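# Clamp a grinding wheel: flange nuts in cross order

### The arm

A 7-joint arm with a two-finger parallel gripper is mounted at the origin on the work surface. World frame = base frame: x ahead of the robot, y to its left, z up, the work surface at z = 0. Lengths are in m, angles in degrees, forces in N, time in s.
With the tool pointing down it reaches from about 0.425 to 0.875 m from the base axis. Payload 4.7 kg.
Tool frame: the origin (TCP) lies on the centre line of the jaws, within the pads' length; the fingertips stand 11 mm ahead of it and the grasp point (between the pads) lies 8 mm behind it; z points along the fingers, y is the direction in which the jaws open and shut (so a half turn about z gives the same grasp; the last joint's range is limited). The gripper opens to 87 mm and grips with 3 to 60 N. Pads are 19 mm wide; open, the fingers measure 117 mm over their backs; the gripper's body (75 mm by 190 mm) begins 51 mm behind the grasp point.
Start: joints at [69.62, 18.392, -4.016, 83.108, 1.295, 78.541, -3.26], TCP at [0.235, -0.606, 0.196] pointing down, gripper open.
Joint ranges: [-163.93, 163.93], [-17.29, 119.83], [-79.2, 71.16], [3.27, 140.29], [-89.18, 269.18], [5.43, 117.66], [-154.24, 154.24]. Speed limits (degrees/s): [147.25, 147.25, 180, 180, 180, 180, 180].

### API

Orientations are given as [roll, pitch, yaw] about the fixed x, y, z axes, in that order (R = Rz(yaw) Ry(pitch) Rx(roll)).
In Python, from cell import env gives the robot as it stands.
- The arm moves only by the tool servo_tool, never from a script. Its argument "moves" is text: rows parted by semicolons, each of 7 numbers parted by spaces: the shift along the tool's x, y, z as a fraction of full scale, then the turn, a rotation vector about the tool's x, y, z as a fraction of full scale, then the gripper's target within -1 to 1 (shut at 1, half-way at 0, fully open at -1). A call has 1 to 20 rows; each row shifts and turns the pose as measured when the row begins, along the tool's axes as they then stand; what a row does not reach is not made up. Full scale, the value 1, is 1000 mm for a shift and 0.5 rad for a turn. A row lasts 1/12 s, in which the tool goes at most 41.7 mm and 7.16 degrees, less where a joint would pass 70% of its speed; a pose out of reach is approached as far as the arm can. A call with a number of a shift or a turn outside -1 to 1 is refused whole. A call with a gripper value outside its range is refused whole. The fingers move at their own pace and stop on an object; "squeeze" is the grip in N (left out, the last holds). Time passes only in rows, so rows that do not move let the fingers close. It gives the time, the measured TCP pose, the force and the opening at its end, in the units of the state.
- env.get_obs(): the state, without advancing time (a new reading comes with each control period).
- env.read_camera(name): name is "side" or "top"; returns a dict with "img" (400x640x3 uint8, red, green, blue), "range_z" (400x640 float32, m along the optical axis (not along the pixel's ray), 0 where there is no reading), "mtx" (3x3 intrinsics, pixels), "T" (4x4, takes a point from camera to world coordinates). Camera axes: x right, y up, looking along -z (the intrinsics and any distortion apply to the point x, -y, -z); pixel columns grow to the right and rows downward; lengths in m; the calibration is good to about 2 mm. A picture is of the moment at which its call begins.
- env.sign_off(): hands the job in, once; it reports no verdict.
The state is a dict: "time_s": time; "qpos": joint angles; "joint_velocities": joint speeds; "effort": joint torques, N m; "tool_pos": TCP position; "tool_rot": TCP orientation; "force": force on the tool from outside, world axes, zero at the start; "wrist_torque": the same for the moment, N m; "grip_width": finger opening in m.
Only numpy, scipy, OpenCV 4.12 (cv2) and the standard library are available. Lean on these libraries where they do the work, as an engineer would, in place of code of your own. Each camera call takes 0.05 s, during which the arm holds its last target.

### The job

The new grinding wheel on the bench grinder has to be clamped true: its two opposite yellow-topped flange nuts have already had their first pass of one flat (a sixth of a turn) past finger-tight, so take the T-handled socket wrench off its post, turn the two plain nuts clockwise by one flat as well, and then go round a last time in cross order - a nut, the one opposite it, then the other pair - turning each on until it comes up solid and pulling it firm, to about 0.4 newton-metre. Do not heave (twice that would chew the nut's corners, and a sideways shove drags the wheel round against its brake), touch the grinder with nothing but the wrench, leave the other things on the bench where they are, and at the end stand the wrench upright back over its post and let it go.

Things in the scene. Friction and masses are not known exactly. Their poses are not given: they have to be found in the camera images.
- nutA (a joint): turn of nut A in rad, growing clockwise seen from above (tightening); 0 is finger-tight, 1.05 one flat on (first pass), 2.09 solid stop. yellow top: has had its first pass and starts at 0.95 to 1.12. Turning it on takes about 0.12 to 0.2 N m, at the stop the moment climbs steeply; it stays where it is left
- nutB (a joint): turn of nut B in rad, growing clockwise seen from above (tightening); 0 is finger-tight, 1.05 one flat on (first pass), 2.09 solid stop. plain steel top: finger-tight, starts at 0 to 0.15. Turning it on takes about 0.12 to 0.2 N m, at the stop the moment climbs steeply; it stays where it is left
- nutC (a joint): turn of nut C in rad, growing clockwise seen from above (tightening); 0 is finger-tight, 1.05 one flat on (first pass), 2.09 solid stop. yellow top: has had its first pass and starts at 0.95 to 1.12. Turning it on takes about 0.12 to 0.2 N m, at the stop the moment climbs steeply; it stays where it is left
- nutD (a joint): turn of nut D in rad, growing clockwise seen from above (tightening); 0 is finger-tight, 1.05 one flat on (first pass), 2.09 solid stop. plain steel top: finger-tight, starts at 0 to 0.15. Turning it on takes about 0.12 to 0.2 N m, at the stop the moment climbs steeply; it stays where it is left
- nutA_top (a point): top centre of hexagon nut A (27 mm across flats, 14 mm high from washer to top; the stud end, 18 mm in diameter, stands 4 mm above the top). Its x axis points along the red stripe to one corner of the hexagon, z up; corners every 60 degrees. Solid, the red stripe points straight out from the wheel's centre to the red mark on the flange. Nut C is opposite (96 mm between axes)
- nutB_top (a point): top centre of hexagon nut B (27 mm across flats, 14 mm high from washer to top; the stud end, 18 mm in diameter, stands 4 mm above the top). Its x axis points along the red stripe to one corner of the hexagon, z up; corners every 60 degrees. Solid, the red stripe points straight out from the wheel's centre to the red mark on the flange. Nut D is opposite (96 mm between axes)
- nutC_top (a point): top centre of hexagon nut C (27 mm across flats, 14 mm high from washer to top; the stud end, 18 mm in diameter, stands 4 mm above the top). Its x axis points along the red stripe to one corner of the hexagon, z up; corners every 60 degrees. Solid, the red stripe points straight out from the wheel's centre to the red mark on the flange. Nut A is opposite (96 mm between axes)
- nutD_top (a point): top centre of hexagon nut D (27 mm across flats, 14 mm high from washer to top; the stud end, 18 mm in diameter, stands 4 mm above the top). Its x axis points along the red stripe to one corner of the hexagon, z up; corners every 60 degrees. Solid, the red stripe points straight out from the wheel's centre to the red mark on the flange. Nut B is opposite (96 mm between axes)
- flange_centre (a point): centre of the top face of the steel clamp flange (150 mm in diameter) on the pale 200 mm grinding wheel; nuts A, B, C, D follow one another anticlockwise seen from above, 48 mm out; washer faces 2 mm above this face. A dark spindle nose (32 mm in diameter) rises 12 mm here
- flange_mark (a point): red match mark on the flange, 70.5 mm out from its centre, outside nut A; turns with the wheel, whose spindle is held only by a friction brake that slips at about 0.8 N m about the spindle
- grinder: bench disc grinder: green-blue round splash pan 282 mm across and 48 mm high with feet, switch box and drip pipe on its +x side, carrying wheel, flange and nuts; origin at the centre of its underside, on the spindle axis, on the bench. The nuts' washer faces are 78 mm above the bench
- wrench_grip (a point): centre of the T grip of the socket wrench: bar 110 mm long along x, 22 mm thick along y, 34 mm high, red with a black middle; 80 mm straight above the socket's mouth, z up. Wrench mass about 0.26 kg
- wrench_mouth (a point): centre of the open lower end of the socket (40 mm in diameter, 40 mm long, under a 15 mm shank): hexagonal cavity 29 mm across flats, 26 mm deep, corners along x and every 60 degrees, its first 4.5 mm belled out by about 2 mm all round. On a nut it goes down till the mouth rests on the washer (14 mm below the nut's top), with about 8 degrees of play either way
- wrench: the T-handled socket wrench, origin at the centre of the socket's mouth, z up along the shank, x along the T grip
- stand_post (a point): foot of the wrench's steel post (16 mm in diameter, 20 mm high) on the upper face, 20 mm above the bench, of the wooden socket stand (70 x 170 mm); the wrench stands here over the post, its mouth resting on the wood. At the end its mouth must be back here
- socketS: small loose socket (26 mm in diameter, 42 mm high) on the stand; leave alone
- socketL: larger loose socket (30 mm in diameter, 42 mm high) on the stand; leave alone
- file: flat file with a wooden handle, about 310 mm long; leave alone
- dresser: dark grey dressing stick, 150 x 25 x 25 mm; leave alone
- driver: orange screwdriver, 190 mm long; leave alone
Things that resemble listed ones, but are neither listed nor needed, are in the scene too. Of the things that look like the wrench, the largest one is meant.

How it is judged:
By the outcome, as a careful person would: the job done as asked, in the order asked, and still so for the second after the job is handed in, with the robot touching nothing.
It also fails if it takes over 72 s, if anything falls off the work surface, if the arm or the gripper's body presses on something with over 40 N, if the wrist force passes 120 N, or if a joint passes its speed limit or range.

## Working session

There is one attempt and no reset: what is moved stays moved. The work goes in short steps, Python scripts to look and compute and a tool call to move; the robot and the scene stay as the last step left them, time stands still between calls to the robot, and variables do not carry over. Pictures are saved under pics/ and viewed, and the job is handed in when it is done.

Besides the shell and the picture viewer there is one more tool, called after "Call:" as name(argument=value, ...) on one line, values as JSON. servo_tool: Moves the arm, as the interface text tells. Its arguments: {"type":"object","properties":{"moves":{"type":"string"},"squeeze":{"type":"number"}},"required":["moves"]}

```bash
ls; mkdir -p pics
python3 - <<'E'
from cell import env
import cv2
o=env.get_obs(); print(o)
for n in("top","side"):
    c=env.read_camera(n); cv2.imwrite(f"pics/{n}0.png",c["img"][:,:,::-1]); print(n,c["mtx"],c["T"])
    import numpy as np; np.savez(f"{n}0.npz",**c)
E
```

```text
pics
{'time_s': 0.0, 'qpos': array([69.62117979, 18.4407196 , -4.01355151, 83.17381669,  1.29636261,
       78.5409204 , -3.25891124]), 'joint_velocities': array([-0.04359126, -0.03790227,  0.03165165,  0.05558498,  0.00058862,
        0.10785611,  0.03323137]), 'effort': array([-1.78070845e-04, -4.91276908e+01, -4.03370289e-01, -3.12523413e+01,
       -6.38523046e-02,  4.38375771e-02,  1.84514747e-04]), 'tool_pos': array([ 0.23462056, -0.60553909,  0.195152  ]), 'tool_rot': array([-1.79889852e+02,  7.64754523e-03,  2.11880351e+01]), 'force': array([ 0.60076164, -0.48170296,  0.84310647]), 'wrist_torque': array([ 0.02630503,  0.00575721, -0.04336839]), 'grip_width': 0.08688213196633451}
top [[439.31277427   0.         317.92635588]
 [  0.         439.31277427 204.44458838]
 [  0.           0.           1.        ]] [[ 0.02636884  0.99664873 -0.07743374  0.38474991]
 [-0.99961116  0.02699111  0.00700044  0.03217602]
 [ 0.009067    0.07721903  0.99697292  1.20892495]
 [ 0.          0.          0.          1.        ]]
side [[385.64286399   0.         311.73687115]
 [  0.         385.64286399 201.26811314]
 [  0.           0.           1.        ]] [[-0.8051244   0.33723511 -0.48790079 -0.00986757]
 [-0.59265897 -0.48937375  0.6397411   0.67697646]
 [-0.02302268  0.80422995  0.59387216  0.67144967]
 [ 0.          0.          0.          1.        ]]
```

View pics/top0.png

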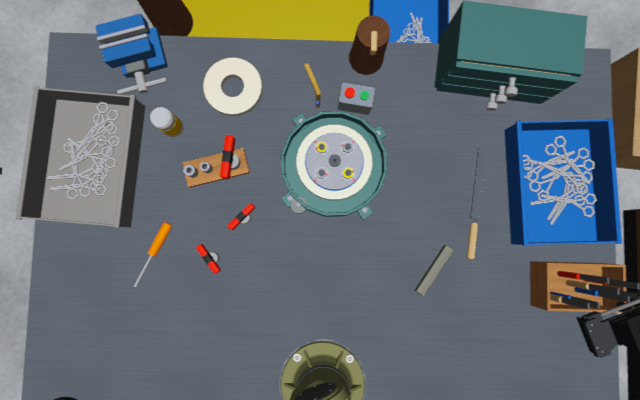

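View pics/side0.png

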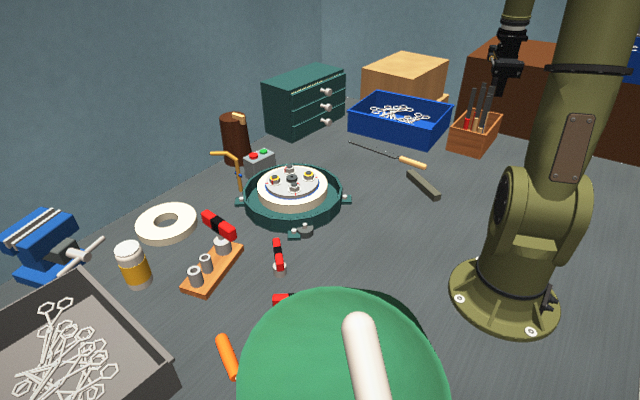

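Run:
```python
import numpy as np,cv2
c=np.load("top0.npz"); s=np.load("side0.npz")
a=cv2.resize(c["img"][100:220,270:400][:,:,::-1],None,fx=6,fy=4.9*6/4.9*0.8333,interpolation=cv2.INTER_CUBIC)
a=cv2.resize(c["img"][112:212,275:395][:,:,::-1],(720,600),interpolation=cv2.INTER_CUBIC); cv2.imwrite("pics/c1.png",a)
a=cv2.resize(c["img"][120:280,170:270][:,:,::-1],(375,600),interpolation=cv2.INTER_CUBIC); 
b=cv2.resize(s["img"][150:300,170:350][:,:,::-1],(425,354),interpolation=cv2.INTER_CUBIC)
o=np.zeros((600,800,3),np.uint8);o[:,:375]=a;o[:354,375:]=b
cv2.imwrite("pics/c2.png",o)
```

```text
(no output)
```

View pics/c1.png

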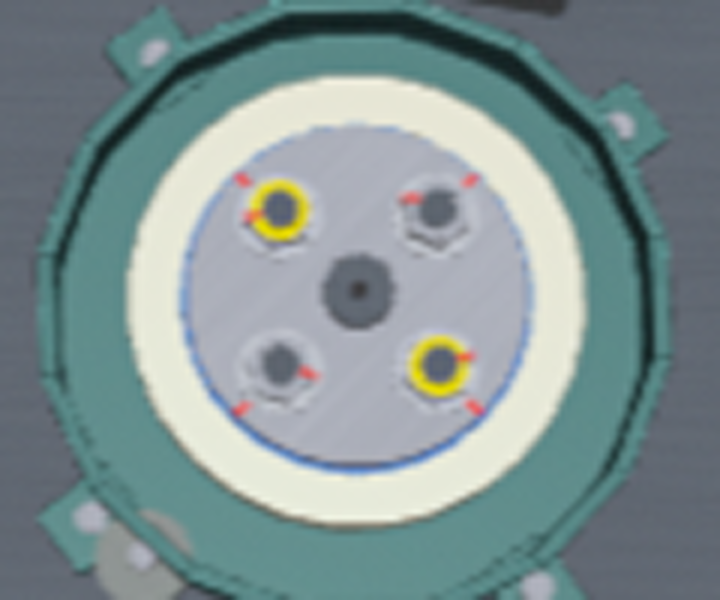

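View pics/c2.png

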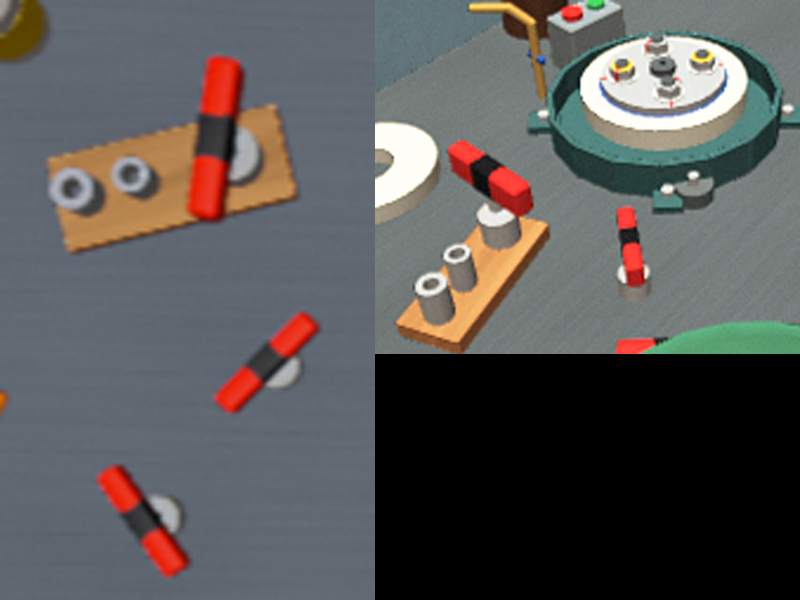

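```bash
cat > h.py <<'E'
import numpy as np,cv2
def ray(c,u,v):
    K=c["mtx"];T=c["T"];u=np.asarray(u,float);v=np.asarray(v,float)
    d=np.stack([(u-K[0,2])/K[0,0],-(v-K[1,2])/K[1,1],-np.ones_like(u)],-1)
    return T[:3,3],d@T[:3,:3].T
def plane(c,u,v,z):
    o,d=ray(c,u,v); t=(z-o[2])/d[...,2]; return o+d*t[...,None]
def cloud(c):
    v,u=np.mgrid[0:400,0:640]; o,d=ray(c,u,v); return o+d*c["range_z"][...,None]
def proj(c,P):
    K=c["mtx"];T=c["T"];p=(np.asarray(P)-T[:3,3])@T[:3,:3]
    return np.stack([K[0,0]*p[...,0]/-p[...,2]+K[0,2],K[1,1]*p[...,1]/p[...,2]+K[1,2]],-1)
E
python3 - <<'E'
from h import *
for n in("top","side"):
    c=dict(np.load(n+"0.npz")); P=cloud(c); I=c["img"].astype(int); h=cv2.cvtColor(c["img"],cv2.COLOR_RGB2HSV)
    red=((h[...,0]<8)|(h[...,0]>172))&(h[...,1]>150)&(h[...,2]>90)
    nl,lab,st,ce=cv2.connectedComponentsWithStats(red.astype(np.uint8))
    for i in range(1,nl):
        if st[i,4]>25: print(n,st[i],ce[i].round(1),P[lab==i].mean(0).round(3),P[lab==i][:,2].max())
    # depth noise on bench
    print("bench z",np.percentile(P[300:320,100:200,2] if n=="top" else P[250:270,380:420,2],[5,50,95]))
    if n=="top":
        sub=P[78:112,300:380]; print("pipe/box max z",[(P[60:110,300:325,2].max()),P[80:112,338:378,2].max()])
        yel=(h[...,0]>20)&(h[...,0]<35)&(h[...,1]>150)&(h[...,2]>150); yel[:112]=0;yel[212:]=0;yel[:,:280]=0;yel[:,390:]=0
        nl,lab,st,ce=cv2.connectedComponentsWithStats(yel.astype(np.uint8))
        for i in range(1,nl): print("yel",st[i],ce[i])
        print(I[150:156,318:328].sum(2)//3); print(I[155:166,328:342].sum(2)//3)
E
```

```text
top [345  87  10  11  82] [349.4  92.2] [ 0.76  -0.049  0.111] 1.208924951379494
top [224 135  11  16 153] [228.8 142.8] [0.617 0.251 0.127] 1.208924951379494
top [220 161  11  18 158] [225.  169.8] [0.551 0.26  0.114] 0.12134219742801466
top [242 203  13  13  84] [248. 209.] [0.456 0.205 0.072] 0.0810273506836936
top [227 218  13  12  87] [233.1 223.5] [0.418 0.241 0.075] 0.08216245863547877
top [196 244  12  13  93] [201.6 250. ] [0.348 0.32  0.073] 0.0794247803771222
top [208 261  12  13  96] [213.5 266.8] [0.306 0.287 0.073] 0.08080312316114857
top [562 272  18   8  44] [574.3 274.7] [ 0.31  -0.633  0.086] 0.10285897136900224
bench z [-0.00366794  0.00021623  0.00419572]
pipe/box max z [np.float64(1.208924951379494), np.float64(1.208924951379494)]
yel [317 142   9  10  35] [321.05714286 146.91428571]
yel [344 168   9  10  35] [347.62857143 172.71428571]
[[152 149 140 133 143 149 162 176 191 196]
 [151 160 156 147 143 163 156 145 177 188]
 [174 146 137 140 132 130 147 164 171 174]
 [189 170 151 167 187 195 197 193 182 179]
 [167 171 185 194 196 185 183 183 179 179]
 [176 175 168 1
[... 593 characters left out ...]
 102  99  97 132 167 177]
 [179 176 151 110  91  97 100  99  97 100 120 159 177 177]]
side [463 117   7  13  60] [465.9 123.1] [ 0.306 -0.639  0.078] 0.10200073256653563
side [249 152   9   7  49] [252.9 155.1] [ 0.772 -0.053  0.078] 0.08628937385317259
side [201 210  16  18 156] [207.1 217. ] [0.616 0.262 0.11 ] 0.6714496720707602
side [218 220  19  22 268] [226.9 230.5] [0.549 0.265 0.104] 0.118054949553965
side [272 238   9   9  65] [276.  242.1] [0.457 0.205 0.072] 0.07632766776188049
side [275 252   9  19 137] [279.1 261.3] [0.41  0.248 0.073] 0.6714496720707602
side [272 294  17  12 114] [278.2 297.6] [0.348 0.325 0.073] 0.07696892508451814
bench z [-0.00281175 -0.00076918  0.00117138]
```

```bash
cat >> h.py <<'E'
def darkc(c,u,v,r,lo=105,hi=165):
    g=c["img"].astype(float).mean(2); V,U=np.mgrid[0:400,0:640]
    for _ in range(6):
        w=np.clip((hi-g)/(hi-lo),0,1)*(np.hypot(U-u,V-v)<r)
        u,v=(U*w).sum()/w.sum(),(V*w).sum()/w.sum()
    return u,v,w.sum()
E
python3 - <<'E'
from h import *
c=dict(np.load("top0.npz")); s=dict(np.load("side0.npz"))
# stripes/marks in upsampled crop
o=c["img"][120:195,290:380]; 
names=dict(NW=(321.5,146.5),NE=(348,146.5),SW=(321.5,172.5),SE=(348.2,172.5))
I=c["img"].astype(float); redw=np.clip((I[...,0]-np.maximum(I[...,1],I[...,2])-25)/100,0,1); 
V,U=np.mgrid[0:400,0:640]
pts={}
for n,(u,v) in names.items():
    # yellow ring is not red: r-max(g,b) small
    a=darkc(c,u,v,4.2); p=plane(c,np.array(a[0]),np.array(a[1]),0.096); pts[n]=p
    print(n,np.round(a,2),p.round(4))
sp=darkc(c,334.5,160.5,7.5); ps=plane(c,np.array(sp[0]),np.array(sp[1]),0.088); print("spindle",np.round(sp,2),ps.round(4))
ctr=np.mean(list(pts.values()),0); print("ctr",ctr.round(4), [ (n,round(np.hypot(*(p-ctr)[:2]),4),round(np.degrees(np.arctan2(*(p-ctr)[1::-1])),2)) for n,p in pts.items()])
for n,p in pts.items():
    u,v=names[n]
    m=redw*(np.hypot(U-u,V-v)<6.5); uu,vv=(U*m).sum()/m.sum(),(V*m).sum()/m.sum()
    q=plane(c,np.array(uu),np.array(vv),0.0925)
    print(n,"stripe",round(m.sum(),2),round(uu,2),round(vv,2),"r",np.hypot(*(q-p)[:2]).round(4),"ang",np.degrees(np.arctan2(*(q-p)[1::-1])).round(1))
# side
for n,p in pts.items(): print(n,"side px",proj(s,p).round(1))
a=cv2.resize(s["img"][155:215,240:350][:,:,::-1],(770,420),interpolation=cv2.INTER_CUBIC); cv2.imwrite("pics/c3.png",a)
E
```

```text
NW [321.27 146.61  34.28] [0.6203 0.0197 0.096 ]
NE [347.36 146.3   32.77] [ 0.623  -0.0473  0.096 ]
SW [321.36 172.38  32.07] [0.5536 0.0177 0.096 ]
SE [347.77 172.45  35.24] [ 0.5553 -0.0498  0.096 ]
spindle [334.26 160.26 116.14] [ 0.5873 -0.0148  0.088 ]
ctr [ 0.5881 -0.0149  0.096 ] [('NW', np.float64(0.0473), np.float64(47.01)), ('NE', np.float64(0.0477), np.float64(-42.81)), ('SW', np.float64(0.0475), np.float64(136.54)), ('SE', np.float64(0.0478), np.float64(-133.22))]
NW stripe 3.0 316.81 147.47 r 0.0115 ang 99.2
NE stripe 3.07 344.69 144.16 r 0.0091 ang 47.8
SW stripe 2.88 325.81 173.68 r 0.0118 ang -102.3
SE stripe 2.72 352.0 171.02 r 0.0119 ang -67.7
NW side px [274.  175.5]
NE side px [288.5 164.9]
SW side px [293.3 182.8]
SE side px [307.8 171.5]
```

View pics/c3.png

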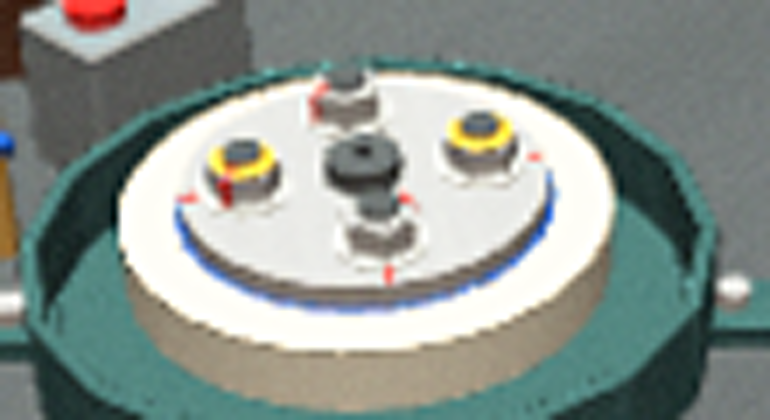

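```bash
cat >> h.py <<'E'
def bar(c,box,z):
    h=cv2.cvtColor(c["img"],cv2.COLOR_RGB2HSV)
    red=(((h[...,0]<8)|(h[...,0]>172))&(h[...,1]>130)&(h[...,2]>70)).astype(np.uint8)
    m=np.zeros_like(red); x0,y0,x1,y1=box; m[y0:y1,x0:x1]=red[y0:y1,x0:x1]
    pts=cv2.findNonZero(m); r=cv2.minAreaRect(pts); b=cv2.boxPoints(r)
    ctr=plane(c,np.array(r[0][0]),np.array(r[0][1]),z)
    v,u=np.nonzero(m); P=plane(c,u,v,z)[:,:2]; d=P-P.mean(0); w,e=np.linalg.eigh(d.T@d); a=np.degrees(np.arctan2(*e[::-1,1]))
    return ctr,P.mean(0),a%180,r
E
python3 - <<'E'
from h import *
c=dict(np.load("top0.npz")); s=dict(np.load("side0.npz"))
print(bar(c,(215,130,245,185),0.1)); print(bar(s,(195,200,242,245),0.1))
P=cloud(s); 
for (u,v) in [(240,190),(239,175),(238,162),(225,154),(213,152)]: print(u,v,P[v-1:v+2,u-1:u+2].reshape(-1,3).round(3)[::4])
P=cloud(c); print("box top", np.median(P[85:100,342:372,2]))
E
```

```text
(array([0.58694099, 0.25913583, 0.1       ]), array([0.58710316, 0.25956224]), np.float64(175.06485248881705), ((227.0552978515625, 156.57167053222656), (10.301691055297852, 43.542240142822266), 7.35237979888916))
(array([0.58395443, 0.25907269, 0.1       ]), array([0.58126311, 0.25860711]), np.float64(170.61879509600595), ((218.2692108154297, 224.84613037109375), (42.98926544189453, 14.422204971313477), 33.6900634765625))
240 190 [[ 0.756  0.037  0.007]
 [ 0.752  0.038  0.006]
 [ 0.753  0.033 -0.001]]
239 175 [[0.75  0.037 0.064]
 [0.746 0.037 0.062]
 [0.74  0.039 0.061]]
238 162 [[ 0.751  0.031  0.105]
 [ 0.86  -0.064  0.018]
 [ 0.862 -0.07   0.011]]
225 154 [[0.779 0.051 0.132]
 [0.777 0.05  0.129]
 [0.773 0.049 0.126]]
213 152 [[ 1.819 -0.683 -0.522]
 [ 0.811  0.064  0.131]
 [ 0.808  0.063  0.128]]
box top 0.07660588844108518
```

Call:
servo_tool(moves="0.037 -0.013 -0.009 0 0 0 -1;0.037 -0.013 -0.009 0 0 0 -1;0.037 -0.013 -0.009 0 0 0 -1;0.037 -0.013 -0.009 0 0 0 -1;0.037 -0.013 -0.009 0 0 0 -1;0.037 -0.013 -0.009 0 0 0 -1;0.037 -0.013 -0.009 0 0 0 -1;0.037 -0.013 -0.009 0 0 0 -1;0.037 -0.013 -0.009 0 0 0 -1;0.037 -0.013 -0.009 0 0 0 -1;0.037 -0.013 -0.009 0 0 0 -1;0.037 -0.013 -0.009 0 0 0 -1", squeeze=60)

```text
time_s: 1.1
tool_pos: [0.594, -0.2997, 0.2951]
tool_rot: [-179.2, 0.8, 19.6]
force: [0.9, -1.0, 0.7]
grip_width: 0.0869
```

```bash
cat > plan.py <<'E'
import sys,numpy as np
from scipy.spatial.transform import Rotation as R
def plan(p0,e0,p1,e1,g,n=None,yawdir=None):
    # yaw difference taken literally: e1[2]-e0[2]
    p0=np.array(p0,float);p1=np.array(p1,float)
    dy=e1[2]-e0[2]; D=np.linalg.norm(p1-p0)
    if n is None: n=int(max(np.ceil(D/.040),np.ceil(abs(dy)/7.0),1))
    rows=[];Rc=R.from_euler('xyz',e0,degrees=True);pc=p0
    S0=Rc
    tilt=(R.from_euler('xyz',[180,0,e0[2]],degrees=True))
    for i in range(n):
        pn=p0+(p1-p0)*(i+1)/n
        Rn=R.from_euler('xyz',[180,0,e0[2]+dy*(i+1)/n],degrees=True) 
        d=Rc.inv().apply(pn-pc); r=(Rc.inv()*Rn).as_rotvec()/0.5
        rows.append(" ".join(f"{v:.4f}".rstrip('0').rstrip('.') if abs(v)>5e-5 else "0" for v in list(d)+list(np.round(r,3)))+f" {g}")
        Rc,pc=Rn,pn
    return ";".join(rows)
if __name__=="__main__":
    from cell import env
    o=env.get_obs(); a=list(map(float,sys.argv[1:]))
    x,y,z,yaw,g=a[:5]; n=int(a[5]) if len(a)>5 else None
    print(n,plan(o["tool_pos"],o["tool_rot"],[x,y,z],[180,0,yaw],int(g),n))
    print(o["tool_pos"].round(4),o["tool_rot"].round(2),o["qpos"].round(1),o["force"].round(2),o["wrist_torque"].round(3))
E
python3 plan.py 0.585 0.259 0.2 173.5 -1 23 | tr ';' '\n'
```

```text
23 0.0078 -0.023 0.0043 -0.03 0.027 -0.234 -1
0.0104 -0.0219 0.0041 0 0 -0.234 -1
0.0129 -0.0206 0.0041 0 0 -0.234 -1
0.0152 -0.0189 0.0041 0 0 -0.234 -1
0.0173 -0.017 0.0041 0 0 -0.234 -1
0.0192 -0.0149 0.0041 0 0 -0.234 -1
0.0208 -0.0126 0.0041 0 0 -0.234 -1
0.0221 -0.0101 0.0041 0 0 -0.234 -1
0.0231 -0.0074 0.0041 0 0 -0.234 -1
0.0238 -0.0047 0.0041 0 0 -0.234 -1
0.0242 -0.0019 0.0041 0 0 -0.234 -1
0.0243 0.001 0.0041 0 0 -0.234 -1
0.024 0.0038 0.0041 0 0 -0.234 -1
0.0234 0.0066 0.0041 0 0 -0.234 -1
0.0225 0.0092 0.0041 0 0 -0.234 -1
0.0212 0.0118 0.0041 0 0 -0.234 -1
0.0197 0.0142 0.0041 0 0 -0.234 -1
0.0179 0.0164 0.0041 0 0 -0.234 -1
0.0159 0.0184 0.0041 0 0 -0.234 -1
0.0137 0.0201 0.0041 0 0 -0.234 -1
0.0112 0.0215 0.0041 0 0 -0.234 -1
0.0086 0.0227 0.0041 0 0 -0.234 -1
0.0059 0.0236 0.0041 0 0 -0.234 -1
[ 0.594  -0.2997  0.2951] [-179.19    0.81   19.61] [ 37.2  21.  -18.   69.4   6.2  91.7 -50. ] [ 0.94 -0.97  0.68] [-0.056 -0.099 -0.024]
```

Call:
servo_tool(moves="0.008 -0.023 0.004 -0.03 0.027 -0.234 -1;0.010 -0.022 0.004 0 0 -0.234 -1;0.013 -0.021 0.004 0 0 -0.234 -1;0.015 -0.019 0.004 0 0 -0.234 -1;0.017 -0.017 0.004 0 0 -0.234 -1;0.019 -0.015 0.004 0 0 -0.234 -1;0.021 -0.013 0.004 0 0 -0.234 -1;0.022 -0.010 0.004 0 0 -0.234 -1;0.023 -0.007 0.004 0 0 -0.234 -1;0.024 -0.005 0.004 0 0 -0.234 -1;0.024 -0.002 0.004 0 0 -0.234 -1;0.024 0.001 0.004 0 0 -0.234 -1;0.024 0.004 0.004 0 0 -0.234 -1;0.023 0.007 0.004 0 0 -0.234 -1;0.022 0.009 0.004 0 0 -0.234 -1;0.021 0.012 0.004 0 0 -0.234 -1;0.020 0.014 0.004 0 0 -0.234 -1;0.018 0.016 0.004 0 0 -0.234 -1;0.016 0.018 0.004 0 0 -0.234 -1;0.014 0.020 0.004 0 0 -0.234 -1")

```text
time_s: 2.77
tool_pos: [0.5548, 0.2111, 0.2029]
tool_rot: [179.9, -0.7, 160.7]
force: [0.6, -0.4, 0.7]
grip_width: 0.0868
```

```bash
python3 plan.py 0.585 0.259 0.17 173.5 -1 | tr ';' '\n'
```

```text
None -0.0065 0.0276 0.0164 0.004 -0.023 -0.223 -1
-0.0094 0.0267 0.0165 0 0 -0.223 -1
[0.5548 0.2111 0.2029] [179.93  -0.66 160.74] [ 18.   18.  -50.3  89.1  13.4  79.8  37.4] [ 0.56 -0.44  0.67] [ 0.085 -0.199  0.001]
```

Call:
servo_tool(moves="-0.006 0.028 0.010 0.004 -0.023 -0.223 -1;-0.009 0.027 0.010 0 0 -0.223 -1;0 0 0 0 0 0 -1")

```text
time_s: 3.02
tool_pos: [0.5811, 0.2677, 0.1804]
tool_rot: [179.9, -0.2, 174.9]
force: [-1.1, -1.1, -0.8]
grip_width: 0.0868
```

```bash
cat > snap.py <<'E'
import sys
from h import *
from cell import env
n,tag=sys.argv[1:3]; c=env.read_camera(n); np.savez(f"{tag}.npz",**c)
u0,v0,u1,v1=map(int,sys.argv[3:7]); k=min(800/(u1-u0),600/(v1-v0))
cv2.imwrite(f"pics/{tag}.png",cv2.resize(c["img"][v0:v1,u0:u1][:,:,::-1],None,fx=k,fy=k,interpolation=cv2.INTER_CUBIC))
print("scale",k)
E
python3 snap.py side s1 140 100 300 260; python3 plan.py 0.585 0.259 0.092 173.5 -1 | tr ';' '\n'
```

```text
scale 3.75
None -0.0017 -0.0021 0.0298 -0.002 -0.005 0.013 -1
-0.0016 -0.0021 0.0298 0 0 0.013 -1
-0.0016 -0.0021 0.0298 0 0 0.013 -1
[0.5808 0.2657 0.1813] [-1.7995e+02 -1.5000e-01  1.7458e+02] [ 11.6  25.4 -51.6  84.5  19.9  79.8  43.8] [-0.87 -1.18 -0.01] [ 0.083 -0.09   0.046]
```

View pics/s1.png

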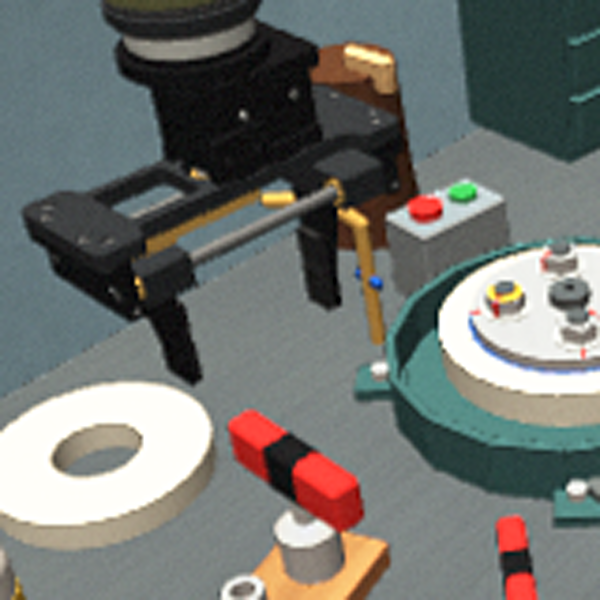

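Call:
servo_tool(moves="-0.002 -0.002 0.030 -0.002 -0.005 0.013 -1;-0.002 -0.002 0.030 0 0 0.013 -1;-0.001 -0.002 0.026 0 0 0.013 -1;0 0 0 0 0 0 -1")

```text
time_s: 3.4
tool_pos: [0.5861, 0.2574, 0.0942]
tool_rot: [-180.0, 0.1, 173.0]
force: [-0.6, -0.5, -0.9]
grip_width: 0.087
```

```bash
python3 plan.py 0.585 0.259 0.092 173.5 -1 | tr ';' '\n'
```

```text
None 0.0013 0.0015 0.0022 0 0.005 -0.016 -1
[0.5861 0.2574 0.0942] [-1.7999e+02  1.4000e-01  1.7304e+02] [ 11.2  28.9 -49.3  90.5  22.9  71.   41. ] [-0.55 -0.47 -0.94] [-0.001 -0.046 -0.003]
```

Call:
servo_tool(moves="0.001 0.001 0.002 0 0 0 -1;0 0 0 0 0 0 0.5;0 0 0 0 0 0 1;0 0 0 0 0 0 1;0 0 0 0 0 0 1;0 0 0 0 0 0 1;0 0 0 0 0 0 1", squeeze=60)

```text
time_s: 3.98
tool_pos: [0.5886, 0.2573, 0.1002]
tool_rot: [179.9, 0.6, 172.7]
force: [-0.0, 0.6, 0.4]
grip_width: 0.0548
```

```bash
python3 plan.py 0.585 0.259 0.18 173.5 1 | tr ';' '\n'
```

```text
None 0.0015 0.0007 -0.0399 0.004 0.022 -0.014 1
0.0019 0.0006 -0.0399 0 0 -0.014 1
[0.5886 0.2573 0.1002] [179.9    0.63 172.7 ] [ 11.3  28.5 -49.4  90.3  22.8  71.1  40.8] [-0.01  0.62  0.39] [ 0.098 -0.131 -0.033]
```

Call:
servo_tool(moves="0.002 0.001 0.005 0 0.01 0 1;0.002 0 0.004 0 0.01 0 1;0 0 0.002 0 0 0 1;0 0 0.001 0 0 0 1")

```text
time_s: 4.32
tool_pos: [0.5851, 0.2597, 0.0884]
tool_rot: [179.8, 0.1, 172.7]
force: [0.7, -1.1, -0.1]
grip_width: 0.0283
```

```bash
python3 plan.py 0.585 0.259 0.092 173.5 1 | tr ';' '\n'
```

```text
None 0 -0.0007 -0.0036 0.006 0.004 -0.027 1
[0.5851 0.2597 0.0884] [1.7984e+02 1.0000e-01 1.7271e+02] [ 11.   29.2 -49.2  90.9  23.   70.4  40.4] [ 0.66 -1.1  -0.1 ] [ 0.122 -0.158  0.003]
```

Call:
servo_tool(moves="0 0 -0.002 0 0 0 1;0 0 0 0 0 0 1;0 0 0 0 0 0 1")

```text
time_s: 4.57
tool_pos: [0.5841, 0.2595, 0.0891]
tool_rot: [179.9, -0.0, 172.7]
force: [0.7, -0.2, 0.2]
grip_width: 0.0186
```

```bash
python3 plan.py 0.585 0.259 0.092 173.5 1 | tr ';' '\n'
```

```text
None -0.0009 -0.0004 -0.0029 0.004 -0.001 -0.027 1
[0.5841 0.2595 0.0891] [ 1.7989e+02 -3.0000e-02  1.7273e+02] [ 11.   29.1 -49.2  90.9  22.9  70.6  40.4] [ 0.69 -0.18  0.16] [ 0.102 -0.091 -0.022]
```

```bash
python3 snap.py side s2 160 150 300 260; python3 -c "
from cell import env;print(env.get_obs()['grip_width'])"
```

```text
scale 5.454545454545454
0.018929476834433686
```

View pics/s2.png

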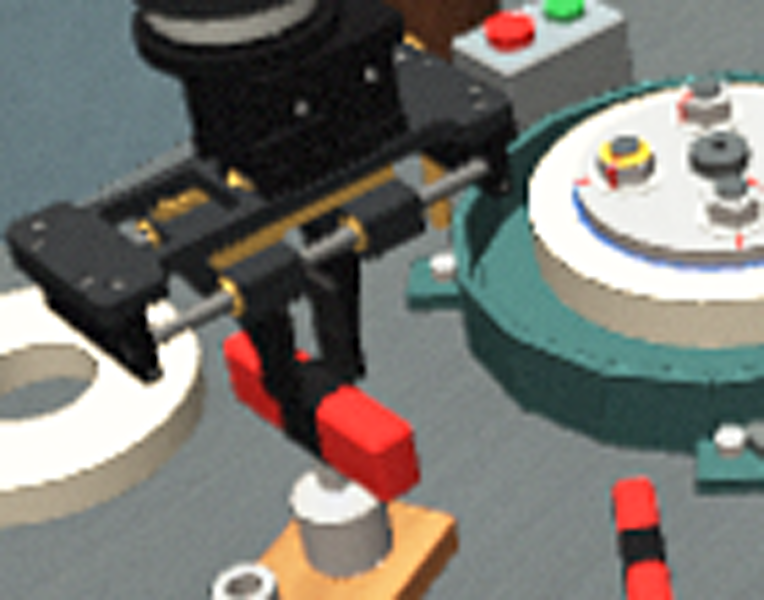

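Call:
servo_tool(moves="0 0 -0.010 0 0 0 1;0 0 -0.015 0 0 0 1;0 0 -0.020 0 0 0 1;0 0 -0.030 0 0 0 1;0 0 -0.030 0 0 0 1;0 0 -0.020 0 0 0 1")

```text
time_s: 5.12
tool_pos: [0.5793, 0.2557, 0.2126]
tool_rot: [-179.6, -0.9, 172.8]
force: [0.5, -0.7, -2.3]
grip_width: 0.0191
```

```bash
python3 plan.py 0.621 -0.047 0.245 132.4 1 | tr ';' '\n'
```

```text
None -0.0099 -0.0369 -0.004 -0.014 -0.03 0.176 1
-0.0131 -0.0359 -0.0041 0 0 0.176 1
-0.0162 -0.0346 -0.0041 0 0 0.176 1
-0.0192 -0.033 -0.0041 0 0 0.176 1
-0.022 -0.0312 -0.0041 0 0 0.176 1
-0.0247 -0.0291 -0.0041 0 0 0.176 1
-0.0272 -0.0268 -0.0041 0 0 0.176 1
-0.0294 -0.0244 -0.0041 0 0 0.176 1
[0.5793 0.2557 0.2126] [-179.64   -0.88  172.79] [ 12.2  24.3 -51.6  82.   18.6  83.6  43.6] [ 0.52 -0.67 -2.34] [ 0.184 -0.274 -0.003]
```

Call:
servo_tool(moves="-0.010 -0.037 0 -0.014 -0.030 0.176 1;-0.013 -0.036 0 0 0 0.176 1;-0.016 -0.035 0 0 0 0.176 1;-0.019 -0.033 0 0 0 0.176 1;-0.022 -0.031 0 0 0 0.176 1;-0.025 -0.029 0 0 0 0.176 1;-0.027 -0.027 0 0 0 0.176 1;-0.029 -0.024 0 0 0 0.176 1")

```text
time_s: 5.78
tool_pos: [0.6191, -0.0385, 0.2228]
tool_rot: [179.0, -0.1, 132.3]
force: [0.5, -0.3, -2.4]
grip_width: 0.0188
```

```bash
python3 plan.py 0.622 -0.047 0.195 132.4 1 | tr ';' '\n'
```

```text
None -0.0083 -0.004 0.0277 0.035 -0.002 -0.004 1
[ 0.6191 -0.0385  0.2228] [ 1.7901e+02 -7.0000e-02  1.3229e+02] [ 33.9  17.7 -40.3  84.9  10.8  80.8  35.6] [ 0.48 -0.31 -2.43] [ 0.02  -0.205 -0.015]
```

Call:
servo_tool(moves="-0.004 -0.002 0.014 0.035 0 0 1;-0.004 -0.002 0.012 0 0 0 1;0 0 0.001 0 0 0 1")

```text
time_s: 6.03
tool_pos: [0.6223, -0.0643, 0.1955]
tool_rot: [-179.7, 0.3, 131.0]
force: [0.2, -1.2, -3.7]
grip_width: 0.0189
```

```bash
python3 plan.py 0.622 -0.047 0.195 132.4 1 | tr ';' '\n'; python3 snap.py side s3 240 120 360 220;python3 snap.py top t3 270 100 400 200; python3 plan.py 0.622 -0.047 0.195 132.4 1 | tail -1
```

```text
None 0.0133 0.0111 0.0004 -0.012 0.012 -0.049 1
[ 0.6223 -0.0643  0.1955] [-179.67    0.34  130.98] [ 34.1  19.5 -39.   85.8  12.8  79.1  35.2] [ 0.2 -1.2 -3.7] [-0.112 -0.115  0.024]
scale 6.0
scale 6.0
[ 0.6227 -0.0602  0.1972] [-179.84    0.29  131.23] [ 34.   19.4 -39.2  85.8  12.7  79.1  35.2] [-0.59  0.35 -3.17] [ 0.101 -0.131 -0.033]
```

View pics/s3.png

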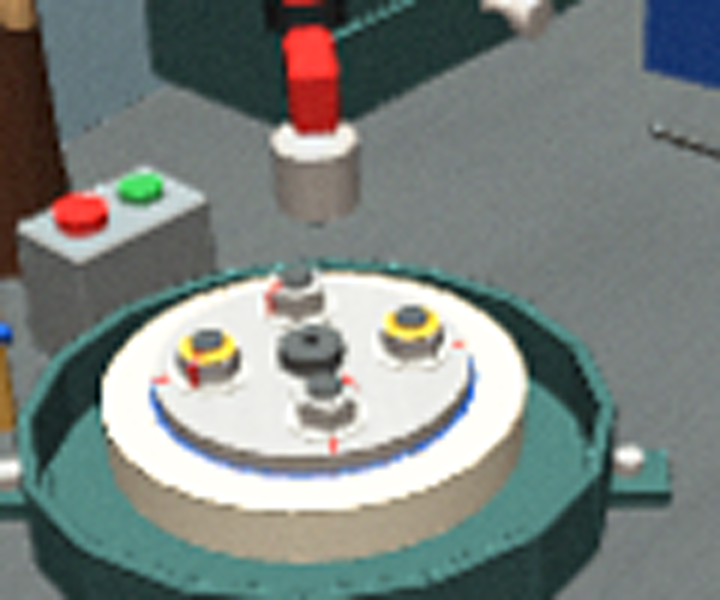

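View pics/t3.png

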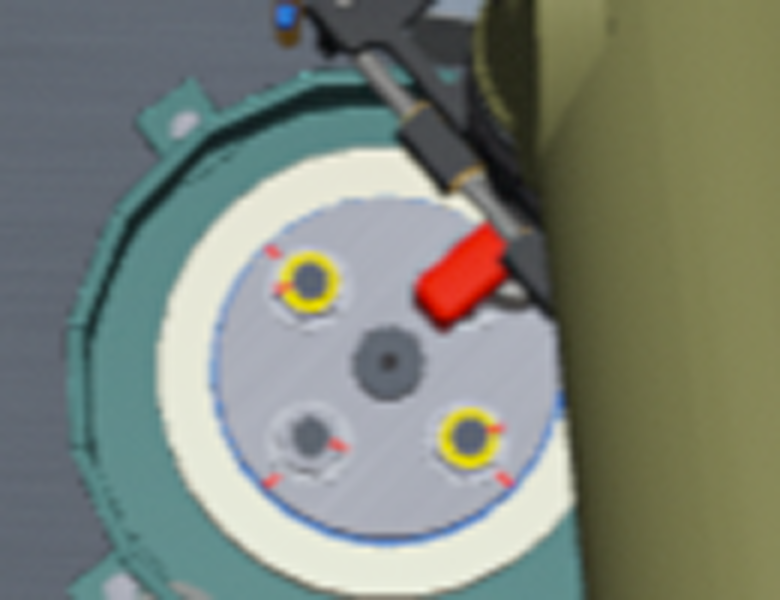

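Run:
```python
from h import *
s=dict(np.load("s3.npz")); g=s["img"].astype(int)
s0=dict(np.load("side0.npz"))
print("rows 146..154 gray"); 
for v in (146,149,152): print(v,g[v,282:304].tolist() if 0 else g[v,282:304].sum(1)//3)
for u in (290,292,294): print(u,g[138:164,u].sum(1)//3)
for n,(u,v) in dict(NW=(274.7,176.7),NE=(289.3,166),SW=(294,184),SE=(308.1,172.9)).items():
    a=darkc(s0,u,v,3.6,90,150); print(n,np.round(a,2),plane(s0,np.array(a[0]),np.array(a[1]),0.0955).round(4))
    print(s0["img"][int(v)-4:int(v)+6,int(u)-5:int(u)+7].astype(int).sum(2)//3)
```

```text
rows 146..154 gray
146 [125 126 124 108  94 125 136 191 209 208 207 182 178 151 117 105  96  94
 119 125 122 122]
149 [126 125 124 115  98 109 115 120 127 130 125 123 126 127 119 111  99  86
 121 129 125 128]
152 [126 127 127 118 101 110 112 122 124 131 131 130 127 126 119 111 102  93
 125 131 126 131]
290 [ 77  82  73  65 140 244 238 236 209 116 124 127 126 123 124 123 125 123
 126 127 129 133 127 131 120 108]
292 [ 75  79  73  79 159 247 240 235 207 121 129 125 123 126 131 130 128 131
 124 102 134 128 125 125 127 117]
294 [ 77  76  76  93 173 241 238 233 178 123 126 126 123 127 127 126 126 123
 121 125 130 127 128 127 124 109]
NW [274.02 176.54  11.36] [0.6175 0.0231 0.0955]
[[254 253 252 247 237 235 235 234 235 234 235 235]
 [252 245 238 234 234 237 238 237 235 234 234 235]
 [246 237 235 232 228 231 230 230 236 235 234 234]
 [236 238 231 184 123 108  99 130 215 234 235 234]
 [234 226 178 121 115 117 115 105 146 208 238 235]
 [229 211 175 112 107 106 103  98 162 192 231 235]
 [205 208 183 104 103 118 134 163 198 183 127 218]
 [161 154 200 166 170 187 202 194 192 137  82 203]
 [159 
[... 1082 characters left out ...]
1 218 222 199 201 130 101 186 244]
 [176 107 113 118 136 174 178 123 108 109 190 251]
 [211 126 115 119 113 120 108 107 108 101 198 248]]
SE [308.13 172.65  11.25] [ 0.5515 -0.0462  0.0955]
[[234 240 241 250 253 253 254 250 249 212 141 125]
 [235 234 234 235 241 241 247 252 254 255 251 249]
 [234 235 237 233 231 230 227 235 251 253 253 254]
 [235 238 234 191 124 107 111 157 218 241 251 253]
 [236 226 174 114 113 120 116 107 142 207 241 250]
 [236 214 163 100 101 106  97  92 161 192 232 240]
 [230 216 180 143 115 119 114 145 198 186 160 225]
 [168 156 188 207 196 195 191 199 195 166 112 230]
 [168 100  97 157 180 179 132 116 170 115  81 244]
 [203 116  99 107 116 118 119 122 121  91 153 250]]
```

Run:
```python
from h import *
s=dict(np.load("s3.npz"))
a=np.linspace(0,2*np.pi,400)
def pred(x,y,zm):
    C=np.stack([x+.02*np.cos(a),y+.02*np.sin(a),np.full(400,zm)],-1); p=proj(s,C); q=proj(s,C+[0,0,.03]); 
    return p[:,0].min(),p[:,0].max(),p[:,1].max(),q[:,0].min(),q[:,0].max()
for z in(.1265,.1275): 
  for xy in ((.6223,-.0643),(.619,-.0608)): print(z,xy,np.round(pred(*xy,z),2))
c=dict(np.load("t3.npz"))
h=cv2.cvtColor(c["img"],cv2.COLOR_RGB2HSV)
red=(((h[...,0]<8)|(h[...,0]>172))&(h[...,1]>130)&(h[...,2]>70)); v,u=np.nonzero(red[120:160,330:365]); print(u.min()+330,u.max()+330,v.min()+120,v.max()+120)
# predicted bar silhouettes top: end corners at yaw 131
yaw=np.radians(131.1); ex=np.array([np.cos(yaw),np.sin(yaw)]);ey=np.array([-ex[1],ex[0]])
for x,y,z in((.6227,-.0602,.2052),):
  for sx in(-.055,.055):
    for sy in(-.011,.011):
      for dz in(-.017,.017):
        print(sx,sy,dz,proj(c,np.r_[np.array([x,y])+ex*sx+ey*sy,z+dz]).round(1))
```

```text
0.1265 (0.6223, -0.0643) [284.86 298.8  156.77 284.17 298.34]
0.1265 (0.619, -0.0608) [284.97 298.96 157.61 284.28 298.5 ]
0.1275 (0.6223, -0.0643) [284.83 298.79 156.46 284.15 298.33]
0.1275 (0.619, -0.0608) [284.94 298.94 157.31 284.26 298.49]
339 354 137 154
-0.055 -0.011 -0.017 [370.6 120.3]
-0.055 -0.011 0.017 [372.5 116.3]
-0.055 0.011 -0.017 [376.6 127.4]
-0.055 0.011 0.017 [378.7 123.6]
0.055 -0.011 -0.017 [334.9 149.5]
0.055 -0.011 0.017 [335.6 146.5]
0.055 0.011 -0.017 [340.9 156.6]
0.055 0.011 0.017 [341.8 153.8]
```

```bash
python3 plan.py 0.6195 -0.0425 0.174 132.4 1 3| tr ';' '\n'
```

```text
3 0.0052 0.0031 0.0077 -0.006 0.01 -0.014 1
0.0051 0.0031 0.0077 0 0 -0.014 1
0.0051 0.0031 0.0077 0 0 -0.014 1
[ 0.6227 -0.0602  0.1972] [-179.84    0.29  131.23] [ 34.   19.4 -39.2  85.8  12.7  79.1  35.2] [-0.59  0.35 -3.17] [ 0.101 -0.131 -0.033]
```

Call:
servo_tool(moves="0.005 0.003 0.008 -0.006 0.01 -0.014 1;0.005 0.003 0.008 0 0 -0.014 1;0.005 0.003 0.008 0 0 -0.014 1;0 0 0 0 0 0 1")

```text
time_s: 6.47
tool_pos: [0.6195, -0.0337, 0.1734]
tool_rot: [179.7, -0.0, 133.1]
force: [-0.7, 0.8, -3.3]
grip_width: 0.0188
```

```bash
python3 snap.py side s4 250 130 340 200;python3 plan.py 0.6195 -0.0425 0.172 132.4 1 1;sleep 0; python3 snap.py top t4 300 110 380 170; python3 plan.py 0.622 -0.047 0.195 132.4 1 | tail -1
```

```text
scale 8.571428571428571
1 -0.0059 -0.0061 0.0022 0.011 0.001 0.025 1
[ 0.6199 -0.034   0.1742] [1.7969e+02 2.0000e-02 1.3312e+02] [ 32.9  19.6 -40.1  88.4  12.7  76.4  34.6] [ 0.08  0.66 -2.76] [ 0.088 -0.055 -0.057]
scale 10.0
[ 0.6206 -0.0353  0.1749] [1.7967e+02 1.0000e-01 1.3303e+02] [ 33.   19.6 -40.   88.3  12.7  76.4  34.7] [ 0.11  0.35 -2.18] [-0.007 -0.086 -0.025]
```

View pics/s4.png

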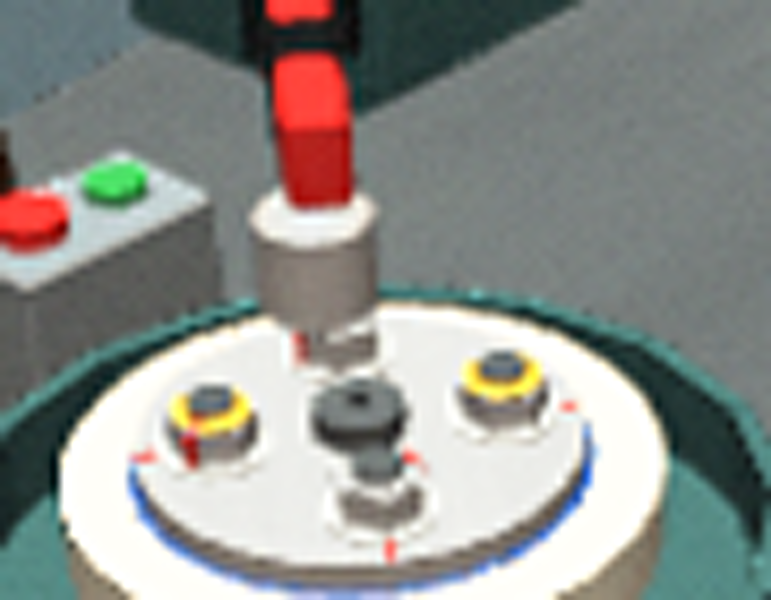

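View pics/t4.png

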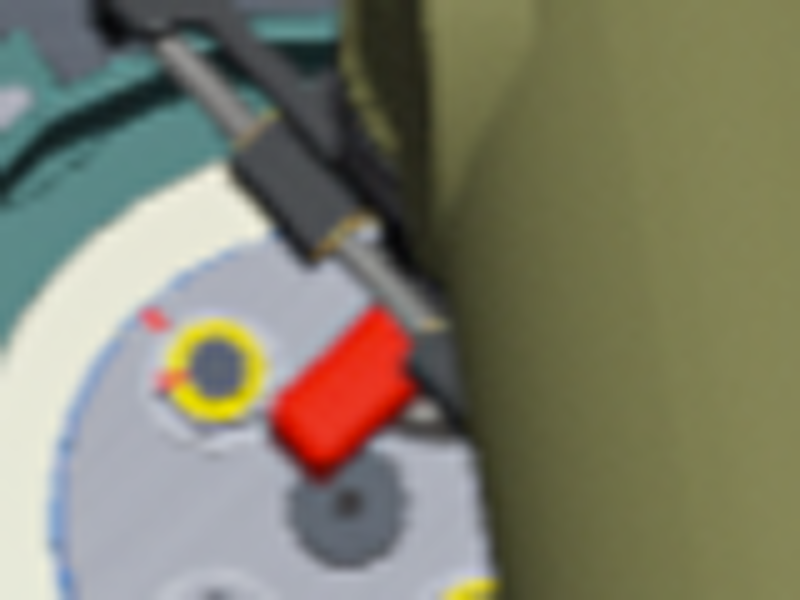

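Run:
```python
from h import *
s=dict(np.load("s4.npz")); g=s["img"].astype(int).sum(2)//3
for v in (157,159,161,163,165): print(v,g[v,276:300])
for u in (283,285,287,289,291): print(u,g[155:174,u])
for p in ((274,176.5),(289.1,165.5),(293.4,184.3),(308.1,172.65)): print(plane(s,np.array(p[0]),np.array(p[1]),.0955).round(4))
a=np.linspace(0,2*np.pi,400)
def pred(x,y,zm,h=0):
    C=np.stack([x+.02*np.cos(a),y+.02*np.sin(a),np.full(400,zm+h)],-1); p=proj(s,C)
    return p[:,0].min(),p[:,0].max(),p[:,1].min(),p[:,1].max()
print(np.round(pred(.6195,-.0337,.1044),2),np.round(pred(.6195,-.0337,.1044,.02),2),np.round(pred(.6195,-.0337,.1044,.04),2))
```

```text
157 [127 123 126 106 154 219 230 235 236 238 239 233 234 235 227 178 110  98
 127 130 126 128 129 133]
159 [120 126 126 112 105 109 111 115 118 124 123 121 120 123 119 111  99  98
 120 132 128 131 128 129]
161 [121 127 129 117 109 109 120 119 124 131 130 130 128 124 118 113 101  87
 120 129 126 127 129 129]
163 [120 131 127 118 106 113 116 126 126 133 132 129 126 122 118 112 106  87
 112 123 123 124 107 118]
165 [ 96 129 152 123 101 108 114 123 125 130 129 128 127 126 122 113 100 103
 154 179 172 170 176 143]
283 [239 239 235 165 115 123 119 121 126 124 123 120 130 193 247 252 252 247
 238]
285 [245 239 238 209 124 126 131 132 133 128 130 126 130 124  88 107 111 184
 236]
287 [246 238 233 184 121 125 130 129 129 129 128 128 128 118 104 118 122 166
 241]
289 [240 237 235 153 123 125 124 126 122 127 126 126 129 160 185 120 120 118
 156]
291 [238 233 178 104 111 112 113 115 112 112 113 108 156 233 120 118 115 161
 235]
[0.6177 0.0229 0.0955]
[ 0.62   -0.0462  0.0955]
[0.5492 0.0228 0.0955]
[ 0.5516 -0.0462  0.0955]
[279.27 293.31 161.17 168.45] [278.75 292.95 155.12 162.29] [278.22 292.58 148.93 156.  ]
```

Run:
```python
from h import *
c=dict(np.load("t4.npz"))
yaw=np.radians(133.1); ex=np.array([np.cos(yaw),np.sin(yaw)]);ey=np.array([-ex[1],ex[0]])
x,y,z=(.6202,-.0345,.1745+.0115)
for sy in(-.011,.011):
  for dz in(-.017,.017): print(sy,dz,proj(c,np.r_[np.array([x,y])+ex*.055+ey*sy,z+dz]).round(1))
I=c["img"].astype(int); r=(I[...,0]-I[...,1]>80)
for v in range(138,160): 
    u=np.nonzero(r[v,320:345])[0]
    if len(u): print(v,u.min()+320,u.max()+320,I[v,u.min()+318:u.max()+323,0])
# initial stand bar end for same comparison
c0=dict(np.load("top0.npz")); yaw=np.radians(172.8); ex=np.array([np.cos(yaw),np.sin(yaw)]);ey=np.array([-ex[1],ex[0]])
x,y=.5845,.2595
for sx in (-.055,.055):
 for sy in(-.011,.011):
  for dz in(-.017,.017): print("stand",sx,sy,dz,proj(c0,np.r_[np.array([x,y])+ex*sx+ey*sy,.1+dz]).round(1))
I=c0["img"].astype(int); r=(I[...,0]-I[...,1]>60)
v,u=np.nonzero(r[128:190,212:245]); u+=212;v+=128; print(u.min(),u.max(),v.min(),v.max(), [(vv,u[v==vv].min(),u[v==vv].max()) for vv in (138,144,165,172)])
```

```text
-0.011 -0.017 [324.2 152.5]
-0.011 0.017 [324.5 149.7]
0.011 -0.017 [330.3 159.3]
0.011 0.017 [330.8 156.7]
141 336 338 [170 165 199 221 197 141 125]
142 335 339 [169 166 202 225 234 235 195 123 130]
143 334 340 [169 168 199 223 232 235 236 220 165 100  92]
144 333 340 [171 171 201 224 232 235 235 237 235 194 106  75]
145 332 340 [171 178 203 224 232 235 235 235 236 220 163  82  73]
146 331 340 [173 180 204 226 233 235 235 234 235 235 206 128  57  68]
147 330 340 [183 189 209 227 234 235 235 234 235 235 235 209 138  56  50]
148 329 341 [180 189 212 227 234 235 235 235 235 235 235 235 227 189 105  39  51]
149 328 340 [186 192 214 229 235 235 235 234 234 235 235 234 227 214 174 106  60]
150 327 339 [185 180 202 226 235 235 235 235 234 235 235 233 225 210 170 116 120]
151 327 339 [140 140 182 216 230 235 235 234 235 235 232 224 208 167 108  98 130]
152 327 337 [158 136 139 192 221 232 235 235 234 232 223 204 162 107  84]
153 328 336 [148 102 142 199 224 232 235 231 221 202 158 114 122]
154 329 335 [119  99 147 203 226 229 221 198 152 114 147]
155 330 334 [119 103 164 205 210 191 147  98  94]
156 331 333 [116 102 126 130 110  94  93]
stand -0.055 -0.011 -0.017 [227.5 137.4]
stand -0.055 -0.011 0.017 [224.9 134.3]
stand -0.055 0.011 -0.017 [235.9 138.7]
stand -0.055 0.011 0.017 [233.5 135.6]
stand 0.055 -0.011 -0.017 [220.4 178.9]
stand 0.055 -0.011 0.017 [217.5 177.1]
stand 0.055 0.011 -0.017 [228.8 180.2]
stand 0.055 0.011 0.017 [226.2 178.4]
219 234 135 178 [(138, np.int64(225), np.int64(233)), (144, np.int64(224), np.int64(233)), (165, np.int64(221), np.int64(230)), (172, np.int64(220), np.int64(229))]
```

```bash
python3 plan.py 0.6195 -0.0448 0.172 132.2 1 3| tr ';' '\n'
```

```text
3 -0.0021 -0.0024 0.0009 0.011 0.004 0.01 1
-0.0021 -0.0024 0.001 0 0 0.01 1
-0.0021 -0.0024 0.001 0 0 0.01 1
[ 0.6206 -0.0353  0.1749] [1.7967e+02 1.0000e-01 1.3303e+02] [ 33.   19.6 -40.   88.3  12.7  76.4  34.7] [ 0.11  0.35 -2.18] [-0.007 -0.086 -0.025]
```

Call:
servo_tool(moves="-0.002 -0.002 0.001 0.011 0.004 0.01 1;-0.002 -0.002 0.001 0 0 0.01 1;-0.001 -0.001 0.001 0 0 0.01 1;0 0 0 0 0 0 1")

```text
time_s: 6.9
tool_pos: [0.6212, -0.0436, 0.1729]
tool_rot: [180.0, 0.1, 132.1]
force: [-0.7, -0.9, -2.8]
grip_width: 0.019
```

```bash
python3 plan.py 0.6195 -0.0448 0.172 132.2 1 1| tr ';' '\n'
```

```text
1 0.0003 -0.0021 0.0009 0.001 0.005 -0.004 1
[ 0.6212 -0.0436  0.1729] [1.7998e+02 1.3000e-01 1.3208e+02] [ 33.1  19.9 -39.6  88.1  13.   76.5  34.2] [-0.71 -0.89 -2.84] [ 0.056 -0.097 -0.057]
```

Call:
servo_tool(moves="0 -0.002 0.003 0.001 0.005 0 1;0 -0.001 0.003 0 0 0 1;0 0 0.003 0 0 0 1")

```text
time_s: 7.15
tool_pos: [0.6196, -0.047, 0.1642]
tool_rot: [179.9, 0.1, 132.0]
force: [-0.4, -0.1, -2.5]
grip_width: 0.0191
```

```bash
python3 plan.py 0.6195 -0.0448 0.147 132.2 1 4| tr ';' '\n'
```

```text
4 0.0004 0.0003 0.0043 0.002 0.002 -0.002 1
0.0004 0.0003 0.0043 0 0 -0.002 1
0.0004 0.0004 0.0043 0 0 -0.002 1
0.0004 0.0004 0.0043 0 0 -0.002 1
[ 0.6196 -0.047   0.1642] [1.7995e+02 6.0000e-02 1.3197e+02] [ 33.4  20.1 -39.5  89.   13.1  75.6  34.4] [-0.4  -0.1  -2.55] [ 0.043 -0.126  0.025]
```

Call:
servo_tool(moves="0.001 0.001 0.003 0 0 0 1;0.001 0.001 0.003 0 0 0 1;0 0 0.003 0 0 0 1")

```text
time_s: 7.4
tool_pos: [0.6201, -0.0447, 0.1545]
tool_rot: [179.9, 0.1, 131.9]
force: [0.5, 1.2, -0.1]
grip_width: 0.0186
```

```bash
python3 plan.py 0.6195 -0.0448 0.147 132.2 1 4| tr ';' '\n'
```

```text
4 0.0001 -0.0001 0.0019 0.003 0.004 -0.003 1
0.0001 -0.0001 0.0019 0 0 -0.003 1
0.0001 -0.0001 0.0019 0 0 -0.003 1
0.0001 -0.0001 0.0019 0 0 -0.003 1
[ 0.6201 -0.0447  0.1545] [1.7992e+02 1.2000e-01 1.3190e+02] [ 33.2  20.5 -39.4  89.7  13.4  74.5  33.9] [ 0.54  1.2  -0.14] [ 0.088 -0.291  0.013]
```

Call:
servo_tool(moves="0 0 0.003 0 0 0 1;0 0 0.003 0 0 0 1;0 0 0.002 0 0 0 1")

```text
time_s: 7.65
tool_pos: [0.6207, -0.0444, 0.1456]
tool_rot: [179.9, 0.2, 131.9]
force: [0.9, -0.4, -1.0]
grip_width: 0.0187
```

```bash
python3 plan.py 0.6195 -0.0448 0.147 132.2 1 4| tr ';' '\n'
```

```text
4 0.0001 -0.0003 -0.0004 0.005 0.006 -0.002 1
0.0001 -0.0003 -0.0004 0 0 -0.002 1
0.0001 -0.0003 -0.0004 0 0 -0.002 1
0.0001 -0.0003 -0.0004 0 0 -0.002 1
[ 0.6207 -0.0444  0.1456] [1.7986e+02 1.7000e-01 1.3194e+02] [ 33.1  20.8 -39.3  90.3  13.6  73.5  33.7] [ 0.94 -0.4  -1.03] [-0.04  -0.384  0.044]
```

Call:
servo_tool(moves="0 0 0 0 0 0.1 1;0 0 0.001 0 0 0.1 1;0 0 0 0 0 0.1 1;0 0 0 0 0 0.1 1;0 0 0 0 0 0.1 1;0 0 0 0 0 0.1 1")

```text
time_s: 8.15
tool_pos: [0.6224, -0.045, 0.1454]
tool_rot: [179.7, 0.3, 114.0]
force: [0.7, 0.2, -1.6]
grip_width: 0.0187
```

```bash
python3 plan.py 0.6195 -0.0448 0.147 68 1 10| tr ';' '\n'
```

```text
10 0.0001 -0.0003 -0.0002 0.012 0.009 0.161 1
0.0001 -0.0003 -0.0002 0 0 0.161 1
0.0001 -0.0003 -0.0002 0 0 0.161 1
0.0001 -0.0003 -0.0002 0 0 0.161 1
0.0001 -0.0003 -0.0002 0 0 0.161 1
0 -0.0003 -0.0002 0 0 0.161 1
0 -0.0003 -0.0002 0 0 0.161 1
0 -0.0003 -0.0002 0 0 0.161 1
0 -0.0003 -0.0002 0 0 0.161 1
-0.0001 -0.0003 -0.0002 0 0 0.161 1
[ 0.6224 -0.045   0.1454] [179.67   0.27 114.04] [ 30.9  20.3 -36.4  90.3  12.5  73.1  16.6] [ 0.71  0.17 -1.63] [-0.039 -0.252  0.141]
```

Call:
servo_tool(moves="0 -0.001 0 0.005 0.005 0.1 1;0 -0.001 0 0.005 0.005 0.1 1;0 0 0 0 0 0.1 1;0 0 0 0 0 0.1 1;0 0 0 0 0 0.1 1;0 0 0 0 0 0.1 1;0 0 0 0 0 0.1 1;0 0 0 0 0 0.1 1")

```text
time_s: 8.82
tool_pos: [0.6257, -0.0435, 0.1512]
tool_rot: [179.3, -0.1, 90.1]
force: [-0.5, 0.6, 0.5]
grip_width: 0.0009
```

```bash
python3 plan.py 0.6205 -0.0448 0.147 68 1 8| tr ';' '\n'
```

```text
8 -0.0002 -0.0007 0.0005 0.026 -0.004 0.096 1
-0.0002 -0.0006 0.0005 0 0 0.096 1
-0.0002 -0.0006 0.0005 0 0 0.096 1
-0.0002 -0.0006 0.0005 0 0 0.096 1
-0.0003 -0.0006 0.0005 0 0 0.096 1
-0.0003 -0.0006 0.0005 0 0 0.096 1
-0.0003 -0.0006 0.0005 0 0 0.096 1
-0.0004 -0.0006 0.0005 0 0 0.096 1
[ 0.6257 -0.0435  0.1512] [ 1.7926e+02 -9.0000e-02  9.0100e+01] [ 28.1  19.4 -32.8  89.9  10.8  73.1  -6.2] [-0.51  0.56  0.52] [-0.017 -0.073 -0.041]
```

```bash
python3 snap.py side s5 230 90 350 190
```

```text
scale 6.0
```

View pics/s5.png

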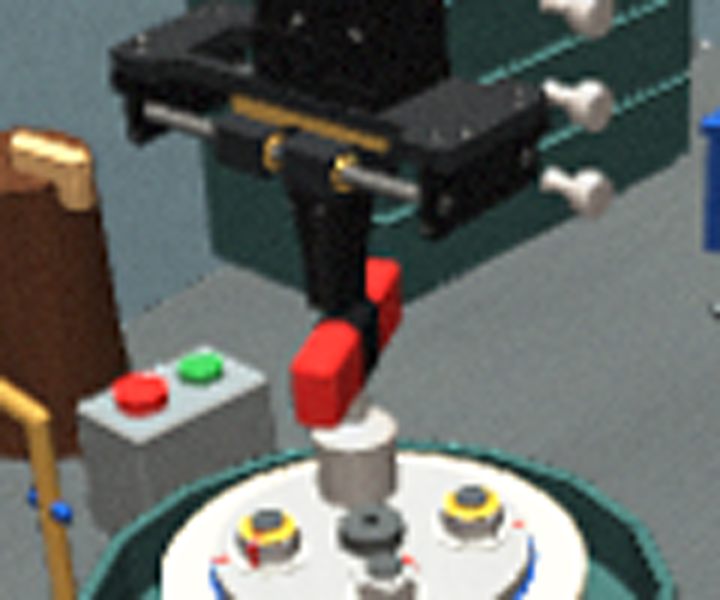

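```bash
python3 snap.py top t5 300 100 400 175
python3 - <<'E'
from cell import env
o=env.get_obs(); print(o["tool_pos"],o["tool_rot"],o["grip_width"],o["force"],o["wrist_torque"])
from h import *
s=dict(np.load("s5.npz"))
for w in (0.01,-.01,0):
  print(proj(s,np.array([.6257,-.0435+w,.140])))
print(proj(s,np.array([.6195,-.0448,.158])),proj(s,np.array([.6195,-.0448,.118])))
E
```

```text
scale 8.0
[ 0.62567121 -0.04351472  0.15127354] [ 1.79256606e+02 -8.30023549e-02  9.02409962e+01] 0.0005758147985063932 [ 0.45181243 -0.19905697  0.00366142] [ 0.0314875  -0.08885147  0.03379977]
[283.74607007 153.20984889]
[288.25579386 150.31917482]
[286.01420726 151.75600256]
[287.62629111 146.48518423] [288.47174683 158.97467576]
```

View pics/t5.png

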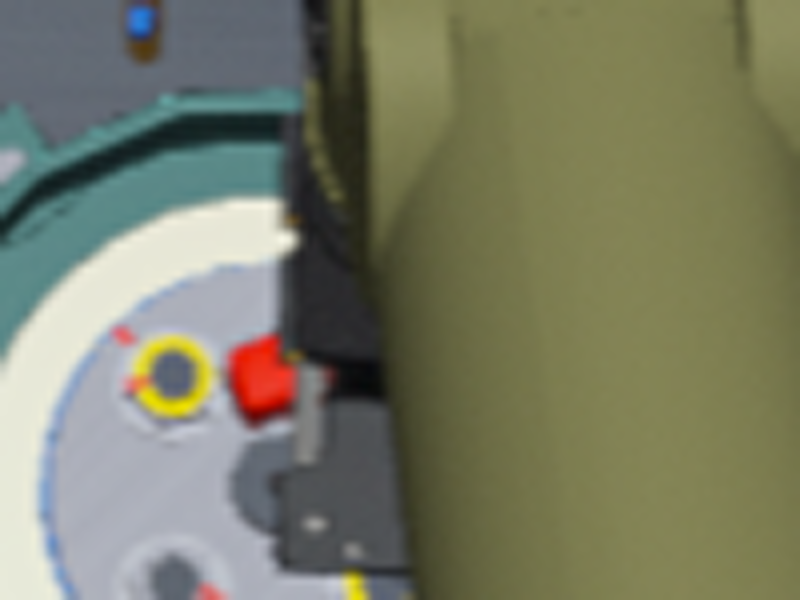

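```bash
python3 - <<'E'
from h import *
s=dict(np.load("s5.npz")); P=cloud(s)
for v in range(120,162,3):
    print(v,[(u,s["img"][v,u].tolist(),P[v,u].round(3).tolist()) for u in (282,285,288,291,294)])
cv2.imwrite("pics/s5b.png",cv2.resize(s["img"][115:175,265:315][:,:,::-1],(500,600),interpolation=cv2.INTER_CUBIC))
E
```

```text
120 [(282, [31, 32, 32], [0.599, -0.006, 0.257]), (285, [67, 55, 33], [0.589, -0.007, 0.26]), (288, [60, 58, 52], [0.584, -0.012, 0.259]), (291, [112, 110, 104], [0.572, -0.01, 0.263]), (294, [157, 156, 146], [0.563, -0.011, 0.264])]
123 [(282, [20, 15, 20], [0.628, -0.038, 0.229]), (285, [20, 20, 21], [0.591, -0.008, 0.25]), (288, [16, 17, 17], [0.607, -0.039, 0.234]), (291, [15, 11, 11], [0.607, -0.05, 0.23]), (294, [31, 46, 46], [0.801, -0.295, 0.085])]
126 [(282, [22, 22, 23], [0.625, -0.034, 0.223]), (285, [18, 18, 16], [0.612, -0.031, 0.227]), (288, [9, 10, 9], [0.608, -0.039, 0.225]), (291, [22, 23, 23], [0.609, -0.052, 0.22]), (294, [86, 139, 134], [0.803, -0.297, 0.072])]
129 [(282, [19, 18, 21], [0.625, -0.033, 0.214]), (285, [18, 16, 17], [0.614, -0.032, 0.218]), (288, [8, 10, 11], [0.609, -0.039, 0.216]), (291, [25, 37, 36], [0.821, -0.301, 0.054]), (294, [37, 59, 56], [0.803, -0.297, 0.06])]
132 [(282, [25, 25, 25], [0.627, -0.034, 0.205]), (285, [18, 16, 20], [0.614, -0.031, 0.209]), (288, [8, 7, 4], [0.614, -0.044, 0.204]), (291, [40, 38, 36], [0.816, -0.294, 0.046]), 
[... 1430 characters left out ...]
2, [173, 33, 28], [0.598, 0.005, 0.167]), (285, [169, 34, 29], [0.594, -0.003, 0.165]), (288, [118, 20, 18], [0.601, -0.024, 0.153]), (291, [88, 96, 92], [0.777, -0.241, -0.003]), (294, [124, 131, 127], [0.764, -0.243, -0.0])]
156 [(282, [178, 31, 28], [0.601, 0.001, 0.155]), (285, [173, 31, 26], [0.591, 0.002, 0.159]), (288, [121, 35, 30], [0.601, -0.022, 0.144]), (291, [106, 106, 103], [0.76, -0.22, -0.001]), (294, [126, 133, 130], [0.749, -0.224, 0.001])]
159 [(282, [179, 35, 28], [0.601, 0.002, 0.147]), (285, [170, 27, 23], [0.593, -0.0, 0.148]), (288, [130, 125, 115], [0.616, -0.039, 0.122]), (291, [205, 202, 190], [0.618, -0.054, 0.114]), (294, [224, 216, 205], [0.614, -0.063, 0.111])]
```

View pics/s5b.png

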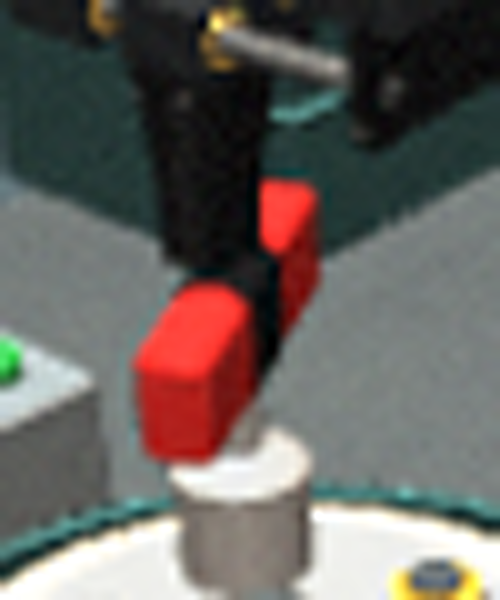

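```bash
python3 - <<'E'
from h import *
s=dict(np.load("s1.npz")); P=cloud(s)
for yy in(.05,-.05):
  for z in (.16,.17,.18,.19,.2): print(yy,z,proj(s,np.array([.581+.089*yy,.2677+.996*yy,z])).round(1))
for u,v in ((190,199),(191,197),(188,195),(226,180),(227,178),(225,175)): print(u,v,s["img"][v,u],P[v,u].round(3))
s=dict(np.load("s2.npz")); P=cloud(s)
for u,v in ((225,218),(224,214),(222,208),(213,225),(212,220),(211,215)): print(u,v,s["img"][v,u],P[v,u].round(3))
E
```

```text
0.05 0.16 [192.7 217.5]
0.05 0.17 [191.7 213.8]
0.05 0.18 [190.7 210.1]
0.05 0.19 [189.7 206.3]
0.05 0.2 [188.7 202.5]
-0.05 0.16 [229.6 196.4]
-0.05 0.17 [228.9 192.9]
-0.05 0.18 [228.2 189.2]
-0.05 0.19 [227.6 185.6]
-0.05 0.2 [226.9 181.9]
190 199 [8 8 7] [0.575 0.319 0.214]
191 197 [19 18 19] [0.575 0.316 0.217]
188 195 [19 19 21] [0.577 0.32  0.224]
226 180 [22 18 19] [0.569 0.225 0.212]
227 178 [22 26 22] [0.566 0.224 0.217]
225 175 [29 31 28] [0.569 0.225 0.225]
225 218 [22 25 23] [0.569 0.248 0.12 ]
224 214 [18 19 15] [0.57  0.247 0.131]
222 208 [26 23 25] [0.572 0.248 0.147]
213 225 [11 17 17] [0.575 0.279 0.117]
212 220 [19 17 18] [0.573 0.28  0.133]
211 215 [17 17 15] [0.575 0.278 0.146]
```

Call:
servo_tool(moves="0 0 -0.015 0 0 0 1;0 0 -0.020 0 0 0 1;0 0 -0.020 0 0 0 -1;0 0 -0.010 0 0 0 -1;0 0 0 0 0 0 -1")

```text
time_s: 9.33
tool_pos: [0.6238, -0.043, 0.2178]
tool_rot: [179.4, -0.1, 90.7]
force: [0.2, -0.0, 0.5]
grip_width: 0.0133
```

```bash
python3 snap.py side s6 230 90 350 190; python3 plan.py .6195 -.0448 .2 115 -1 1; python3 snap.py top t6 300 100 400 175
```

```text
scale 6.0
1 -0.0018 -0.0042 0.0168 0.019 0 -0.847 -1
[ 0.6235 -0.043   0.2169] [ 1.7947e+02 -1.1000e-01  9.0740e+01] [ 28.4  17.3 -33.4  84.8   9.5  80.2  -4.6] [ 0.39 -0.02 -0.07] [ 0.038 -0.055  0.025]
scale 8.0
```

View pics/s6.png

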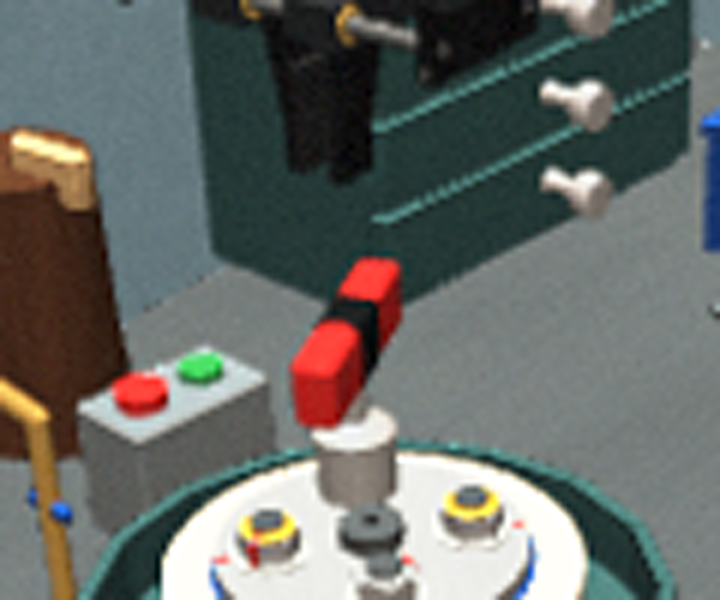

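View pics/t6.png

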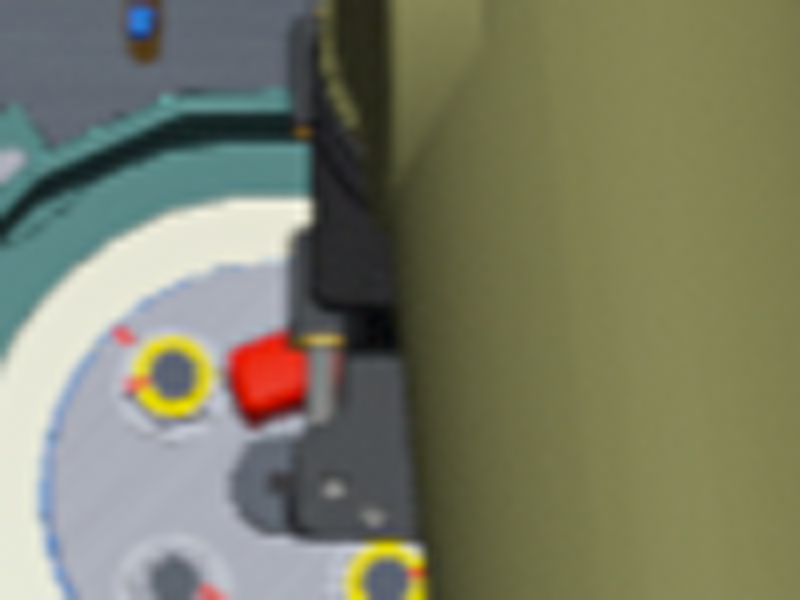

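```bash
python3 - <<'E'
from h import *
s=dict(np.load("s6.npz"))
for z in (.2,.22,.24,.25): print(z,proj(s,np.array([.6238,-.043,z])).round(1))
b=bar(s,(277,130,300,163),.158); print(b)
h=s["img"].astype(int); r=(h[...,0]-h[...,1]>70); 
# bright red = top face
top=r&(h[...,0]>225); v,u=np.nonzero(top[130:163,277:300]);P=plane(s,u+277,v+130,.175)[:,:2]; print(P.mean(0)); 
yaws=np.radians(np.arange(100,131,5))
for y in yaws:
    ex=np.array([np.cos(y),np.sin(y)]);ey=np.array([-ex[1],ex[0]])
    q=[proj(s,np.r_[np.array([.6195,-.0448])+ex*a+ey*b_,z]).round(1).tolist() for a in(.055,-.055) for b_ in(-.011,.011) for z in(.175,)]
    print(np.degrees(y).round(),q)
cv2.imwrite("pics/s6b.png",cv2.resize(s["img"][128:168,270:305][:,:,::-1],(525,600),interpolation=cv2.INTER_CUBIC))
E
```

```text
0.2 [285.1 132.6]
0.22 [284.6 125.9]
0.24 [284.1 118.9]
0.25 [283.8 115.4]
(array([ 0.62012256, -0.04463788,  0.158     ]), array([ 0.62003066, -0.04300735]), np.float64(116.45944391275941), ((287.4162902832031, 146.448486328125), (11.661168098449707, 30.856239318847656), 31.607501983642578))
[ 0.61303645 -0.03475789]
100.0 [[273.6, 149.1], [280.7, 150.7], [293.3, 132.1], [300.1, 133.5]]
105.0 [[275.0, 149.6], [282.5, 150.9], [291.6, 131.9], [298.7, 133.0]]
110.0 [[276.5, 150.0], [284.3, 151.0], [290.0, 131.9], [297.2, 132.7]]
115.0 [[278.1, 150.3], [286.2, 151.0], [288.3, 131.9], [295.7, 132.4]]
120.0 [[279.8, 150.6], [288.0, 150.9], [286.6, 131.9], [294.1, 132.2]]
125.0 [[281.6, 150.8], [289.9, 150.7], [284.9, 132.1], [292.5, 132.0]]
130.0 [[283.4, 150.9], [291.7, 150.5], [283.2, 132.3], [290.8, 131.9]]
```

View pics/s6b.png

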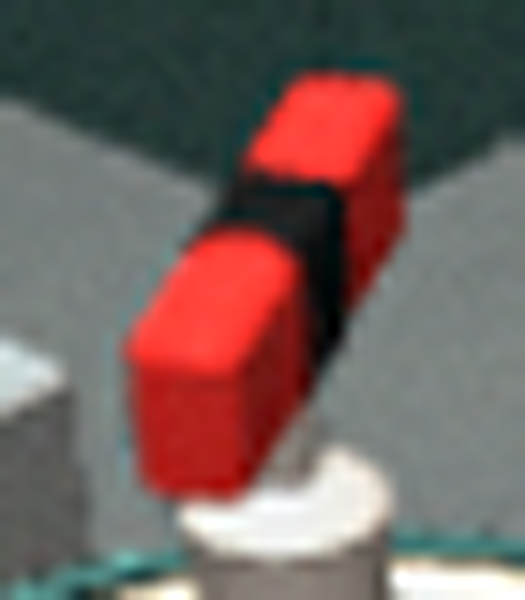

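```bash
python3 plan.py .620 -.0447 .21 113.5 -1 4|tr ';' '\n'
```

```text
4 -0.0004 -0.0007 0.0014 0.014 -0.004 -0.199 -1
-0.0003 -0.0007 0.0014 0 0 -0.199 -1
-0.0003 -0.0008 0.0014 0 0 -0.199 -1
-0.0002 -0.0008 0.0014 0 0 -0.199 -1
[ 0.6228 -0.043   0.2155] [ 1.7959e+02 -1.2000e-01  9.0720e+01] [ 28.4  17.3 -33.4  84.9   9.5  80.2  -4.6] [-0.16  0.37 -0.26] [-0.015 -0.167  0.007]
```

Call:
servo_tool(moves="0 -0.001 0 0.014 -0.004 -0.2 -1;0 -0.001 0 0 0 -0.2 -1;0 -0.001 0 0 0 -0.2 -1;0 -0.001 0 0 0 -0.18 -1;0 0 0 0 0 0 -1;0 0 0 0 0 0 -1;0 0 0 0 0 0 -1;0 0 0 0 0 0 -1")

```text
time_s: 10.1
tool_pos: [0.614, -0.044, 0.2051]
tool_rot: [-179.3, -0.4, 113.9]
force: [-0.4, 0.3, -0.6]
grip_width: 0.0737
```

```bash
python3 plan.py .620 -.0447 .17 113.5 -1 2|tr ';' '\n'
```

```text
2 -0.0017 0.0028 0.0175 -0.025 -0.014 0.007 -1
-0.0015 0.0026 0.0175 0 0 0.007 -1
[ 0.614  -0.044   0.2051] [-179.27   -0.4   113.91] [ 30.9  18.1 -36.5  85.8  10.7  80.5  17.8] [-0.42  0.3  -0.6 ] [ 0.023 -0.134  0.037]
```

Call:
servo_tool(moves="-0.002 0.003 0.015 -0.025 -0.014 0.007 -1;-0.001 0.002 0.014 0 0 0 -1;0 0.001 0 0 0 0 -1")

```text
time_s: 10.35
tool_pos: [0.621, -0.0445, 0.1748]
tool_rot: [180.0, 0.1, 113.5]
force: [-0.4, -0.4, -0.2]
grip_width: 0.0861
```

```bash
python3 snap.py side s7 230 90 350 190; python3 plan.py .620 -.0447 .122 113.5 -1 3|tr ';' '\n'
```

```text
scale 6.0
3 0.0001 -0.0006 0.018 0.003 0.003 0 -1
0.0001 -0.0005 0.018 0 0 0 -1
0.0001 -0.0005 0.018 0 0 0 -1
[ 0.6215 -0.0443  0.176 ] [1.7990e+02 8.0000e-02 1.1351e+02] [ 30.6  19.1 -36.2  87.9  11.5  76.5  16.8] [ 0.23 -0.03  0.78] [-0.075 -0.086  0.008]
```

View pics/s7.png

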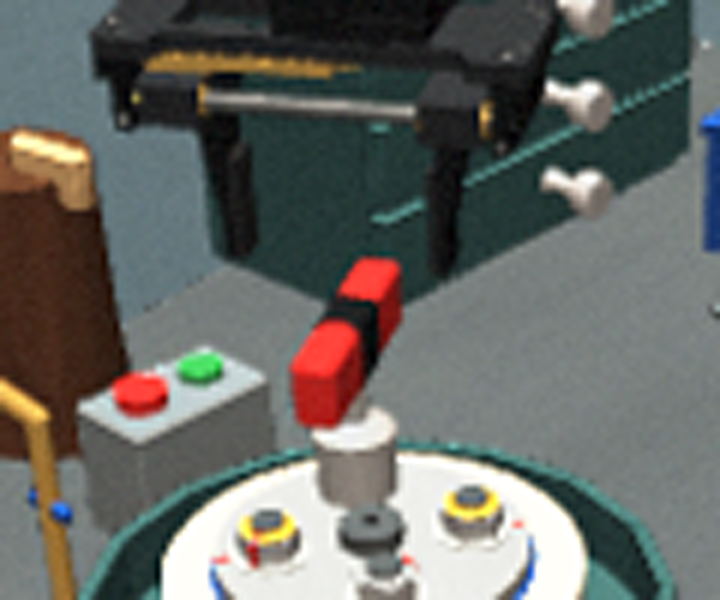

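Call:
servo_tool(moves="0 -0.001 0.018 0.003 0.003 0 -1;0 -0.001 0.017 0 0 0 -1;0 0 0.015 0 0 0 -1;0 0 0.001 0 0 0 -1")

```text
time_s: 10.73
tool_pos: [0.622, -0.0445, 0.1262]
tool_rot: [179.8, 0.1, 113.4]
force: [-0.2, -1.1, 0.3]
grip_width: 0.087
```

```bash
python3 plan.py .620 -.0447 .122 113.5 -1 3|tr ';' '\n'
```

```text
3 0.0002 -0.0007 0.0014 0.007 0.002 -0.001 -1
0.0002 -0.0006 0.0014 0 0 -0.001 -1
0.0002 -0.0006 0.0014 0 0 -0.001 -1
[ 0.622  -0.0445  0.1262] [1.7980e+02 7.0000e-02 1.1345e+02] [ 30.3  21.1 -35.7  91.5  12.8  71.3  15.8] [-0.17 -1.11  0.27] [-0.023 -0.087 -0.004]
```

Call:
servo_tool(moves="0 -0.001 0.002 0.007 0 0 1;0 -0.001 0.001 0 0 0 1;0 0 0.001 0 0 0 1;0 0 0 0 0 0 1;0 0 0.001 0 0 0 1;0 0 0 0 0 0 1;0 0 0 0 0 0 1;0 0 0 0 0 0 1", squeeze=60)

```text
time_s: 11.4
tool_pos: [0.6231, -0.045, 0.1262]
tool_rot: [179.7, 0.2, 113.4]
force: [0.3, -1.2, 0.3]
grip_width: 0.0415
```

```bash
python3 plan.py .620 -.0447 .122 113.5 1 3|tr ';' '\n'
```

```text
3 0.0005 -0.0009 0.0014 0.01 0.008 -0.001 1
0.0005 -0.0009 0.0014 0 0 -0.001 1
0.0005 -0.0009 0.0014 0 0 -0.001 1
[ 0.6231 -0.045   0.1262] [179.7    0.24 113.42] [ 30.3  21.1 -35.7  91.5  12.9  71.2  15.7] [ 0.3  -1.22  0.34] [ 0.033 -0.105  0.018]
```

Call:
servo_tool(moves="0.001 -0.002 0.002 0.01 0.008 0 1;0 -0.001 0.001 0 0 0 1;0 -0.001 0.001 0 0 0 1;0 0 0 0 0 0 1;0 0 0 0 0 0 1")

```text
time_s: 11.82
tool_pos: [0.6209, -0.0448, 0.123]
tool_rot: [179.7, 0.1, 113.4]
force: [0.6, 0.5, -0.5]
grip_width: 0.0216
```

```bash
python3 plan.py .620 -.0447 .122 113.5 1 3|tr ';' '\n';  python3 snap.py side s8 230 90 350 190
```

```text
3 0.0001 -0.0003 0.0003 0.01 0.002 -0.001 1
0.0001 -0.0003 0.0003 0 0 -0.001 1
0.0001 -0.0003 0.0003 0 0 -0.001 1
[ 0.6209 -0.0448  0.123 ] [1.7971e+02 5.0000e-02 1.1345e+02] [ 30.5  21.1 -35.7  91.9  12.8  70.9  15.9] [ 0.57  0.52 -0.53] [-0.007 -0.236  0.046]
scale 6.0
```

View pics/s8.png

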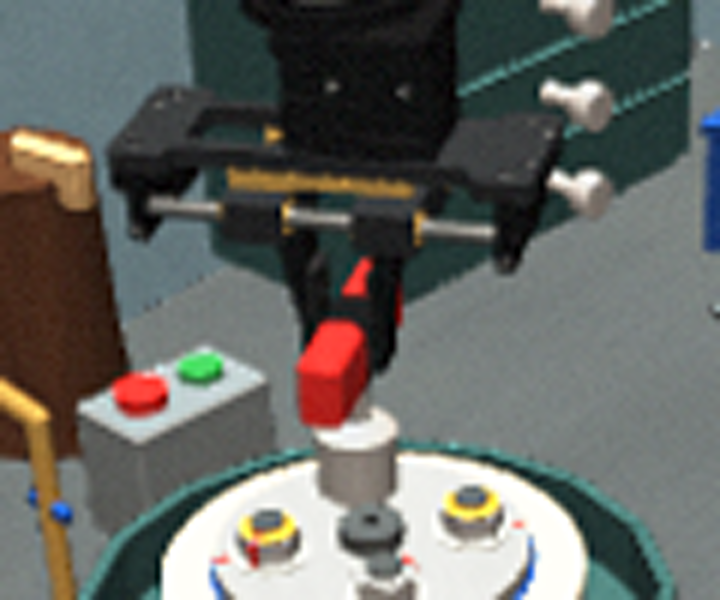

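Call:
servo_tool(moves="0 0 0 0.01 0 0.1 1;0 0 0 0 0 0.1 1;0 0 0 0 0 0.1 1;0 0 0 0 0 0.1 1;0 0 0 0 0 0.1 1")

```text
time_s: 12.28
tool_pos: [0.6218, -0.0441, 0.123]
tool_rot: [179.9, 0.0, 98.7]
force: [2.0, 0.2, 0.2]
grip_width: 0.0218
```

```bash
python3 plan.py .620 -.0447 .122 68 1 10|tr ';' '\n'|tail -3
```

```text
-0.0001 -0.0002 0.0001 0 0 0.107 1
-0.0001 -0.0002 0.0001 0 0 0.107 1
[ 0.6218 -0.0441  0.123 ] [1.7988e+02 2.0000e-02 9.8680e+01] [ 28.4  20.8 -33.3  91.7  11.9  70.9   1.6] [1.96 0.2  0.24] [ 0.133 -0.463  0.179]
```

Call:
servo_tool(moves="0 -0.001 0 0 0 0.1 1;0 0 0 0 0 0.1 1;0 -0.001 0 0 0 0.1 1;0 0 0 0 0 0.1 1;0 0 0 0 0 0.1 1;0 0 0 0 0 0.1 1;0 0 0 0 0 0.1 1;0 0 0 0 0 0.1 1")

```text
time_s: 12.95
tool_pos: [0.6231, -0.0436, 0.1231]
tool_rot: [179.5, -0.1, 74.9]
force: [1.4, 0.5, 0.2]
grip_width: 0.0214
```

```bash
python3 plan.py .620 -.0447 .122 68 1 2|tr ';' '\n'|tail -3
```

```text
2 -0.0009 -0.0014 0.0005 0.018 -0.005 0.12 1
-0.001 -0.0013 0.0005 0 0 0.12 1
[ 0.6231 -0.0436  0.1231] [ 1.7949e+02 -1.2000e-01  7.4890e+01] [ 25.6  20.  -29.7  92.   10.4  70.2 -21.1] [1.39 0.55 0.19] [ 0.01  -0.425  0.218]
```

Call:
servo_tool(moves="0 -0.001 0 0.01 0 0.1 1;0 -0.001 0 0 0 0.1 1;0 0 0 0 0 0.03 1;0 0 0 0 0 -0.1 1;0 0 0 0 0 -0.1 1;0 0 0 0 0 -0.06 1;0 0 0 0 0 0 1")

```text
time_s: 13.53
tool_pos: [0.6226, -0.0432, 0.1231]
tool_rot: [179.6, -0.1, 75.9]
force: [1.7, -0.0, -0.6]
grip_width: 0.0217
```

```bash
python3 plan.py .620 -.0447 .2 76 1 2|tr ';' '\n'|tail -3
```

```text
2 -0.0009 -0.0008 -0.0385 0.013 -0.004 -0.002 1
-0.001 -0.0011 -0.0385 0 0 -0.002 1
[ 0.6226 -0.0432  0.1231] [ 1.7962e+02 -1.1000e-01  7.5880e+01] [ 25.7  20.  -29.8  92.   10.4  70.4 -20.2] [ 1.74 -0.04 -0.56] [ 0.044 -0.589 -0.015]
```

Call:
servo_tool(moves="0 0 -0.010 0 0 0 1;0 0 -0.020 0 0 0 1;0 0 -0.025 0 0 0 1;0 0 0 0 0 0 1")

```text
time_s: 13.87
tool_pos: [0.6185, -0.0444, 0.1771]
tool_rot: [-179.8, 0.0, 75.7]
force: [0.6, -0.3, -0.6]
grip_width: 0.022
```

```bash
python3 plan.py .5507 .0217 .17 74 1 3|tr ';' '\n'|tail -4
```

```text
3 0.0158 -0.0273 0.0025 -0.006 0.001 0.02 1
0.0155 -0.0275 0.0024 0 0 0.02 1
0.0152 -0.0277 0.0024 0 0 0.02 1
[ 0.6185 -0.0444  0.1771] [-1.7983e+02  2.0000e-02  7.5720e+01] [ 26.1  17.9 -30.2  88.2   9.1  76.5 -19.3] [ 0.56 -0.31 -0.62] [ 0.028 -0.209  0.018]
```

```bash
python3 snap.py side s9 230 90 350 190; python3 plan.py .5507 .0217 .17 74 1 3|tail -1
```

```text
scale 6.0
[ 0.6173 -0.0445  0.1745] [-1.7965e+02  5.0000e-02  7.5720e+01] [ 26.1  18.  -30.1  88.4   9.1  76.5 -19.3] [ 0.23 -0.06 -3.07] [-0.064 -0.086  0.039]
```

View pics/s9.png

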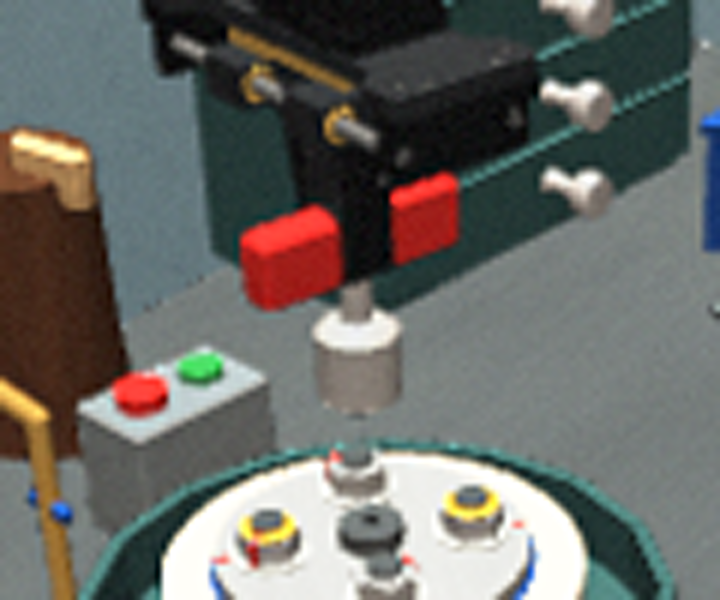

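Call:
servo_tool(moves="0.016 -0.027 0.001 -0.006 0 0.02 1;0.015 -0.027 0.001 0 0 0.02 1;0.013 -0.023 0 0 0 0.01 1;0 0 0 0 0 0 1;0 0 0 0 0 0 1")

```text
time_s: 14.33
tool_pos: [0.5454, 0.0173, 0.1655]
tool_rot: [-179.0, 0.4, 73.9]
force: [-0.4, -0.9, -2.6]
grip_width: 0.0214
```

```bash
python3 snap.py top t9 300 110 380 170; python3 plan.py .5507 .0217 .153 74 1 2|tr ';' '\n'|tail -4
```

```text
scale 10.0
2 0.0025 0.0023 0.0061 -0.039 0.011 -0.002 1
0.0025 0.0022 0.0062 0 0 -0.001 1
[0.5451 0.0182 0.1653] [-178.88    0.31   73.91] [ 24.8   9.9 -32.6  98.6   5.4  74.3 -25. ] [-0.72  1.4  -2.16] [0.046 0.041 0.057]
```

View pics/t9.png

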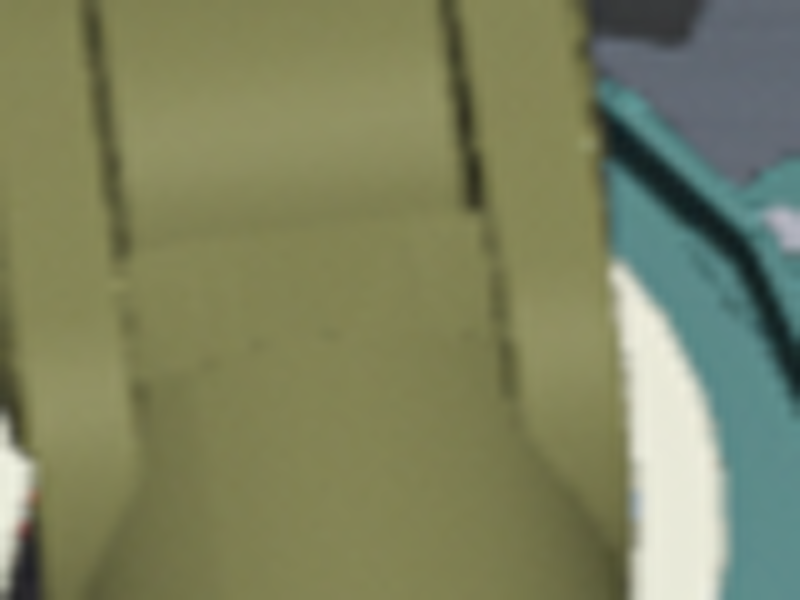

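Call:
servo_tool(moves="0.003 0.003 0 -0.039 0.011 0 1;0.002 0.001 0.001 0 0 0 1;0 0 0 0 0 0 1;0 0 0 0 0 0 1")

```text
time_s: 14.72
tool_pos: [0.5507, 0.0201, 0.1622]
tool_rot: [-179.9, 0.0, 73.7]
force: [-0.4, 1.0, -2.6]
grip_width: 0.0215
```

```bash
python3 plan.py .5507 .0217 .153 74 1 2|tr ';' '\n'|tail -4;python3 snap.py side s10 250 130 340 200
```

```text
2 0.0007 -0.0002 0.0046 -0.002 0 -0.005 1
0.0007 -0.0002 0.0046 0 0 -0.005 1
[0.5507 0.0201 0.1622] [-179.93    0.     73.74] [ 24.7   9.8 -32.6  99.    5.5  72.8 -25.5] [-0.42  1.02 -2.63] [-0.01  -0.039 -0.029]
scale 8.571428571428571
```

View pics/s10.png

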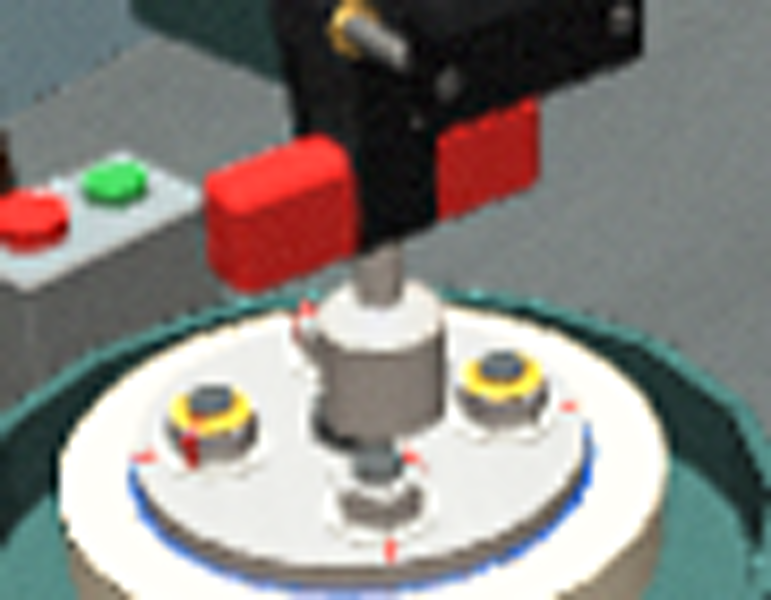

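```bash
cat >> h.py <<'E'
_a=np.linspace(0,2*np.pi,400)
def pmouth(s,x,y,zm,h=0):
    C=np.stack([x+.02*np.cos(_a),y+.02*np.sin(_a),np.full(400,zm+h)],-1); p=proj(s,C)
    return np.round([p[:,0].min(),p[:,0].max(),p[:,1].min(),p[:,1].max()],2)
E
python3 - <<'E'
from h import *
s=dict(np.load("s10.npz")); g=s["img"].astype(int).sum(2)//3
for v in (171,173,175,177): print(v,g[v,284:306])
for u in (292,294,296,298): print(u,g[170:192,u])
print(pmouth(s,.5507,.0201,.117),pmouth(s,.5507,.0201,.117,.02))
print(proj(s,np.array([.5497,.0212,.0955])),proj(s,np.array([.5507,.0217,.0955])))
s=dict(np.load("s9.npz")); g=s["img"].astype(int).sum(2)//3
for v in (148,150,152,154): print(v,g[v,278:302])
for u in (288,290,292): print(u,g[138:162,u])
print(pmouth(s,.6180,-.0444,.131),pmouth(s,.6180,-.0444,.131,.02))
E
```

```text
171 [255 192 121 104 103 110 113 114 116 120 113 115 118 117 117 114 107  87
 230 241 240 238]
173 [219 235 245 149 104 116 120 122 125 123 126 125 125 122 121 119 104  86
 191 238 215 165]
175 [237 240 238 169 111 114 126 127 126 123 128 126 127 121 123 119 108  92
 202 158 164 193]
177 [236 242 181 110 109 116 124 125 126 129 126 127 124 122 123 119 105  83
 239 202 123 102]
292 [204 116 122 125 129 126 127 126 124 127 124 101  96 125 111  86 161 206
 119 124 116 190]
294 [230 113 124 126 126 128 128 126 127 129 122 103 104 125 123 100 142 228
 178 121 122 156]
296 [206 118 121 125 126 127 124 124 127 123 139 192 194 109  83 121 241 206
 128 115 121 190]
298 [150 117 123 121 120 123 123 123 119 115 157 240 232 176 218 241 189 100
 106 103 171 252]
[285.63 300.7  172.88 181.08] [285.14 300.4  166.52 174.61]
[293.61744053 183.96134125] [293.2098797  183.92965965]
148 [122 123 124 129 112 104 105 135 138 170 175 175 172 171 126 112 107  96
  92 121 123 125 124 128]
150 [125 128 127 131 113 106 107 124 122 123 123 123 127 121 122 121 116 106
  90 124 123 127 129 126]
152 [129 127 123 129 111 106 111 119 126 127 126 126 124 126 123 124 110 103
  94 125 127 129 133 128]
154 [128 131 129 128 119 107 110 114 125 125 126 131 127 124 122 123 113 104
  82 125 131 129 129 126]
288 [132 134 124 126 120 150 231 240 240 237 175 119 123 128 126 126 126 126
 126 126 128 109 131 131]
290 [128 126 121 123 118 147 227 239 238 233 172 119 127 127 124 126 127 122
 126 128 124 100 128 125]
292 [ 55  61  68 139 229 233 239 232 237 229 126 116 122 120 123 117 122 124
 123 127 138 126 127 126]
[281.43 295.61 151.7  158.76] [280.94 295.26 145.49 152.44]
```

```bash
python3 plan.py .5515 .0235 .150 75 1 3|tr ';' '\n'|tail -4
```

```text
3 0.0012 -0.0001 0.0041 -0.002 0 -0.015 1
0.0012 -0.0001 0.0041 0 0 -0.015 1
0.0012 -0.0001 0.0041 0 0 -0.015 1
[0.5508 0.0199 0.1622] [-1.7993e+02  1.0000e-02  7.3720e+01] [ 24.7   9.8 -32.6  99.    5.5  72.8 -25.5] [-0.36 -0.32 -2.3 ] [-0.008 -0.101  0.004]
```

Call:
servo_tool(moves="0.001 0 0.004 0 0 -0.015 1;0.001 0 0.004 0 0 -0.015 1;0.001 0 0.003 0 0 -0.01 1;0 0 0 0 0 0 1")

```text
time_s: 15.1
tool_pos: [0.5523, 0.0221, 0.1498]
tool_rot: [-179.9, -0.0, 74.9]
force: [-0.8, -0.1, -2.9]
grip_width: 0.0216
```

```bash
python3 plan.py .5515 .0235 .123 75 1 3|tr ';' '\n'|tail -4;python3 snap.py side s11 250 130 340 200
```

```text
3 0.0004 -0.0004 0.0089 -0.003 -0.001 -0.001 1
0.0004 -0.0004 0.0089 0 0 -0.001 1
0.0004 -0.0004 0.0089 0 0 -0.001 1
[0.5523 0.0221 0.1498] [-1.7991e+02 -1.0000e-02  7.4890e+01] [ 24.5  10.6 -32.8  99.7   6.   71.5 -24.9] [-0.84 -0.13 -2.87] [ 0.05  -0.072  0.035]
scale 8.571428571428571
```

View pics/s11.png

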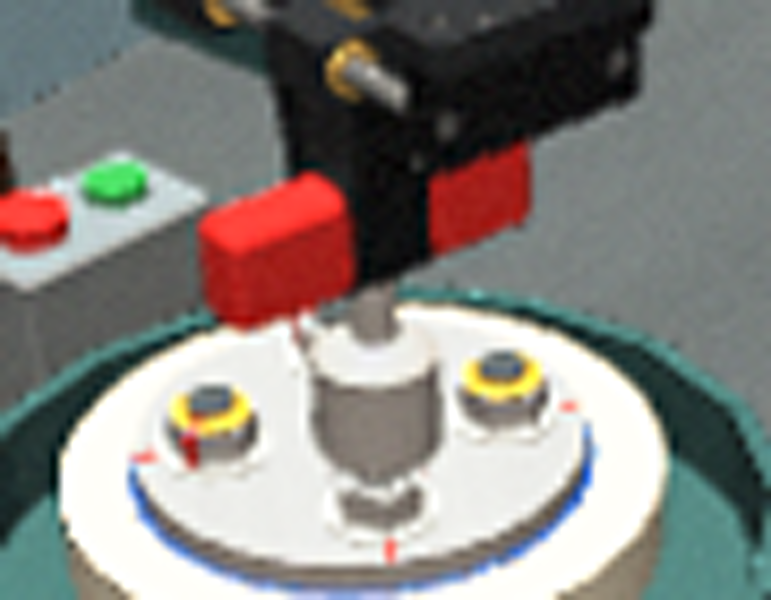

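Run:
```python
from h import *
s=dict(np.load("s11.npz")); g=s["img"].astype(int).sum(2)//3
for v in (176,178,180): print(v,g[v,282:306])
for u in (290,292,294,296,298): print(u,g[176:194,u])
print(pmouth(s,.5523,.0221,.1048),pmouth(s,.5523,.0221,.1048,.01))
print(pmouth(s,.5497,.0212,.1048),pmouth(s,.5497,.0212,.1048,.01))
```

```text
176 [237 237 236 243 174 111 116 115 123 123 119 122 122 123 120 121 120 108
  93 144 249 172 102 102]
178 [238 238 239 243 133  93 111 119 122 126 126 127 126 125 125 123 122 109
  95 148 254 245 166 109]
180 [238 237 237 241 170 110 111 124 124 128 128 127 128 126 126 120 122 112
  91 149 235 223 234 253]
290 [123 121 122 124 124 121 123 122 132 201 240 174 112 133 158 207 235 230]
292 [119 129 126 123 128 125 129 126 120 110 158 203 121 121 121 192 254 212]
294 [122 127 126 128 128 129 129 126 125 113 145 227 180 123 123 152 224 219]
296 [120 124 125 123 126 128 125 126 111 145 242 208 127 112 117 193 250 203]
298 [120 121 122 122 122 119 121 114 153 237 192  99 106 108 173 251 209 239]
[284.98 299.96 176.85 185.12] [284.73 299.8  173.72 181.94]
[285.94 300.93 176.99 185.27] [285.71 300.78 173.87 182.1 ]
```

Call:
servo_tool(moves="0 0 0.004 0 0 0 1;0 0 0.004 0 0 0 1;0 0 0.004 0 0 0 1")

```text
time_s: 15.4
tool_pos: [0.5531, 0.022, 0.138]
tool_rot: [180.0, -0.0, 74.9]
force: [0.3, -0.1, -2.5]
grip_width: 0.0215
```

```bash
python3 plan.py .5515 .0225 .123 75 1 3|tr ';' '\n'|tail -4
```

```text
3 0 -0.0006 0.005 0.001 -0.001 -0.002 1
0 -0.0006 0.005 0 0 -0.002 1
0 -0.0006 0.005 0 0 -0.002 1
[0.5531 0.022  0.138 ] [ 1.7998e+02 -3.0000e-02  7.4870e+01] [ 24.4  11.2 -32.7 100.5   6.4  70.1 -25.2] [ 0.29 -0.13 -2.5 ] [ 0.029 -0.117 -0.006]
```

Call:
servo_tool(moves="0 -0.001 0.004 0 0 0 1;0 -0.001 0.004 0 0 0 1;0 0 0.003 0 0 0 1")

```text
time_s: 15.65
tool_pos: [0.5527, 0.0221, 0.1265]
tool_rot: [179.8, -0.1, 74.9]
force: [0.7, 0.4, -1.9]
grip_width: 0.0217
```

```bash
python3 plan.py .5515 .0225 .123 75 1 3|tr ';' '\n'|tail -4
```

```text
3 0 -0.0004 0.0012 0.009 -0.002 -0.002 1
0 -0.0004 0.0012 0 0 -0.002 1
0 -0.0004 0.0012 0 0 -0.002 1
[0.5527 0.0221 0.1265] [ 1.7976e+02 -6.0000e-02  7.4850e+01] [ 24.3  11.5 -32.7 101.6   6.7  68.6 -25.5] [ 0.75  0.37 -1.87] [-0.067 -0.14   0.037]
```

Call:
servo_tool(moves="0 0 0.003 0.005 0 0.05 1;0 0 0.002 0 0 0.1 1;0 0 0 0 0 0.1 1;0 0 0 0 0 0.1 1;0 0 0 0 0 0.1 1;0 0 0 0 0 0.1 1;0 0 0 0 0 0.1 1;0 0 0 0 0 0.1 1")

```text
time_s: 16.32
tool_pos: [0.5552, 0.0218, 0.1231]
tool_rot: [179.6, -0.2, 52.5]
force: [-0.0, -0.5, -1.0]
grip_width: 0.0215
```

```bash
python3 plan.py .552 .022 .123 8.3 1 14|tr ';' '\n'|tail -2
```

```text
-0.0002 -0.0001 0 0 0 0.11 1
[0.5552 0.0218 0.1231] [179.6   -0.22  52.51] [ 22.1  11.5 -30.3 101.7   6.4  68.  -47.5] [-0.02 -0.49 -1.05] [-0.116 -0.268  0.097]
```

Call:
servo_tool(moves="-0.0005 -0.0005 0 0.007 0 0.1 1;-0.0005 -0.0005 0 0 0 0.1 1;-0.0003 -0.0003 0 0 0 0.1 1;0 0 0 0 0 0.1 1;-0.0003 -0.0003 0 0 0 0.1 1;0 0 0 0 0 0.1 1;-0.0003 -0.0003 0 0 0 0.1 1")

```text
time_s: 16.9
tool_pos: [0.556, 0.021, 0.1232]
tool_rot: [179.6, -0.6, 31.6]
force: [1.0, -0.0, -1.9]
grip_width: 0.0213
```

```bash
python3 plan.py .5535 .022 .123 8.3 1 8|tr ';' '\n'|tail -2
```

```text
-0.0003 -0.0002 0 0 0 0.102 1
[0.556  0.021  0.1232] [179.57  -0.64  31.59] [ 20.4  11.1 -28.2 102.    5.8  67.6 -67.9] [ 0.98 -0.03 -1.93] [-0.176 -0.491  0.162]
```

Call:
servo_tool(moves="-0.001 -0.0005 0 0.007 -0.01 0.1 1;-0.001 -0.0005 0 0.005 -0.01 0.1 1;-0.0005 -0.0003 0 0 0 0.1 1;0 0 0 0 0 0.1 1;-0.0005 0 0 0 0 0.1 1")

```text
time_s: 17.32
tool_pos: [0.5567, 0.0202, 0.1232]
tool_rot: [179.8, -0.6, 16.7]
force: [2.4, 0.5, -1.3]
grip_width: 0.0214
```

```bash
python3 plan.py .5535 .022 .123 8.3 1 3|tr ';' '\n'|tail -2
```

```text
-0.0009 -0.0008 0.0001 0 0 0.097 1
[0.5567 0.0202 0.1232] [179.76  -0.56  16.66] [ 19.1  11.1 -26.7 101.8   5.5  67.8 -82.6] [ 2.42  0.51 -1.35] [-0.058 -0.425  0.205]
```

Call:
servo_tool(moves="-0.002 -0.0005 0 0 -0.01 0.1 1;-0.001 0 0 0 0 0.1 1;0 0 0 0 0 0.08 1")

```text
time_s: 17.57
tool_pos: [0.557, 0.0198, 0.1232]
tool_rot: [179.7, -0.7, 8.3]
force: [0.3, -0.7, -0.2]
grip_width: 0.0214
```

Call:
servo_tool(moves="0 0 0 0 0 -0.1 1;0 0 0 0 0 -0.1 1;0 0 0 0 0 -0.06 1;0 0 0 0 0 0 1")

```text
time_s: 17.9
tool_pos: [0.5569, 0.0208, 0.123]
tool_rot: [179.7, -0.7, 16.0]
force: [-0.3, -0.8, -1.4]
grip_width: 0.0216
```

```bash
python3 plan.py .5535 .022 .18 16.3 1 3|tr ';' '\n'|tail -2
```

```text
-0.001 -0.0007 -0.019 0 0 -0.004 1
[0.5569 0.0208 0.123 ] [179.7   -0.71  15.97] [ 19.   11.  -26.6 101.9   5.5  67.6 -83.3] [-0.27 -0.8  -1.42] [-0.168 -0.116  0.039]
```

Call:
servo_tool(moves="0 0 -0.010 0 0 0 1;0 0 -0.020 0 0 0 1;0 0 -0.025 0 0 0 1;0 0 -0.003 0 -0.02 0 1;0 0 0 0 0 0 1")

```text
time_s: 18.32
tool_pos: [0.5538, 0.0206, 0.1821]
tool_rot: [179.8, 0.2, 15.7]
force: [-0.2, 0.6, -3.1]
grip_width: 0.0216
```

```bash
python3 plan.py .5535 .022 .18 16.3 1 3|tr ';' '\n'|tail -2;python3 snap.py side s12 250 110 340 200
```

```text
0 -0.0005 0.0007 0 0 -0.007 1
[0.5538 0.0206 0.1821] [179.79   0.2   15.72] [ 19.2   8.9 -26.7  97.2   4.4  75.1 -82.7] [-0.19  0.64 -3.13] [-0.005 -0.007  0.052]
scale 6.666666666666667
```

View pics/s12.png

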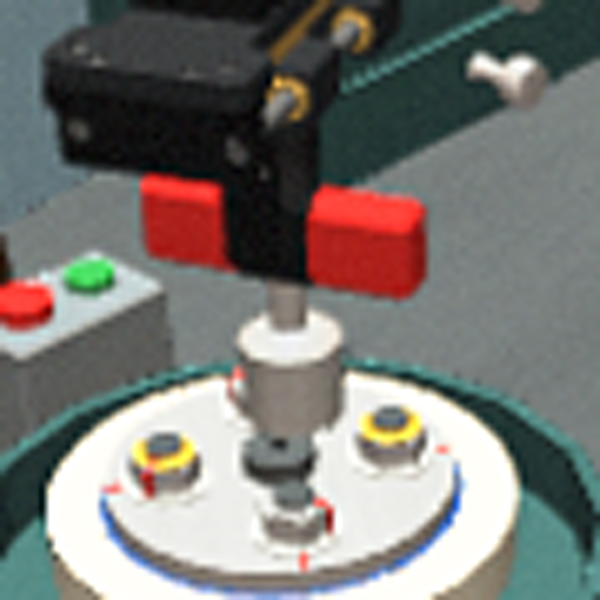

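```bash
cat >> h.py <<'E'
def edges(s,v0,v1,uc):
    g=s["img"].astype(float).mean(2); L=[];R=[]
    for v in range(v0,v1):
        d=np.diff(cv2.GaussianBlur(g[v:v+1],(1,1),0)[0]); 
    return
E
python3 - <<'E'
from h import *
s=dict(np.load("s12.npz")); g=s["img"].astype(int).sum(2)//3
for v in (164,166,168,170): print(v,g[v,282:306])
for u in (292,294,296,298): print(u,g[164:182,u])
print(pmouth(s,.5538,.0206,.1371),pmouth(s,.5538,.0206,.1371,.015))
E
```

```text
164 [109 118 118 122  98  94  98 133 168 199 207 206 185 177 151 120 104 108
  98  95 103 105 110 154]
166 [174 145 117 182 134  99 109 115 125 125 127 127 130 126 124 122 113 109
  98 128 248 236 203 179]
168 [249 245 154 196 159 109 109 120 126 128 125 125 130 132 124 120 116 106
  93 149 237 239 243 242]
170 [237 249 218 134 101 101 107 115 127 128 130 129 127 129 126 122 118 111
  95 154 237 240 239 239]
292 [207 120 127 127 125 125 130 128 128 127 133 115  47  85 130 118  57  65]
294 [185 124 130 132 130 130 127 131 130 126 131 136 130 128 125 103  56  64]
296 [151 121 124 124 124 121 126 122 122 124 125 132 122 115  66  34  64 155]
298 [104 115 113 117 116 115 118 120 117 130 200 243 240 234 231 236 237 240]
[284.11 299.35 166.22 174.3 ] [283.73 299.1  161.35 169.34]
```

```bash
python3 plan.py .6192 .0242 .165 105 1 13|tr ';' '\n'
```

```text
13 0.0049 0.0011 0.0013 0.007 0.005 -0.24 1
0.0047 0.0017 0.0013 0 0 -0.24 1
0.0045 0.0022 0.0013 0 0 -0.24 1
0.0042 0.0028 0.0013 0 0 -0.24 1
0.0038 0.0032 0.0013 0 0 -0.24 1
0.0034 0.0037 0.0013 0 0 -0.24 1
0.003 0.0041 0.0013 0 0 -0.24 1
0.0025 0.0044 0.0013 0 0 -0.24 1
0.0019 0.0046 0.0013 0 0 -0.24 1
0.0013 0.0048 0.0013 0 0 -0.24 1
0.0008 0.005 0.0013 0 0 -0.24 1
0.0002 0.005 0.0013 0 0 -0.24 1
-0.0004 0.005 0.0013 0 0 -0.24 1
[0.554  0.0207 0.1822] [1.7979e+02 1.4000e-01 1.5740e+01] [ 19.2   8.9 -26.7  97.2   4.4  75.  -82.7] [ 0.95  0.68 -2.08] [ 0.064 -0.097  0.003]
```

Call:
servo_tool(moves="0.005 0.001 0.001 0.007 0.005 -0.24 1;0.005 0.002 0.001 0 0 -0.24 1;0.004 0.002 0.001 0 0 -0.24 1;0.004 0.003 0.001 0 0 -0.24 1;0.004 0.003 0.001 0 0 -0.24 1;0.003 0.004 0.001 0 0 -0.24 1;0.003 0.004 0.001 0 0 -0.24 1;0.0025 0.004 0.001 0 0 -0.24 1;0.002 0.005 0.001 0 0 -0.24 1;0.001 0.005 0.001 0 0 -0.24 1;0.001 0.005 0.001 0 0 -0.24 1;0 0.005 0.001 0 0 -0.24 1;0 0.004 0.001 0 0 -0.22 1;0 0 0 0 0 0 1;0 0 0 0 0 0 1")

```text
time_s: 19.62
tool_pos: [0.6072, 0.0259, 0.1433]
tool_rot: [-178.1, -0.8, 108.1]
force: [0.5, -0.1, -2.3]
grip_width: 0.0215
```

```bash
python3 plan.py .6192 .0242 .155 105 1 2|tr ';' '\n'
```

```text
2 -0.0026 0.0052 -0.0061 -0.068 -0.027 0.055 1
-0.0025 0.0055 -0.0058 0 0 0.054 1
[0.6072 0.0259 0.1433] [-178.06   -0.79  108.12] [ 24.5  20.5 -36.5  90.4  11.9  75.3   4.5] [ 0.52 -0.14 -2.34] [ 0.017 -0.164  0.009]
```

Call:
servo_tool(moves="-0.002 0.004 -0.010 -0.06 -0.027 0.05 1;-0.002 0.005 -0.006 -0.01 0 0.05 1;-0.001 0.002 0 0 0 0 1;0 0 0 0 0 0 1")

```text
time_s: 19.95
tool_pos: [0.6183, 0.024, 0.1586]
tool_rot: [179.9, 0.1, 104.5]
force: [-0.2, 0.2, -3.1]
grip_width: 0.0218
```

```bash
python3 plan.py .6192 .0242 .150 105 1 2|tr ';' '\n'
```

```text
2 0 0.0005 0.0043 0.004 0.003 -0.009 1
0 0.0005 0.0043 0 0 -0.009 1
[0.6183 0.024  0.1586] [1.7990e+02 8.0000e-02 1.0446e+02] [ 24.4  19.2 -36.   89.9  11.6  74.6   1.3] [-0.24  0.24 -3.1 ] [-0.021 -0.086 -0.005]
```

Call:
servo_tool(moves="0 0 0.004 0 0 0 1;0 0 0.004 0 0 0 1;0 0 0 0 0 0 1")

```text
time_s: 20.2
tool_pos: [0.6179, 0.0241, 0.1506]
tool_rot: [179.8, 0.2, 104.4]
force: [0.7, 1.1, -2.7]
grip_width: 0.0216
```

```bash
python3 plan.py .6192 .0242 .123 105 1 6|tr ';' '\n'|tail -2;python3 snap.py side s13 250 130 340 200
python3 - <<'E'
from h import *
s=dict(np.load("s13.npz")); g=s["img"].astype(int).sum(2)//3
for v in (164,166,168,170): print(v,g[v,264:288])
for u in (272,274,276): print(u,g[164:186,u])
from cell import env
o=env.get_obs()["tool_pos"]; print(o,pmouth(s,.6199,.0216,o[2]-.045),pmouth(s,.6174,.0231,o[2]-.045))
E
```

```text
0 0.0002 0.0046 0 0 -0.004 1
[0.6179 0.0241 0.1506] [1.7981e+02 1.6000e-01 1.0436e+02] [ 24.3  19.4 -35.9  90.6  11.9  73.6   1. ] [ 0.65  1.08 -2.7 ] [-0.01  -0.061 -0.086]
scale 8.571428571428571
164 [ 93  87 152 238 243 237 237 239 239 238 238 237 235 234 237 233 199 135
 106 117 116 128 161 136]
166 [ 92  90  81 119 192 229 233 234 237 237 237 237 227 205 172 114  89  91
 170 150 116 183 147 114]
168 [ 92  93  91 104 111 115 117 123 123 128 119 122 118 118 112 107  93 163
 247 247 155 193 222 211]
170 [116 106  71  97 113 121 122 129 133 131 128 126 124 120 114 111  97 154
 236 251 220 133 117 118]
272 [239 238 237 178 123 127 133 132 134 131 129 132 126 120 112 171 167  76
  70  68 139 227]
274 [238 241 237 172 119 126 128 126 129 131 132 132 131 117 120 190 163 127
 126 150 213 220]
276 [235 238 227 128 118 120 124 123 123 127 127 121 125 135 168 197 127 126
 126 150 218 224]
[0.61797181 0.02411875 0.1508684 ] [266.12 280.67 169.04 176.81] [266.44 281.01 169.54 177.34]
```

View pics/s13.png

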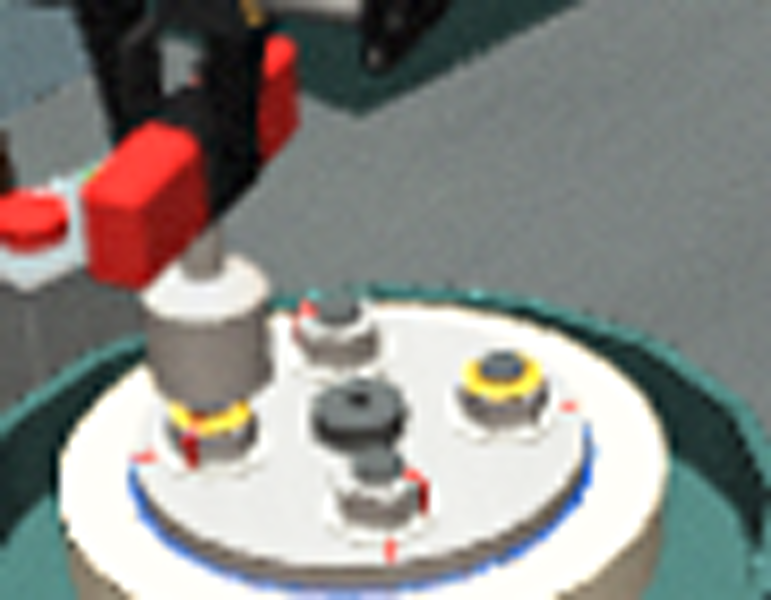

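Call:
servo_tool(moves="-0.001 0.001 0.003 0 0 0 1;0 0 0.004 0 0 0 1;0 0 0.003 0 0 0 1;0 0 0 0 0 0 1")

```text
time_s: 20.58
tool_pos: [0.6189, 0.0233, 0.1392]
tool_rot: [179.9, 0.1, 104.3]
force: [0.0, -0.1, -2.3]
grip_width: 0.0217
```

```bash
python3 plan.py .6195 .0232 .123 105 1 6|tr ';' '\n'|tail -2
```

```text
0 0.0001 0.0027 0 0 -0.004 1
[0.6189 0.0233 0.1392] [1.7986e+02 1.4000e-01 1.0435e+02] [ 24.2  20.  -35.8  91.2  12.2  72.5   0.8] [ 0.02 -0.06 -2.29] [ 0.023 -0.086  0.035]
```

Call:
servo_tool(moves="0 0 0.004 0 0 0 1;0 0 0.004 0 0 0 1;0 0 0.004 0 0 0 1")

```text
time_s: 20.83
tool_pos: [0.6194, 0.0234, 0.1267]
tool_rot: [179.8, 0.1, 104.3]
force: [-0.3, 0.6, -3.1]
grip_width: 0.0215
```

```bash
python3 plan.py .6195 .0232 .123 105 1 6|tr ';' '\n'|tail -2
```

```text
0 0 0.0006 0 0 -0.004 1
[0.6194 0.0234 0.1267] [1.7981e+02 1.4000e-01 1.0434e+02] [ 24.1  20.6 -35.6  92.   12.6  71.2   0.5] [-0.3   0.62 -3.07] [ 0.006 -0.086 -0.013]
```

Call:
servo_tool(moves="0 0 0.003 0.005 0 0.1 1;0 0 0.002 0 0 0.1 1;0 0 0 0 0 0.1 1;0 0 0 0 0 0.1 1;0 0 0 0 0 0.1 1;0 0 0 0 0 0.1 1;0 0 0 0 0 0.1 1;0 0 0 0 0 0.1 1;0 0 0 0 0 0.1 1;0 0 0 0 0 0.1 1")

```text
time_s: 21.67
tool_pos: [0.6218, 0.0242, 0.123]
tool_rot: [179.6, 0.1, 74.7]
force: [-0.5, -0.5, -0.8]
grip_width: 0.0217
```

```bash
python3 plan.py .6195 .0232 .123 38.7 1 12|tr ';' '\n'|tail -2
```

```text
-0.0002 -0.0001 0 0 0 0.105 1
[0.6218 0.0242 0.123 ] [1.7958e+02 8.0000e-02 7.4650e+01] [ 20.3  20.  -30.9  92.2  11.   70.4 -28.1] [-0.5  -0.55 -0.84] [-0.078 -0.003  0.198]
```

Call:
servo_tool(moves="0 -0.0005 0 0.008 0 0.1 1;0 -0.0005 0 0 0 0.1 1;0 0 0 0 0 0.1 1;0 0 0 0 0 0.1 1;0 0 0 0 0 0.1 1;0 0 0 0 0 0.1 1;0 0 0 0 0 0.1 1;0 0 0 0 0 0.1 1")

```text
time_s: 22.33
tool_pos: [0.6232, 0.0239, 0.123]
tool_rot: [179.5, -0.1, 50.8]
force: [-0.6, -1.3, -1.0]
grip_width: 0.0219
```

```bash
python3 plan.py .6215 .0235 .123 38.7 1 12|tr ';' '\n'|tail -2
```

```text
-0.0001 -0.0001 0 0 0 0.035 1
[0.6232 0.0239 0.123 ] [ 1.7946e+02 -8.0000e-02  5.0850e+01] [ 17.4  19.5 -27.3  92.2   9.8  70.2 -51. ] [-0.64 -1.31 -0.97] [-0.099  0.025  0.255]
```

Call:
servo_tool(moves="-0.0003 -0.0003 0 0.008 0 0.07 1;0 0 0 0 0 0.07 1;0 0 0 0 0 0.07 1;0 0 0 0 0 0.05 1")

```text
time_s: 22.67
tool_pos: [0.6237, 0.0237, 0.123]
tool_rot: [179.6, -0.2, 43.1]
force: [0.2, -0.4, -0.8]
grip_width: 0.0217
```

```bash
cat > st.py <<'E'
from cell import env
o=env.get_obs(); print(o["time_s"],o["tool_pos"].round(4),o["tool_rot"].round(2),"F",o["force"].round(1),"M",o["wrist_torque"].round(3),o["grip_width"].round(4),o["qpos"][6].round(1))
E
python3 st.py
```

```text
Traceback (most recent call last):
  File "st.py", line 2, in <module>
    o=env.get_obs(); print(o["time_s"],o["tool_pos"].round(4),o["tool_rot"].round(2),"F",o["force"].round(1),"M",o["wrist_torque"].round(3),o["grip_width"].round(4),o["qpos"][6].round(1))
                                                                                                                                            ^^^^^^^^^^^^^^^^^^^^^
AttributeError: 'float' object has no attribute 'round'
```

```bash
sed -i 's/o\["grip_width"\].round(4)/round(o["grip_width"],4)/' st.py; python3 st.py
```

```text
22.6667 [0.6237 0.0237 0.123 ] [ 1.7956e+02 -1.5000e-01  4.3110e+01] F [ 0.2 -0.4 -0.8] M [-0.096  0.138  0.254] 0.0217 -58.3
```

Call:
servo_tool(moves="0 0 0 0 0 0.05 1;0 0 0 0 0 0.05 1")

```text
time_s: 22.83
tool_pos: [0.6238, 0.0236, 0.123]
tool_rot: [179.5, -0.2, 40.2]
force: [0.9, -0.8, -0.4]
grip_width: 0.0217
```

```bash
python3 st.py
```

```text
22.8333 [0.6238 0.0236 0.123 ] [ 1.7953e+02 -1.6000e-01  4.0160e+01] F [ 0.9 -0.8 -0.4] M [-0.123  0.126  0.262] 0.0217 -61.2
```

Call:
servo_tool(moves="0 0 0 0 0 0.04 1;0 0 0 0 0 0.03 1")

```text
time_s: 23.0
tool_pos: [0.624, 0.0235, 0.1231]
tool_rot: [179.5, -0.2, 38.0]
force: [-0.4, 0.7, -2.3]
grip_width: 0.0217
```

```bash
python3 st.py
```

```text
23.0 [0.624  0.0235 0.1231] [ 1.795e+02 -1.700e-01  3.801e+01] F [-0.4  0.7 -2.3] M [-0.097  0.04   0.243] 0.0217 -63.3
```

Call:
servo_tool(moves="0 0 0 0 0 0.03 1")

```text
time_s: 23.08
tool_pos: [0.624, 0.0234, 0.123]
tool_rot: [179.5, -0.2, 37.1]
force: [-0.1, 0.1, -0.6]
grip_width: 0.0214
```

```bash
python3 st.py
```

```text
23.0833 [0.624  0.0234 0.123 ] [179.49  -0.18  37.09] F [-0.1  0.1 -0.6] M [-0.097  0.1    0.204] 0.0214 -64.2
```

Call:
servo_tool(moves="0 0 0 0 0 0.03 1")

```text
time_s: 23.17
tool_pos: [0.624, 0.0234, 0.123]
tool_rot: [179.5, -0.2, 36.2]
force: [0.2, -0.5, -1.1]
grip_width: 0.0215
```

```bash
python3 st.py
```

```text
23.1667 [0.624  0.0234 0.123 ] [179.49  -0.19  36.16] F [ 0.2 -0.5 -1.1] M [-0.152  0.089  0.178] 0.0215 -65.1
```

Call:
servo_tool(moves="0 0 0 0 0 0.03 1;0 0 0 0 0 0.03 1")

```text
time_s: 23.33
tool_pos: [0.6241, 0.0234, 0.123]
tool_rot: [179.5, -0.2, 34.3]
force: [-0.8, -0.4, -1.3]
grip_width: 0.0215
```

```bash
python3 st.py
```

```text
23.3333 [0.6241 0.0234 0.123 ] [179.48  -0.21  34.3 ] F [-0.8 -0.4 -1.3] M [-0.12  -0.005  0.422] 0.0215 -66.9
```

Call:
servo_tool(moves="0 0 0 0 0 0.03 1;0 0 0 0 0 0.03 1")

```text
time_s: 23.5
tool_pos: [0.6242, 0.0233, 0.123]
tool_rot: [179.5, -0.2, 32.5]
force: [-0.4, -0.7, -0.9]
grip_width: 0.0219
```

```bash
python3 st.py
```

```text
23.5 [0.6242 0.0233 0.123 ] [179.46  -0.22  32.47] F [-0.4 -0.7 -0.9] M [-0.163  0.065  0.639] 0.0219 -68.6
```

Call:
servo_tool(moves="0 0 0 0 0 -0.1 1;0 0 0 0 0 -0.1 1;0 0 0 0 0 -0.08 1;0 0 0 0 0 -0.02 1")

```text
time_s: 23.83
tool_pos: [0.6238, 0.0236, 0.123]
tool_rot: [179.5, -0.1, 41.0]
force: [-0.9, -0.1, -1.6]
grip_width: 0.0217
```

```bash
python3 st.py
```

```text
23.8333 [0.6238 0.0236 0.123 ] [ 1.7952e+02 -1.3000e-01  4.1000e+01] F [-0.9 -0.1 -1.6] M [-0.062 -0.006 -0.06 ] 0.0217 -60.4
```

Call:
servo_tool(moves="0 0 -0.008 0.008 0 -0.05 1;0 0 -0.020 0 0 -0.02 1;0 0 -0.025 0 0 0 1;0 0 -0.020 0 0 0 1;0 0 -0.005 0 0 0 1")

```text
time_s: 24.25
tool_pos: [0.6218, 0.0232, 0.1967]
tool_rot: [-179.9, 0.1, 42.6]
force: [-0.1, 0.3, -2.1]
grip_width: 0.0213
```

```bash
python3 plan.py .5536 -.0465 .19 107 1 11|tr ';' '\n'
```

```text
11 -0.0089 0.0005 0.0006 -0.004 0.002 -0.204 1
-0.0089 -0.0004 0.0006 0 0 -0.204 1
-0.0088 -0.0013 0.0006 0 0 -0.204 1
-0.0086 -0.0022 0.0006 0 0 -0.204 1
-0.0083 -0.0031 0.0006 0 0 -0.204 1
-0.008 -0.0039 0.0006 0 0 -0.204 1
-0.0075 -0.0047 0.0006 0 0 -0.204 1
-0.007 -0.0054 0.0006 0 0 -0.204 1
-0.0064 -0.0061 0.0006 0 0 -0.204 1
-0.0057 -0.0068 0.0006 0 0 -0.204 1
-0.005 -0.0073 0.0006 0 0 -0.204 1
[0.6218 0.0232 0.1967] [-1.7988e+02  7.0000e-02  4.2570e+01] [ 16.9  17.  -26.5  86.5   7.6  78.5 -57.5] [-0.07  0.25 -2.1 ] [ 0.012 -0.161  0.005]
```

Call:
servo_tool(moves="-0.009 0.0005 -0.001 0 0 -0.2 1;-0.009 0 -0.001 0 0 -0.2 1;-0.009 -0.001 -0.001 0 0 -0.2 1;-0.009 -0.002 -0.001 0 0 -0.2 1;-0.008 -0.003 -0.001 0 0 -0.2 1;-0.008 -0.004 -0.001 0 0 -0.2 1;-0.0075 -0.005 -0.001 0 0 -0.2 1;-0.007 -0.005 -0.001 0 0 -0.2 1;-0.006 -0.006 -0.001 0 0 -0.2 1;-0.006 -0.007 -0.001 0 0 -0.2 1;-0.005 -0.007 -0.001 0 0 -0.18 1;0 0 0 0 0 0 1")

```text
time_s: 25.25
tool_pos: [0.5488, -0.0479, 0.1987]
tool_rot: [-179.6, -0.5, 107.3]
force: [1.0, -0.9, -3.5]
grip_width: 0.0213
```

```bash
python3 plan.py .5536 -.0465 .16 107 1 3|tr ';' '\n'
```

```text
3 -0.0002 0.0018 0.0129 -0.014 -0.017 0.004 1
0 0.0017 0.0129 0 0 0.004 1
0 0.0017 0.0129 0 0 0.004 1
[ 0.5488 -0.0479  0.1987] [-179.59   -0.5   107.32] [ 31.    8.8 -31.4  95.8   4.3  77.3  16.2] [ 1.04 -0.93 -3.52] [-0.058 -0.165 -0.016]
```

Call:
servo_tool(moves="0 0.002 0.012 -0.014 -0.017 0 1;0 0.002 0.012 0 0 0 1;0 0.001 0.012 0 0 0 1;0 0 0 0 0 0 1;0 0 0 0 0 0 1")

```text
time_s: 25.67
tool_pos: [0.5535, -0.0449, 0.1579]
tool_rot: [-179.9, -0.1, 106.6]
force: [0.0, -0.5, -3.3]
grip_width: 0.0214
```

```bash
python3 plan.py .5536 -.0465 .145 107 1 3|tr ';' '\n'|tail -2;python3 snap.py side s14 250 110 340 200
python3 - <<'E'
from h import *
s=dict(np.load("s14.npz")); g=s["img"].astype(int).sum(2)//3
from cell import env
o=env.get_obs()["tool_pos"]; print(o,pmouth(s,.5516,-.0467,o[2]-.045))
for v in (158,160,162,164): print(v,g[v,296:322])
for u in (306,308,310): print(u,g[156:186,u])
E
```

```text
-0.0005 -0.0001 0.0043 0 0 -0.004 1
[ 0.5535 -0.0449  0.1579] [-1.7995e+02 -1.5000e-01  1.0662e+02] [ 30.3  10.5 -31.5  98.8   5.6  72.4  14.1] [ 0.01 -0.5  -3.28] [ 0.05  -0.174 -0.001]
scale 6.666666666666667
[ 0.55310237 -0.04485132  0.15768215] [300.81 315.24 163.58 171.14]
158 [127 127 131 129  95 213 240 240 239 238 238 238 238 238 235 236 237 234
 203 128 119 126 127 129 127 128]
160 [129 125 131 128 120 100 126 191 203 226 234 236 237 232 229 184 171 121
  95 106 124 126 127 124 128 126]
162 [128 130 123 125 119 106 107 114 119 124 125 127 128 126 119 120 120 107
  99 109 120 124 125 124 126 129]
164 [ 96 101 102 103 103 100 109 114 123 122 126 130 134 124 127 122 117 107
 100 109 123 130 128 126 127 123]
306 [200 243 238 238 234 141 125 126 126 124 128 126 128 125 125 133 124 104
 142 208 160 109 106 145 223 202 239 237 236 238]
308 [167 243 238 241 237 149 128 131 134 128 130 131 131 132 127 127 120 109
 126 196 183 126 125 146 210 227 238 236 236 235]
310 [235 238 235 240 229 116 119 122 127 124 126 127 128 122 127 149 114  93
 149 201 119 123 120 164 236 217 237 236 235 234]
```

View pics/s14.png

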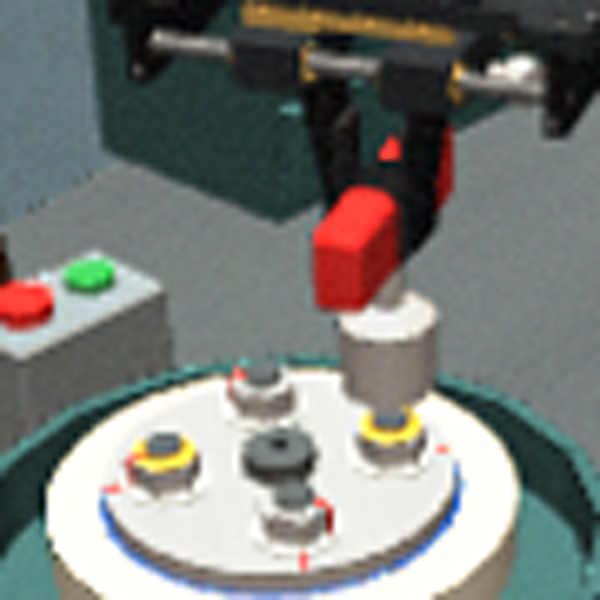

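Call:
servo_tool(moves="-0.001 0 0.006 0 0 0 1;-0.0005 0 0.006 0 0 0 1;0 0 0.004 0 0 0 1;0 0 0 0 0 0 1")

```text
time_s: 26.05
tool_pos: [0.5546, -0.0459, 0.141]
tool_rot: [-180.0, -0.2, 106.6]
force: [-0.2, 0.1, -3.3]
grip_width: 0.0216
```

```bash
python3 plan.py .5536 -.0465 .123 107 1 5|tr ';' '\n'|tail -2
```

```text
0 -0.0002 0.0036 0 0 -0.003 1
[ 0.5546 -0.0459  0.141 ] [-1.7999e+02 -1.6000e-01  1.0659e+02] [ 30.2  11.3 -31.4  99.9   6.1  70.6  13.8] [-0.2   0.12 -3.3 ] [ 0.039 -0.067 -0.03 ]
```

Call:
servo_tool(moves="0 -0.001 0.004 0 0 0 1;0 0 0.004 0 0 0 1;0 0 0.004 0 0 0 1")

```text
time_s: 26.3
tool_pos: [0.5544, -0.0464, 0.1291]
tool_rot: [179.9, -0.1, 106.6]
force: [0.1, 0.0, -3.2]
grip_width: 0.0214
```

```bash
python3 st.py
```

```text
26.3 [ 0.5544 -0.0464  0.1291] [ 1.7990e+02 -1.1000e-01  1.0656e+02] F [ 0.1  0.  -3.2] M [-0.008 -0.11   0.008] 0.0214 13.6
```

Call:
servo_tool(moves="0 0 0.004 0 0 0.02 1;0 0 0.003 0 0 0.1 1;0 0 0.001 0 0 0.1 1;0 0 0 0 0 0.1 1;0 0 0 0 0 0.1 1;0 0 0 0 0 0.1 1;0 0 0 0 0 0.1 1;0 0 0 0 0 0.1 1;0 0 0 0 0 0.1 1;0 0 0 0 0 0.1 1")

```text
time_s: 27.13
tool_pos: [0.5558, -0.0459, 0.1227]
tool_rot: [179.7, -0.0, 79.1]
force: [0.5, -0.3, -2.4]
grip_width: 0.0213
```

```bash
python3 st.py
```

```text
27.1333 [ 0.5558 -0.0459  0.1227] [ 1.7974e+02 -1.0000e-02  7.9080e+01] F [ 0.5 -0.3 -2.4] M [-0.097 -0.015  0.231] 0.0213 -13.7
```

Call:
servo_tool(moves="0 -0.0005 0 0.005 0 0.1 1;0 0 0 0 0 0.1 1;0 -0.0005 0 0 0 0.1 1;0 0 0 0 0 0.1 1;0 0 0 0 0 0.1 1;0 0 0 0 0 0.1 1;0 0 0 0 0 0.1 1;0 0 0 0 0 0.1 1;0 0 0 0 0 0.1 1;0 0 0 0 0 0.1 1;0 0 0 0 0 0.1 1;0 0 0 0 0 0.06 1")

```text
time_s: 28.13
tool_pos: [0.5578, -0.0463, 0.1228]
tool_rot: [179.4, -0.2, 44.3]
force: [0.3, -0.6, -1.1]
grip_width: 0.0213
```

```bash
python3 st.py
```

```text
28.1333 [ 0.5578 -0.0463  0.1228] [ 1.7945e+02 -1.6000e-01  4.4290e+01] F [ 0.3 -0.6 -1.1] M [-0.048  0.184  0.255] 0.0213 -48.1
```

Call:
servo_tool(moves="0 0 0 0.005 0 0.07 1;0 0 0 0 0 0.07 1;0 0 0 0 0 0.04 1")

```text
time_s: 28.38
tool_pos: [0.5582, -0.0465, 0.1228]
tool_rot: [179.5, -0.2, 38.9]
force: [-0.3, -0.8, -1.6]
grip_width: 0.0219
```

```bash
python3 st.py
```

```text
28.3833 [ 0.5582 -0.0465  0.1228] [179.53  -0.18  38.9 ] F [-0.3 -0.8 -1.6] M [-0.047  0.11   0.242] 0.0219 -53.3
```

Call:
servo_tool(moves="0 0 0 0 0 0.03 1;0 0 0 0 0 0.02 1")

```text
time_s: 28.55
tool_pos: [0.5583, -0.0465, 0.1228]
tool_rot: [179.5, -0.2, 37.4]
force: [-0.4, -0.1, -1.5]
grip_width: 0.0217
```

```bash
python3 st.py
```

```text
28.55 [ 0.5583 -0.0465  0.1228] [179.51  -0.18  37.39] F [-0.4 -0.1 -1.5] M [-0.047  0.135  0.21 ] 0.0217 -54.8
```

Call:
servo_tool(moves="0 0 0 0 0 0.03 1")

```text
time_s: 28.63
tool_pos: [0.5583, -0.0465, 0.1228]
tool_rot: [179.5, -0.2, 36.5]
force: [0.2, -0.3, -1.7]
grip_width: 0.0214
```

```bash
python3 st.py
```

```text
28.6333 [ 0.5583 -0.0465  0.1228] [179.5   -0.19  36.5 ] F [ 0.2 -0.3 -1.7] M [-0.041  0.075  0.257] 0.0214 -55.7
```

Call:
servo_tool(moves="0 0 0 0 0 0.025 1")

```text
time_s: 28.72
tool_pos: [0.5583, -0.0466, 0.1228]
tool_rot: [179.5, -0.2, 35.7]
force: [-0.2, 0.2, -1.3]
grip_width: 0.0212
```

```bash
python3 st.py
```

```text
28.7167 [ 0.5583 -0.0466  0.1228] [179.5   -0.2   35.72] F [-0.2  0.2 -1.3] M [-0.06   0.087  0.279] 0.0212 -56.5
```

Call:
servo_tool(moves="0 0 0 0 0 0.025 1")

```text
time_s: 28.8
tool_pos: [0.5584, -0.0466, 0.1229]
tool_rot: [179.5, -0.2, 34.9]
force: [0.3, -0.1, -1.0]
grip_width: 0.0218
```

```bash
python3 st.py
```

```text
28.8 [ 0.5584 -0.0466  0.1229] [179.49  -0.21  34.95] F [ 0.3 -0.1 -1. ] M [-0.032  0.118  0.361] 0.0218 -57.3
```

Call:
servo_tool(moves="0 0 0 0 0 0.02 1")

```text
time_s: 28.88
tool_pos: [0.5584, -0.0466, 0.1229]
tool_rot: [179.5, -0.2, 34.3]
force: [0.4, -1.0, -1.6]
grip_width: 0.0216
```

```bash
python3 st.py
```

```text
28.8833 [ 0.5584 -0.0466  0.1229] [179.49  -0.21  34.33] F [ 0.4 -1.  -1.6] M [-0.022  0.106  0.395] 0.0216 -57.9
```

Call:
servo_tool(moves="0 0 0 0 0 0.012 1")

```text
time_s: 28.97
tool_pos: [0.5584, -0.0466, 0.1229]
tool_rot: [179.5, -0.2, 34.0]
force: [-0.8, -1.0, -2.1]
grip_width: 0.0216
```

```bash
python3 st.py
```

```text
28.9667 [ 0.5584 -0.0466  0.1229] [179.48  -0.22  33.96] F [-0.8 -1.  -2.1] M [-0.073  0.096  0.437] 0.0216 -58.2
```

Call:
servo_tool(moves="0 0 0 0 0 -0.1 1;0 0 0 0 0 -0.1 1;0 0 0 0 0 -0.12 1;0 0 -0.008 0.008 0 0 1;0 0 -0.020 0 0 0 1;0 0 -0.025 0 0 0 1;0 0 -0.020 0 0 0 1;0 0 -0.002 0 0 0 1")

```text
time_s: 29.63
tool_pos: [0.5565, -0.0465, 0.1985]
tool_rot: [-179.9, -0.1, 42.6]
force: [0.5, 0.1, -1.3]
grip_width: 0.0216
```

```bash
python3 st.py
```

```text
29.6333 [ 0.5565 -0.0465  0.1985] [-1.7993e+02 -9.0000e-02  4.2630e+01] F [ 0.5  0.1 -1.3] M [ 0.045 -0.174  0.015] 0.0216 -48.1
```

```bash
python3 plan.py .6225 -.0437 .195 76 1 6|tr ';' '\n'
```

```text
6 0.0084 0.0071 0.0006 -0.002 -0.003 -0.194 1
0.0077 0.0079 0.0006 0 0 -0.194 1
0.0069 0.0086 0.0006 0 0 -0.194 1
0.006 0.0092 0.0006 0 0 -0.194 1
0.0051 0.0098 0.0006 0 0 -0.194 1
0.0041 0.0102 0.0006 0 0 -0.194 1
[ 0.5565 -0.0465  0.1985] [-1.7993e+02 -9.0000e-02  4.2630e+01] [ 24.6   8.6 -24.8  95.5   3.6  76.7 -48.1] [ 0.51  0.15 -1.26] [ 0.045 -0.174  0.015]
```

Call:
servo_tool(moves="0.008 0.007 -0.001 0 0 -0.19 1;0.008 0.008 -0.001 0 0 -0.19 1;0.007 0.009 -0.001 0 0 -0.19 1;0.006 0.009 -0.001 0 0 -0.19 1;0.005 0.010 -0.001 0 0 -0.19 1;0.004 0.009 -0.001 0 0 -0.18 1;0 0 0 0 0 0 1")

```text
time_s: 30.22
tool_pos: [0.6231, -0.0437, 0.2038]
tool_rot: [-179.9, -0.2, 75.7]
force: [0.4, 0.1, -3.1]
grip_width: 0.0219
```

```bash
python3 plan.py .6225 -.0437 .16 76 1 3|tr ';' '\n'
```

```text
3 -0.0001 -0.0002 0.0146 -0.003 -0.006 -0.003 1
-0.0001 -0.0002 0.0146 0 0 -0.003 1
-0.0001 -0.0002 0.0146 0 0 -0.003 1
[ 0.6231 -0.0437  0.2038] [-179.92   -0.18   75.72] [ 24.3  17.3 -28.   85.5   8.   79.2 -18.5] [ 0.4   0.07 -3.14] [-0.016 -0.089 -0.001]
```

Call:
servo_tool(moves="0 0 0.015 0 -0.006 0 1;0 0 0.015 0 0 0 1;0 0 0.014 0 0 0 1;0 0 0.002 0 0 0 1;0 0 0 0 0 0 1")

```text
time_s: 30.63
tool_pos: [0.6204, -0.0433, 0.1537]
tool_rot: [-179.6, -0.0, 74.7]
force: [-0.8, -0.4, -2.1]
grip_width: 0.0218
```

```bash
python3 plan.py .6225 -.0437 .145 76 1 3|tr ';' '\n';python3 snap.py side s15 250 110 340 200
python3 - <<'E'
from h import *
s=dict(np.load("s15.npz")); g=s["img"].astype(int).sum(2)//3
from cell import env
o=env.get_obs()["tool_pos"]; print(o,pmouth(s,.6195,-.0448,o[2]-.045))
for v in (154,156,158,160): print(v,g[v,276:302])
for u in (286,288,290): print(u,g[150:176,u])
E
```

```text
3 0.0001 0.0007 0.0029 -0.014 -0.001 -0.015 1
0.0001 0.0007 0.0029 0 0 -0.015 1
0.0001 0.0007 0.0029 0 0 -0.015 1
[ 0.6204 -0.0433  0.1537] [-1.7961e+02 -4.0000e-02  7.4690e+01] [ 24.   18.8 -27.7  89.5   8.8  74.3 -20.2] [-0.77 -0.39 -2.1 ] [-0.004 -0.079 -0.018]
scale 6.666666666666667
[ 0.62012768 -0.04338806  0.15363403] [281.67 295.65 158.29 165.46]
154 [127 126 125 125 126 126 100 178 224 236 239 239 241 241 239 237 234 228
 182 110  90 127 131 131 129 127]
156 [127 121 126 128 124 129 112 105 107 112 108 116 118 115 114 112 113 117
 111  98 101 126 129 126 128 130]
158 [126 126 124 127 129 131 108 101 112 122 127 123 128 126 128 125 122 118
 113 105  99 125 131 128 129 127]
160 [120 127 127 126 130 128 121 108 109 124 123 124 126 124 124 124 123 121
 112 102  95 121 130 128 129 128]
286 [201 224 238 236 239 226 108 121 127 121 123 121 126 123 124 124 131 198
 217 172 114 116 168 240 220 236]
288 [123 170 243 239 241 232 118 120 128 122 126 128 125 128 125 129 104  97
 173 152 123 122 151 225 197 135]
290 [134 200 242 238 239 230 114 126 128 127 124 128 129 125 129 123  97 101
 210 183 118 118 142 205 174 118]
```

View pics/s15.png

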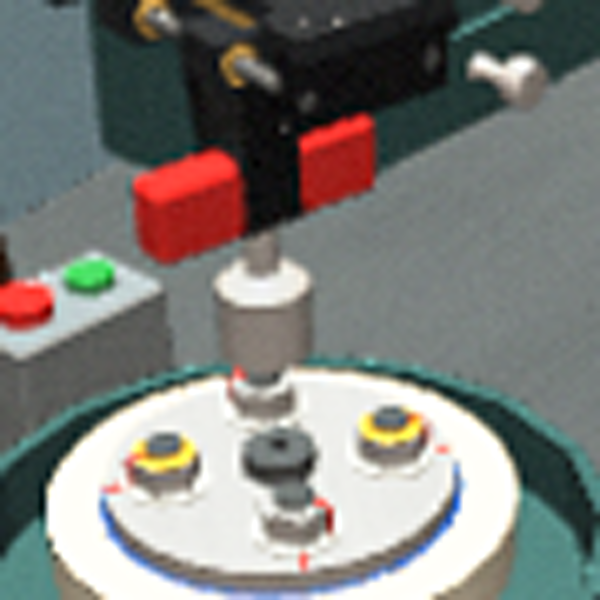

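Call:
servo_tool(moves="0 0.001 0.005 -0.014 0 -0.03 1;0 0.001 0.005 0 0 -0.015 1;0 0 0.003 0 0 0 1;0 0 0 0 0 0 1")

```text
time_s: 31.02
tool_pos: [0.6231, -0.0441, 0.1421]
tool_rot: [179.8, -0.0, 75.9]
force: [-0.5, 0.9, -3.0]
grip_width: 0.0215
```

```bash
python3 plan.py .6225 -.0437 .123 76 1 5|tr ';' '\n'|tail -2
```

```text
0.0001 -0.0001 0.0038 0 0 0 1
[ 0.6231 -0.0441  0.1421] [ 1.7977e+02 -4.0000e-02  7.5940e+01] [ 24.1  19.1 -27.8  90.5   9.2  72.4 -19.2] [-0.48  0.87 -3.02] [ 0.044 -0.069  0.02 ]
```

Call:
servo_tool(moves="0 0 0.004 0 0 0 1;0 0 0.004 0 0 0 1;0 0 0.004 0 0 0 1")

```text
time_s: 31.27
tool_pos: [0.6244, -0.0442, 0.131]
tool_rot: [179.6, -0.1, 75.9]
force: [-0.4, 0.8, -3.8]
grip_width: 0.0218
```

```bash
python3 st.py
```

```text
31.2667 [ 0.6244 -0.0442  0.131 ] [ 1.7959e+02 -7.0000e-02  7.5910e+01] F [-0.4  0.8 -3.8] M [-0.     0.013  0.011] 0.0218 -19.4
```

Call:
servo_tool(moves="0 -0.001 0.004 0.007 0 0 1;0 -0.001 0.004 0 0 0 1;0 0 0.002 0 0 0 1")

```text
time_s: 31.52
tool_pos: [0.6236, -0.0437, 0.1225]
tool_rot: [179.6, -0.1, 75.9]
force: [-5.8, 0.4, 17.4]
grip_width: 0.0216
```

```bash
python3 st.py
```

```text
31.5167 [ 0.6236 -0.0437  0.1225] [ 1.7964e+02 -8.0000e-02  7.5900e+01] F [-5.8  0.4 17.4] M [ 0.036  1.775 -0.011] 0.0216 -19.6
```

Call:
servo_tool(moves="0 0 -0.001 0.005 0 0.05 1;0 0 0 0 0 0.1 1;0 0 0 0 0 0.1 1")

```text
time_s: 31.77
tool_pos: [0.6242, -0.0438, 0.1243]
tool_rot: [179.7, -0.1, 68.4]
force: [0.3, -0.0, -3.6]
grip_width: 0.0219
```

```bash
python3 st.py
```

```text
31.7667 [ 0.6242 -0.0438  0.1243] [ 1.797e+02 -1.100e-01  6.844e+01] F [ 0.3 -0.  -3.6] M [-0.053 -0.181  0.115] 0.0219 -26.7
```

Call:
servo_tool(moves="0 -0.0005 0 0 0 0.1 1;0 -0.0005 0 0 0 0.1 1;0 0 0 0 0 0.1 1;0 0 0 0 0 0.1 1;0 0 0 0 0 0.1 1;0 0 0 0 0 0.1 1;0 0 0 0 0 0.1 1;0 0 0 0 0 0.1 1;0 0 0 0 0 0.1 1")

```text
time_s: 32.52
tool_pos: [0.6257, -0.0443, 0.1243]
tool_rot: [179.5, -0.4, 41.3]
force: [-0.9, -1.0, -1.4]
grip_width: 0.0216
```

```bash
python3 st.py
```

```text
32.5167 [ 0.6257 -0.0443  0.1243] [179.47  -0.37  41.29] F [-0.9 -1.  -1.4] M [-0.102  0.091  0.139] 0.0216 -52.9
```

Call:
servo_tool(moves="-0.0004 -0.0004 0 0.005 -0.005 0.1 1;-0.0004 -0.0004 0 0.005 -0.005 0.1 1;-0.0003 0 0 0 0 0.1 1;-0.0003 0 0 0 0 0.1 1;0 0 0 0 0 0.1 1;0 0 0 0 0 0.1 1;0 0 0 0 0 0.1 1;0 0 0 0 0 0.1 1;0 0 0 0 0 0.1 1")

```text
time_s: 33.27
tool_pos: [0.6269, -0.0455, 0.1243]
tool_rot: [179.6, -0.5, 14.2]
force: [0.2, -0.8, -0.8]
grip_width: 0.0214
```

```bash
python3 st.py
```

```text
33.2667 [ 0.6269 -0.0455  0.1243] [179.57  -0.47  14.2 ] F [ 0.2 -0.8 -0.8] M [-0.129  0.116  0.23 ] 0.0214 -79.0
```

Call:
servo_tool(moves="-0.0005 0 0 0 -0.005 0.07 1;0 0 0 0 0 0.07 1;0 0 0 0 0 0.05 1")

```text
time_s: 33.52
tool_pos: [0.6272, -0.0458, 0.1243]
tool_rot: [179.5, -0.4, 8.4]
force: [-0.4, -1.2, -0.4]
grip_width: 0.0217
```

```bash
python3 st.py
```

```text
33.5167 [ 0.6272 -0.0458  0.1243] [179.53  -0.45   8.41] F [-0.4 -1.2 -0.4] M [-0.076  0.195  0.243] 0.0217 -84.6
```

Call:
servo_tool(moves="0 0 0 0 0 0.03 1")

```text
time_s: 33.6
tool_pos: [0.6271, -0.0459, 0.1243]
tool_rot: [179.5, -0.4, 7.5]
force: [-0.4, -0.6, -0.2]
grip_width: 0.0217
```

```bash
python3 st.py
```

```text
33.6 [ 0.6271 -0.0459  0.1243] [179.52  -0.45   7.49] F [-0.4 -0.6 -0.2] M [-0.068  0.176  0.22 ] 0.0217 -85.5
```

Call:
servo_tool(moves="0 0 0 0 0 0.03 1")

```text
time_s: 33.68
tool_pos: [0.6272, -0.0459, 0.1243]
tool_rot: [179.5, -0.5, 6.6]
force: [-0.2, 0.2, -0.3]
grip_width: 0.0214
```

```bash
python3 st.py
```

```text
33.6833 [ 0.6272 -0.0459  0.1243] [179.52  -0.46   6.58] F [-0.2  0.2 -0.3] M [-0.022  0.177  0.206] 0.0214 -86.4
```

Call:
servo_tool(moves="0 0 0 0 0 0.025 1")

```text
time_s: 33.77
tool_pos: [0.6272, -0.0459, 0.1243]
tool_rot: [179.5, -0.5, 5.8]
force: [-0.3, -0.4, -0.3]
grip_width: 0.0216
```

```bash
python3 st.py
```

```text
33.7667 [ 0.6272 -0.0459  0.1243] [179.51  -0.46   5.82] F [-0.3 -0.4 -0.3] M [-0.122  0.198  0.24 ] 0.0216 -87.2
```

Call:
servo_tool(moves="0 0 0 0 0 0.025 1")

```text
time_s: 33.85
tool_pos: [0.6272, -0.046, 0.1243]
tool_rot: [179.5, -0.5, 5.1]
force: [-0.5, -0.1, -0.3]
grip_width: 0.0216
```

```bash
python3 st.py
```

```text
33.85 [ 0.6272 -0.046   0.1243] [179.5   -0.47   5.05] F [-0.5 -0.1 -0.3] M [-0.107  0.166  0.294] 0.0216 -87.9
```

Call:
servo_tool(moves="0 0 0 0 0 0.02 1")

```text
time_s: 33.93
tool_pos: [0.6272, -0.046, 0.1243]
tool_rot: [179.5, -0.5, 4.4]
force: [0.4, -0.3, -0.0]
grip_width: 0.0214
```

```bash
python3 st.py
```

```text
33.9333 [ 0.6272 -0.046   0.1243] [179.5   -0.48   4.44] F [ 0.4 -0.3 -0. ] M [-0.079  0.057  0.355] 0.0214 -88.5
```

Call:
servo_tool(moves="0 0 0 0 0 0.02 1")

```text
time_s: 34.02
tool_pos: [0.6272, -0.046, 0.1243]
tool_rot: [179.5, -0.5, 3.8]
force: [0.4, -0.2, -1.0]
grip_width: 0.0214
```

```bash
python3 st.py
```

```text
34.0167 [ 0.6272 -0.046   0.1243] [179.5   -0.48   3.83] F [ 0.4 -0.2 -1. ] M [-0.098  0.153  0.387] 0.0214 -89.1
```

One small step more, then back off and lift.

Call:
servo_tool(moves="0 0 0 0 0 0.013 1")

```text
time_s: 34.1
tool_pos: [0.6272, -0.046, 0.1243]
tool_rot: [179.5, -0.5, 3.4]
force: [0.2, -1.4, -1.1]
grip_width: 0.0218
```

```bash
python3 st.py
```

```text
34.1 [ 0.6272 -0.046   0.1243] [179.49  -0.49   3.44] F [ 0.2 -1.4 -1.1] M [-0.127  0.14   0.431] 0.0218 -89.5
```

Call:
servo_tool(moves="0 0 0 0 0 -0.1 1;0 0 0 0 0 -0.1 1;0 0 0 0 0 -0.12 1;0 0 -0.008 0.008 -0.008 0 1;0 0 -0.020 0 0 0 1;0 0 -0.025 0 0 0 1;0 0 -0.020 0 0 0 1;0 0 -0.002 0 0 0 1")

```text
time_s: 34.77
tool_pos: [0.6253, -0.0453, 0.198]
tool_rot: [-180.0, 0.2, 12.2]
force: [1.0, 1.4, -1.9]
grip_width: 0.0215
```

```bash
python3 plan.py .5527 .0221 .195 76 1 10|tr ';' '\n'
```

```text
10 -0.0057 -0.0081 0.0003 -0.001 0.006 -0.223 1
-0.0047 -0.0087 0.0003 0 0 -0.223 1
-0.0037 -0.0092 0.0003 0 0 -0.223 1
-0.0027 -0.0095 0.0003 0 0 -0.223 1
-0.0016 -0.0098 0.0003 0 0 -0.223 1
-0.0005 -0.0099 0.0003 0 0 -0.223 1
0.0006 -0.0099 0.0003 0 0 -0.223 1
0.0017 -0.0098 0.0003 0 0 -0.223 1
0.0028 -0.0095 0.0003 0 0 -0.223 1
0.0038 -0.0092 0.0003 0 0 -0.223 1
[ 0.6253 -0.0453  0.198 ] [-1.7999e+02  1.6000e-01  1.2150e+01] [ 16.7  16.7 -18.5  85.9   5.4  78.5 -80. ] [ 1.    1.37 -1.91] [ 0.026 -0.103 -0.028]
```

Call:
servo_tool(moves="-0.006 -0.008 -0.001 0 0.006 -0.22 1;-0.005 -0.009 -0.001 0 0 -0.22 1;-0.004 -0.009 -0.001 0 0 -0.22 1;-0.003 -0.009 -0.001 0 0 -0.22 1;-0.002 -0.010 -0.001 0 0 -0.22 1;-0.0005 -0.010 -0.001 0 0 -0.22 1;0.0005 -0.010 -0.001 0 0 -0.22 1;0.002 -0.010 -0.001 0 0 -0.22 1;0.003 -0.009 -0.001 0 0 -0.22 1;0.004 -0.009 -0.001 0 0 -0.2 1;0 0 0 0 0 0 1")

```text
time_s: 35.68
tool_pos: [0.5456, 0.0252, 0.2034]
tool_rot: [-179.5, -0.2, 76.5]
force: [-0.2, 0.3, -2.1]
grip_width: 0.0214
```

```bash
python3 plan.py .5527 .0221 .16 76 1 3|tr ';' '\n'
```

```text
3 -0.0005 0.0027 0.0144 -0.018 -0.006 0.005 1
-0.0004 0.0025 0.0145 0 0 0.005 1
-0.0004 0.0025 0.0145 0 0 0.005 1
[0.5456 0.0252 0.2034] [-179.5    -0.18   76.45] [ 20.4   7.5 -27.8  96.2   3.2  77.5 -21.5] [-0.23  0.33 -2.12] [ 0.057 -0.108 -0.014]
```

Call:
servo_tool(moves="-0.0005 0.003 0.014 -0.018 -0.006 0.005 1;0 0.002 0.014 0 0 0 1;0 0.002 0.013 0 0 0 1;0 0 0.001 0 0 0 1;0 0 0 0 0 0 1")

```text
time_s: 36.1
tool_pos: [0.5529, 0.0219, 0.159]
tool_rot: [179.9, -0.0, 75.2]
force: [0.3, 0.0, -3.2]
grip_width: 0.0217
```

```bash
python3 plan.py .5527 .0221 .145 76 1 3|tr ';' '\n';python3 snap.py side s16 250 120 340 200
python3 - <<'E'
from h import *
s=dict(np.load("s16.npz")); g=s["img"].astype(int).sum(2)//3
from cell import env
o=env.get_obs()["tool_pos"]; print(o,pmouth(s,.5497,.0212,o[2]-.045))
for v in (172,174,176): print(v,g[v,280:306])
for u in (290,292,294): print(u,g[170:192,u])
E
```

```text
3 0 -0.0001 0.0047 0.002 0 -0.01 1
0 -0.0001 0.0047 0 0 -0.01 1
0 -0.0001 0.0047 0 0 -0.01 1
[0.5529 0.0219 0.159 ] [179.94  -0.    75.17] [ 19.9   9.6 -27.6  99.2   4.7  72.2 -23.5] [ 0.32  0.01 -3.22] [-0.015 -0.076  0.014]
scale 7.5
[0.55268331 0.02178603 0.15887725] [285.73 300.8  174.16 182.39]
172 [239 237 238 244 252 236 140  99 109 114 114 118 118 114 116 119 113 120
 111 105  85 229 242 239 227 178]
174 [237 238 237 236 237 234 143 102 112 118 123 128 126 123 128 128 123 118
 120 105  88 193 241 214 210 184]
176 [239 237 238 237 237 243 170 113 115 123 122 125 126 128 125 126 124 121
 121 108  88 194 250 197 119 102]
290 [240 230 114 122 123 123 122 120 121 126 130 113 114 189 215 230 243 197
 110 122 157 209]
292 [243 233 118 124 126 129 126 126 125 126 126 123 120 122 110  89 158 203
 123 125 130 191]
294 [240 230 116 124 128 126 125 125 127 129 126 129 127 124 114  99 145 223
 176 126 121 164]
```

View pics/s16.png

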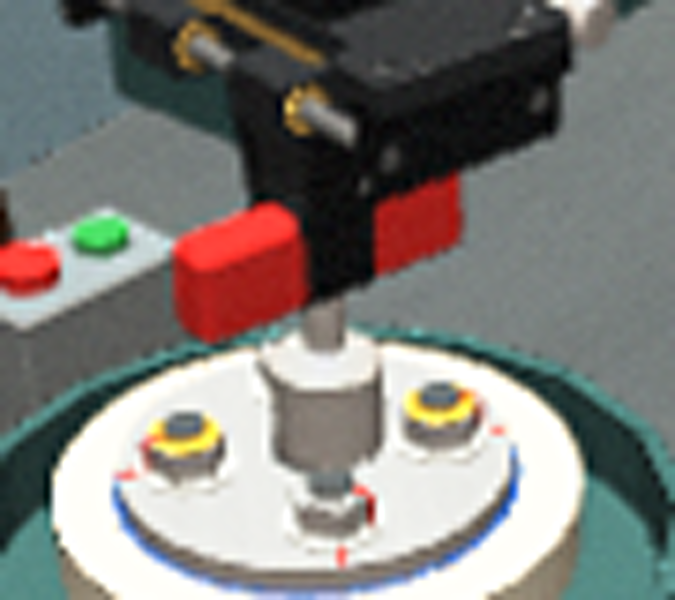

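Call:
servo_tool(moves="0 0 0.005 0 0 -0.02 1;0 0 0.005 0 0 0 1;0 0 0.004 0 0 0 1;0 0 0 0 0 0 1")

```text
time_s: 36.48
tool_pos: [0.5541, 0.0214, 0.1455]
tool_rot: [179.8, -0.0, 75.6]
force: [-0.5, -0.0, -3.1]
grip_width: 0.0215
```

```bash
python3 st.py
```

```text
36.4833 [0.5541 0.0214 0.1455] [ 1.798e+02 -4.000e-02  7.559e+01] F [-0.5 -0.  -3.1] M [-0.026 -0.024  0.011] 0.0215 -23.3
```

Call:
servo_tool(moves="0.0005 -0.001 0.005 0.004 0 0 1;0 -0.001 0.005 0 0 0 1;0 0 0.003 0 0 0 1")

```text
time_s: 36.73
tool_pos: [0.5531, 0.0225, 0.1326]
tool_rot: [179.8, -0.1, 75.6]
force: [0.3, -0.5, -1.1]
grip_width: 0.0213
```

```bash
python3 st.py
```

```text
36.7333 [0.5531 0.0225 0.1326] [ 1.798e+02 -7.000e-02  7.556e+01] F [ 0.3 -0.5 -1.1] M [-0.061 -0.177  0.004] 0.0213 -23.7
```

Call:
servo_tool(moves="0 0 0.004 0.003 0 0 1;0 0 0.003 0 0 0.03 1;0 0 0.001 0 0 0.1 1;0 0 0 0 0 0.1 1;0 0 0 0 0 0.1 1")

```text
time_s: 37.15
tool_pos: [0.5546, 0.0219, 0.1233]
tool_rot: [179.7, -0.1, 65.6]
force: [0.7, 0.1, -0.2]
grip_width: 0.0216
```

```bash
python3 st.py
```

```text
37.15 [0.5546 0.0219 0.1233] [ 1.7973e+02 -1.1000e-01  6.5640e+01] F [ 0.7  0.1 -0.2] M [-0.057  0.014  0.141] 0.0216 -33.6
```

Call:
servo_tool(moves="0 -0.0005 0 0.003 0 0.1 1;0 -0.0005 0 0 0 0.1 1;0 0 0 0 0 0.1 1;0 0 0 0 0 0.1 1;0 0 0 0 0 0.1 1;0 0 0 0 0 0.1 1;0 0 0 0 0 0.1 1;0 0 0 0 0 0.1 1;0 0 0 0 0 0.1 1")

```text
time_s: 37.9
tool_pos: [0.556, 0.0213, 0.1233]
tool_rot: [179.6, -0.3, 38.4]
force: [1.0, -0.9, -1.7]
grip_width: 0.0213
```

```bash
python3 st.py
```

```text
37.9 [0.556  0.0213 0.1233] [179.6   -0.29  38.39] F [ 1.  -0.9 -1.7] M [-0.153 -0.049  0.202] 0.0213 -60.5
```

Call:
servo_tool(moves="-0.0005 -0.0004 0 0.005 -0.005 0.1 1;-0.0004 -0.0004 0 0.005 -0.005 0.1 1;-0.0003 0 0 0 0 0.1 1;0 0 0 0 0 0.1 1;-0.0003 0 0 0 0 0.1 1;0 0 0 0 0 0.1 1;0 0 0 0 0 0.1 1;0 0 0 0 0 0.1 1")

```text
time_s: 38.57
tool_pos: [0.5571, 0.0202, 0.1233]
tool_rot: [179.7, -0.3, 14.2]
force: [0.2, -1.0, -1.7]
grip_width: 0.0216
```

```bash
python3 st.py
```

```text
38.5667 [0.5571 0.0202 0.1233] [179.69  -0.32  14.21] F [ 0.2 -1.  -1.7] M [-0.15   0.096  0.202] 0.0216 -84.3
```

Call:
servo_tool(moves="-0.0004 0 0 0 -0.005 0.07 1;0 0 0 0 0 0.07 1;0 0 0 0 0 0.05 1")

```text
time_s: 38.82
tool_pos: [0.5573, 0.0199, 0.1233]
tool_rot: [179.6, -0.3, 8.4]
force: [-0.9, -1.5, -1.3]
grip_width: 0.0216
```

```bash
python3 st.py
```

```text
38.8167 [0.5573 0.0199 0.1233] [179.65  -0.26   8.4 ] F [-0.9 -1.5 -1.3] M [-0.067  0.1    0.173] 0.0216 -90.1
```

Call:
servo_tool(moves="0 0 0 0 0 0.03 1")

```text
time_s: 38.9
tool_pos: [0.5573, 0.0198, 0.1233]
tool_rot: [179.6, -0.3, 7.5]
force: [0.2, -0.9, -0.5]
grip_width: 0.0213
```

```bash
python3 st.py
```

```text
38.9 [0.5573 0.0198 0.1233] [179.63  -0.26   7.46] F [ 0.2 -0.9 -0.5] M [-0.051  0.082  0.259] 0.0213 -91.0
```

Call:
servo_tool(moves="0 0 0 0 0 0.03 1")

```text
time_s: 38.98
tool_pos: [0.5573, 0.0198, 0.1233]
tool_rot: [179.6, -0.3, 6.5]
force: [0.1, -0.8, -2.7]
grip_width: 0.0213
```

```bash
python3 st.py
```

```text
38.9833 [0.5573 0.0198 0.1233] [179.62  -0.27   6.55] F [ 0.1 -0.8 -2.7] M [-0.072  0.067  0.219] 0.0213 -92.0
```

Call:
servo_tool(moves="0 0 0 0 0 0.03 1")

```text
time_s: 39.07
tool_pos: [0.5573, 0.0197, 0.1233]
tool_rot: [179.6, -0.3, 5.6]
force: [0.0, -1.3, -1.4]
grip_width: 0.0215
```

```bash
python3 st.py
```

```text
39.0667 [0.5573 0.0197 0.1233] [179.61  -0.27   5.63] F [ 0.  -1.3 -1.4] M [-0.062  0.086  0.226] 0.0215 -92.9
```

Call:
servo_tool(moves="0 0 0 0 0 0.025 1")

```text
time_s: 39.15
tool_pos: [0.5573, 0.0197, 0.1233]
tool_rot: [179.6, -0.3, 4.9]
force: [-0.1, -0.4, -0.6]
grip_width: 0.0217
```

```bash
python3 st.py
```

```text
39.15 [0.5573 0.0197 0.1233] [179.61  -0.28   4.86] F [-0.1 -0.4 -0.6] M [-0.075  0.128  0.371] 0.0217 -93.6
```

Call:
servo_tool(moves="0 0 0 0 0 0.015 1")

```text
time_s: 39.23
tool_pos: [0.5574, 0.0197, 0.1233]
tool_rot: [179.6, -0.3, 4.4]
force: [-0.5, -0.3, -1.4]
grip_width: 0.0215
```

```bash
python3 st.py
```

```text
39.2333 [0.5574 0.0197 0.1233] [179.6   -0.28   4.39] F [-0.5 -0.3 -1.4] M [-0.106  0.099  0.312] 0.0215 -94.1
```

Call:
servo_tool(moves="0 0 0 0 0 0.02 1")

```text
time_s: 39.32
tool_pos: [0.5574, 0.0197, 0.1233]
tool_rot: [179.6, -0.3, 3.8]
force: [0.1, -0.0, -1.9]
grip_width: 0.0213
```

```bash
python3 st.py
```

```text
39.3167 [0.5574 0.0197 0.1233] [179.59  -0.29   3.81] F [ 0.1 -0.  -1.9] M [-0.16  -0.023  0.431] 0.0213 -94.7
```

Call:
servo_tool(moves="0 0 0 0 0 0.012 1")

```text
time_s: 39.4
tool_pos: [0.5574, 0.0197, 0.1233]
tool_rot: [179.6, -0.3, 3.4]
force: [0.8, -1.1, -2.2]
grip_width: 0.0216
```

```bash
python3 st.py
```

```text
39.4 [0.5574 0.0197 0.1233] [179.59  -0.3    3.45] F [ 0.8 -1.1 -2.2] M [-0.127  0.021  0.473] 0.0216 -95.1
```

Call:
servo_tool(moves="0 0 0 0 0 -0.1 1;0 0 0 0 0 -0.1 1;0 0 0 0 0 -0.12 1;0 0 -0.008 0.008 -0.004 0 1;0 0 -0.020 0 0 0 1;0 0 -0.025 0 0 0 1;0 0 -0.025 0 0 0 1;0 0 -0.002 0 0 0 1")

```text
time_s: 40.07
tool_pos: [0.5555, 0.0203, 0.2034]
tool_rot: [-179.9, 0.2, 12.1]
force: [0.9, 1.0, -1.6]
grip_width: 0.0216
```

```bash
python3 plan.py .5845 .259 .20 120 1 16|tr ';' '\n'
```

```text
16 0.0049 -0.0142 0.0002 -0.005 0.006 -0.235 1
0.0065 -0.0135 0.0002 0 0 -0.235 1
0.0081 -0.0127 0.0002 0 0 -0.235 1
0.0095 -0.0116 0.0002 0 0 -0.235 1
0.0108 -0.0104 0.0002 0 0 -0.235 1
0.012 -0.0091 0.0002 0 0 -0.235 1
0.013 -0.0076 0.0002 0 0 -0.235 1
0.0138 -0.0061 0.0002 0 0 -0.235 1
0.0144 -0.0044 0.0002 0 0 -0.235 1
0.0148 -0.0027 0.0002 0 0 -0.235 1
0.015 -0.0009 0.0002 0 0 -0.235 1
0.015 0.0008 0.0002 0 0 -0.235 1
0.0148 0.0026 0.0002 0 0 -0.235 1
0.0144 0.0043 0.0002 0 0 -0.235 1
0.0138 0.006 0.0002 0 0 -0.235 1
0.013 0.0076 0.0002 0 0 -0.235 1
[0.5555 0.0203 0.2034] [-179.88    0.19   12.15] [ 14.8   8.  -21.4  95.3   2.9  77.4 -85. ] [ 0.87  1.04 -1.58] [-0.037 -0.171 -0.005]
```

```bash
python3 plan.py .5867 .2618 .20 75 1 10|tr ';' '\n'
```

```text
10 0.0081 -0.023 0.0004 -0.005 0.006 -0.219 1
0.0106 -0.0219 0.0003 0 0 -0.219 1
0.0129 -0.0206 0.0003 0 0 -0.219 1
0.0151 -0.0191 0.0003 0 0 -0.219 1
0.0171 -0.0173 0.0003 0 0 -0.219 1
0.0189 -0.0153 0.0003 0 0 -0.219 1
0.0205 -0.0132 0.0003 0 0 -0.219 1
0.0218 -0.0109 0.0003 0 0 -0.219 1
0.0229 -0.0084 0.0003 0 0 -0.219 1
0.0236 -0.0059 0.0003 0 0 -0.219 1
[0.5555 0.0203 0.2034] [-179.88    0.19   12.15] [ 14.8   8.  -21.4  95.3   2.9  77.4 -85. ] [ 0.87  1.04 -1.58] [-0.037 -0.171 -0.005]
```

Call:
servo_tool(moves="0.008 -0.023 -0.001 0 0.006 -0.22 1;0.011 -0.022 -0.001 0 0 -0.22 1;0.013 -0.021 -0.001 0 0 -0.22 1;0.015 -0.019 -0.001 0 0 -0.22 1;0.017 -0.017 -0.001 0 0 -0.22 1;0.019 -0.015 -0.001 0 0 -0.22 1;0.020 -0.013 -0.001 0 0 -0.22 1;0.022 -0.011 -0.001 0 0 -0.22 1;0.023 -0.008 -0.001 0 0 -0.22 1;0.022 -0.006 -0.001 0 0 -0.2 1;0 0 0 0 0 0 1")

```text
time_s: 40.98
tool_pos: [0.5842, 0.2665, 0.2112]
tool_rot: [-179.5, -0.2, 75.8]
force: [-1.6, 0.4, -1.7]
grip_width: 0.0217
```

```bash
python3 plan.py .5867 .2618 .14 75 1 4|tr ';' '\n'
```

```text
4 -0.001 0.001 0.0178 -0.016 -0.006 0.007 1
-0.001 0.0009 0.0178 0 0 0.007 1
-0.001 0.0009 0.0178 0 0 0.007 1
-0.001 0.0009 0.0178 0 0 0.007 1
[0.5842 0.2665 0.2112] [-1.7953e+02 -1.7000e-01  7.5850e+01] [  0.5  20.8 -35.4  81.8  11.5  81.4 -49. ] [-1.55  0.37 -1.71] [ 0.119  0.069 -0.032]
```

Call:
servo_tool(moves="-0.001 0.001 0.018 -0.016 -0.006 0 1;-0.001 0.001 0.018 0 0 0 1;-0.001 0.001 0.018 0 0 0 1;-0.001 0.001 0.018 0 0 0 1;0 0 0.008 0 0 0 1;0 0 0 0 0 0 1;0 0 0 0 0 0 1")

```text
time_s: 41.57
tool_pos: [0.5843, 0.2637, 0.125]
tool_rot: [-179.6, 0.0, 75.3]
force: [-0.1, 0.1, -2.1]
grip_width: 0.0216
```

```bash
python3 snap.py side s17 160 170 290 290;python3 plan.py .5867 .2618 .1 75 1 4|tr ';' '\n'|tail -3; python3 snap.py top t17 200 110 400 220
python3 - <<'E'
from h import *
s=dict(np.load("s17.npz"))
print(pmouth(s,.586,.2592,.065),proj(s,np.array([.586,.2592,.04])))
E
```

```text
scale 5.0
-0.0003 0.0007 0.0063 0 0 0.002 1
-0.0003 0.0007 0.0063 0 0 0.002 1
[0.5843 0.2637 0.1252] [-1.7962e+02  2.0000e-02  7.5290e+01] [  0.2  23.5 -34.5  88.4  13.4  72.6 -50.8] [-0.06  0.01 -3.51] [-0.067 -0.073 -0.032]
scale 4.0
[211.54 228.59 230.35 241.55] [221.78973519 243.60829579]
```

View pics/s17.png

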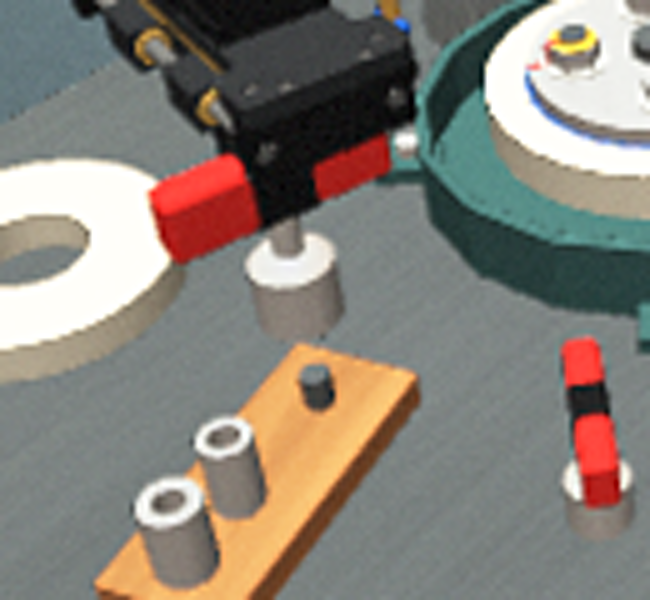

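View pics/t17.png

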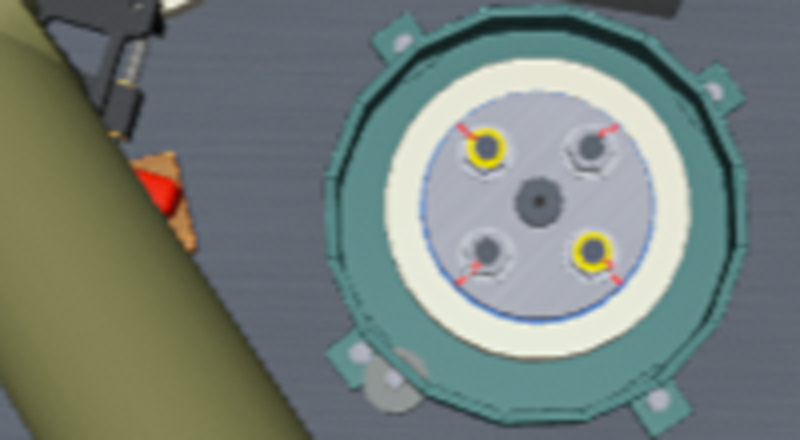

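Run:
```python
from h import *
s=dict(np.load("s17.npz"))
print("post",plane(s,np.array(223.2),np.array(244.6),.04),"post foot?",plane(s,np.array(224),np.array(250.5),.02))
for xy in((.5843,.2637),(.5836,.2611),(.586,.2592),(.583,.26)): print(xy,pmouth(s,*xy,.080))
g=s["img"].astype(int).sum(2)//3
for v in (228,231,234): print(v,g[v,206:234])
for u in (216,220,224): print(u,g[225:245,u])
# post top dark
print(g[240:254,216:232])
```

```text
post [0.58056624 0.25967911 0.04      ] post foot? [0.58194763 0.26005094 0.02      ]
(0.5843, 0.2637) [209.44 226.74 226.86 238.09]
(0.5836, 0.2611) [210.49 227.76 226.39 237.59]
(0.586, 0.2592) [210.41 227.63 225.6  236.74]
(0.583, 0.26) [211.02 228.27 226.24 237.42]
228 [129 127 129 133 114 113 119 123 123 122 119 119 126 122 123 121 119 120
 110 103  98  81 106 127 131 129 133 131]
231 [127 129 133 131 131 115 119 125 123 127 131 129 130 126 125 125 123 122
 114 110 101  87  83 125 132 131 132 133]
234 [125 131 132 132 128 120 114 118 129 127 131 131 129 129 129 129 123 124
 119 107 102 107 130 130 134 134 130 130]
216 [241 236 183 119 126 128 131 129 126 131 129 130 126 118 129 126 137 154
 167 173]
220 [241 232 123 123 126 128 125 124 126 129 125 128 127 147 179 174 180 177
 161 143]
224 [117 109 111 110 111 112 114 120 116 119 121 111  91 129 152 183 172 157
 125 132]
[[126 131 167 170 174 177 178 180 183 165 152 140 137 138 134 121]
 [137 156 169 171 180 178 179 174 172 170 172 179 166 155 147 131]
 [154 168 174 176 177 175 165 163 157 164 170 167 166 166 163 177]
 [167 173 176 178 161 132 126 127 125 133 166 168 163 162 164 167]
 [173 175 180 170 143 130 132 125 132 102 156 165 158 163 163 167]
 [175 175 180 161 134 129 136 132 123  77 110 157 163 165 168 167]
 [177 179 181 134  98 109 116 107  70  47  86 156 165 165 170 176]
 [177 179 180 166  85  51  62  62  60  46  79 159 168 170 172 171]
 [177 178 177 180 105  64  61  62  60  48  34 155 170 173 171 172]
 [177 179 176 174 131  73  61  63  60  54  38 158 173 174 173 170]
 [179 179 173 172 140  74  59  60  57  48  82 167 177 172 173 172]
 [178 175 167 168 168 120  78  73  66  91 143 169 175 172 174 175]
 [178 167 168 166 169 168 141 131 127 166 178 176 171 170 176 178]
 [171 167 164 167 167 166 164 170 172 175 172 174 172 173 177 181]]
```

Call:
servo_tool(moves="0 -0.001 0.012 -0.012 0 0 1;0 -0.001 0.012 0 0 0 1;0 0 0.012 0 0 0 1;0 0 0.005 0 0 0 1;0 0 0 0 0 0 1")

```text
time_s: 42.08
tool_pos: [0.5863, 0.2663, 0.0879]
tool_rot: [179.6, -0.4, 75.2]
force: [0.6, -0.4, -2.4]
grip_width: 0.0215
```

```bash
python3 st.py
```

```text
42.0833 [0.5863 0.2663 0.0879] [179.55  -0.35  75.19] F [ 0.6 -0.4 -2.4] M [-0.033 -0.081 -0.026] 0.0215 -52.0
```

Call:
servo_tool(moves="-0.003 -0.002 0 0.015 -0.01 0 1;-0.002 -0.001 0.002 0 0 0 1;0 0 0.002 0 0 0 1;0 0 0 0 0 0 1")

```text
time_s: 42.42
tool_pos: [0.5823, 0.2619, 0.0842]
tool_rot: [-180.0, -0.1, 75.2]
force: [-0.4, 0.3, -1.9]
grip_width: 0.0217
```

```bash
python3 st.py
```

```text
42.4167 [0.5823 0.2619 0.0842] [-1.7999e+02 -7.0000e-02  7.5160e+01] F [-0.4  0.3 -1.9] M [-0.113 -0.033 -0.015] 0.0217 -51.8
```

Call:
servo_tool(moves="0.0005 0 0.005 0 0 0 1;0 0 0.005 0 0 0 1;0 0 0.004 0 0 0 1;0 0 0 0 0 0 1")

```text
time_s: 42.75
tool_pos: [0.5831, 0.2626, 0.0698]
tool_rot: [179.9, -0.1, 75.1]
force: [0.2, -1.0, -3.7]
grip_width: 0.0216
```

```bash
python3 st.py
```

```text
42.75 [0.5831 0.2626 0.0698] [ 1.7992e+02 -1.3000e-01  7.5140e+01] F [ 0.2 -1.  -3.7] M [-0.002 -0.035  0.02 ] 0.0216 -52.2
```

Call:
servo_tool(moves="0 0 0.002 0.003 -0.004 0 1;0 0 0.002 0 0 0 1;0 0 0.001 0 0 0 1")

```text
time_s: 43.0
tool_pos: [0.5834, 0.2631, 0.0667]
tool_rot: [180.0, -0.0, 75.1]
force: [-2.7, -2.3, 5.1]
grip_width: 0.0214
```

```bash
python3 st.py; python3 snap.py side s18 160 170 290 290
```

```text
43.0 [0.5834 0.2631 0.0667] [179.98  -0.    75.14] F [-2.7 -2.3  5.1] M [-0.52   0.74   0.007] 0.0214 -52.4
scale 5.0
```

View pics/s18.png

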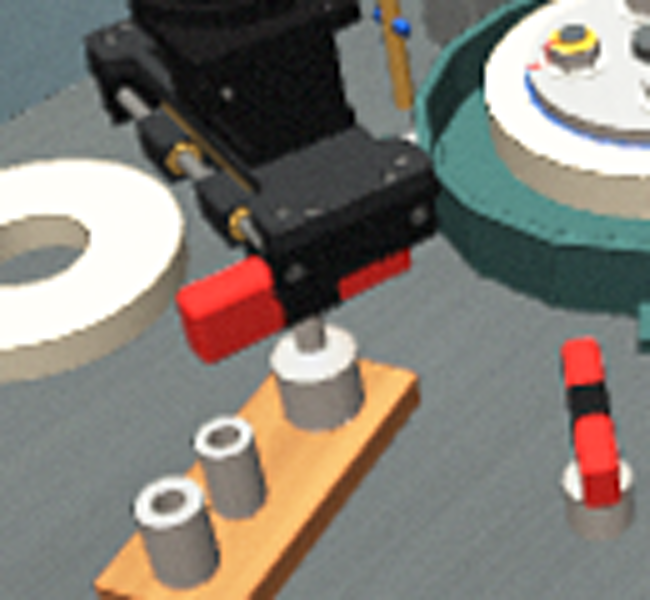

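Call:
servo_tool(moves="0 0 0 0 0 0 -1;0 0 0 0 0 0 -1;0 0 0 0 0 0 -1;0 0 0 0 0 0 -1;0 0 0 0 0 0 -1;0 0 0 0 0 0 -1")

```text
time_s: 43.55
tool_pos: [0.5856, 0.2644, 0.0685]
tool_rot: [179.7, -0.2, 75.2]
force: [0.2, -0.4, 0.0]
grip_width: 0.0537
```

```bash
python3 st.py
```

```text
43.55 [0.5856 0.2644 0.0685] [179.74  -0.21  75.16] F [ 0.2 -0.4  0. ] M [-0.023 -0.074  0.002] 0.0537 -52.4
```

Call:
servo_tool(moves="0 -0.001 0 0 0 0 -1;0 -0.001 0 0 0 0 -1;0 0 -0.004 0 0 0 -1;0 0 -0.010 0 0 0 -1;0 0 -0.015 0 0 0 -1;0 0 -0.025 0 0 0 -1;0 0 -0.030 0 0 0 -1;0 0 -0.030 0 0 0 -1;0 0 -0.030 0 0 0 -1;0 0 -0.015 0 0 0 -1")

```text
time_s: 44.38
tool_pos: [0.5793, 0.2634, 0.2334]
tool_rot: [-179.8, 0.1, 75.2]
force: [0.6, 0.4, -0.2]
grip_width: 0.0868
```

```bash
python3 st.py; python3 snap.py side s19 150 120 350 270; python3 snap.py top t19 160 100 400 280
```

```text
44.3833 [0.5793 0.2634 0.2334] [-1.7983e+02  7.0000e-02  7.5240e+01] F [ 0.6  0.4 -0.2] M [ 0.019 -0.144 -0.008] 0.0868 -49.4
scale 4.0
scale 3.3333333333333335
```

View pics/s19.png

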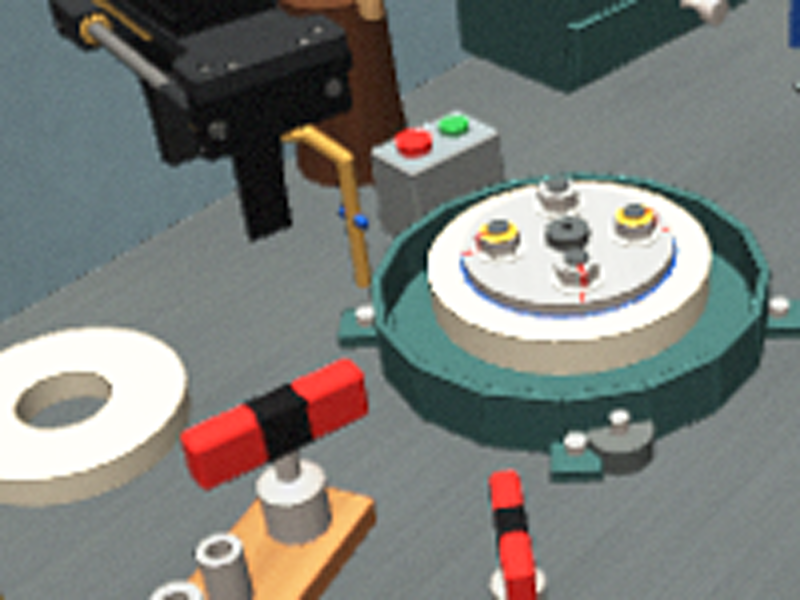

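View pics/t19.png

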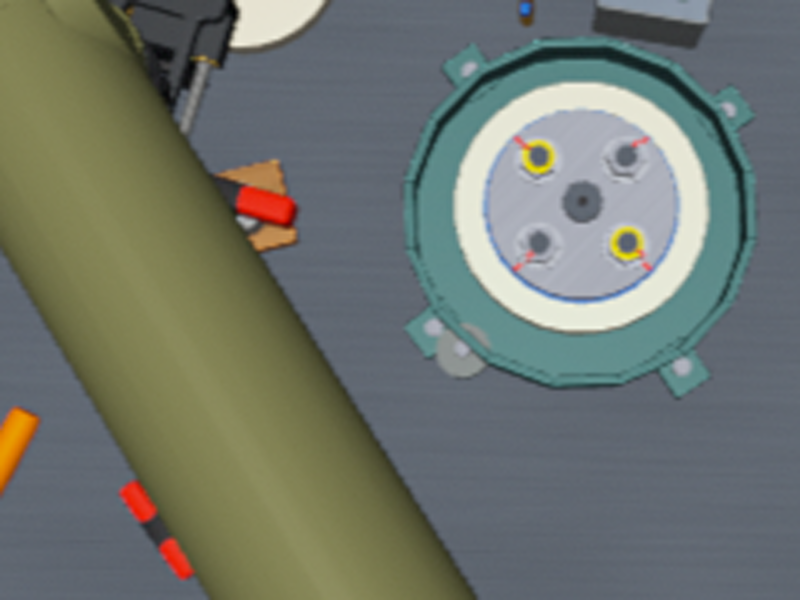

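```bash
python3 -c "
from cell import env
print(env.sign_off()); print(env.get_obs()['time_s'])"
```

```text
the job is handed in; nothing more can be done
None
the job is handed in; nothing more can be done
```

All four nuts are tightened, the wrench stands upright back over its post, and the job is handed in at about 44.5 s of the 72 s allowed. No verdict was reported.

**What I did**
- **First pass:** I turned the two plain nuts clockwise by one flat.
- **Last round:** I went in cross order: one yellow nut, the yellow one opposite, then the two plain nuts. Each was turned on until it came up solid.

| Nut, in last-round order | Wrist moment when I stopped pulling |
|---|---|
| Yellow, far left from the robot | about 0.64 N m |
| Yellow, near right | about 0.44 N m |
| Plain, far right | about 0.43 N m |
| Plain, near left | about 0.47 N m |

**What went wrong or disagreed**
- **Over-pulled nut:** The first yellow nut was pulled too hard, to 0.64 instead of about 0.4 N m. That is still under the 0.8 limit.
- **Lost grip:** The first grasp was too shallow and let go of the wrench during the first plain nut. In the images the fingertips are about 3 cm higher than the stated tool frame puts them. The wrench stayed on the nut, and I gripped it again deeper.
- **Camera offset:** The two cameras differed by about 5 mm at the nuts, so I aligned the socket by comparing it with the nut in the same image.
- **Hard contact:** The wrench pressed on a washer once with about 17–20 N. I backed it off before turning.
- **First-pass angle:** I set the plain nuts' first pass from the wrench angle and did not measure it on the nuts. They may have stopped about 3 degrees short of a full flat.

**Last checks:** All four red stripes point straight out to their marks, and the marks have not moved, so the wheel did not turn. The wrench sits at its original height on the stand, and the gripper is clear. Everything visible in the last images was in place, but I did not measure each of the other bench items.

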